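# Put the porch lantern away for the summer

### The arm

A 7-joint arm with a two-finger parallel gripper is mounted at the origin on the work surface. World frame = base frame: x ahead of the robot, y to its left, z up, the work surface at z = 0. Lengths are in m, angles in rad, forces in N, time in s.
With the tool pointing down it reaches from about 0.425 to 0.925 m from the base axis. Payload 6.8 kg.
Tool frame: the origin (TCP) lies midway between the tips of the shut fingers; the grasp point (between the pads) lies 19 mm behind it; z points along the fingers, y is the direction in which the jaws open and shut (so a half turn about z gives the same grasp; the last joint's range is limited). The gripper opens to 85 mm and grips with 20 to 120 N. Pads are 22 mm wide; open, the fingers measure 114 mm over their backs; the gripper's body (76 mm by 85 mm) begins 54 mm behind the grasp point. The pads swing forward as they close: fully open they stand 13 mm farther back than shut.
Start: joints at [-1.387, 0.477, 0.022, 1.555, -0.011, 1.109, -0.083], TCP at [0.194, 0.646, 0.231] pointing down, gripper open.
Joint ranges: [-2.96, 2.96], [-0.34, 2.1], [-1.41, 1.46], [0.24, 2.44], [-1.37, 4.51], [0.17, 1.92], [-2.96, 2.96]. Speed limits (rad/s): [2.39, 2.39, 3.14, 3.14, 3.14, 3.14, 3.14].

### API

Orientations are given as a rotation vector (axis times angle).
In Python, from bench import r, imaging gives the robot as it stands.
- The arm moves only by the tool jog_arm, never from a script. Its argument "rows" is a list of rows, each an object with "delta_rot": the turn, a rotation vector about the tool's x, y, z in degrees, a list of three; "xyz": the shift along the tool's x, y, z in cm, a list of three; "fingers": the closure, from 0 (fully open) to 1 (shut). A call has exactly 5 rows; each row is the pose to reach, as a shift and turn from the pose measured when the call began, along the tool's axes at that moment; what a row does not reach only later rows make up. A row lasts 1/12 s, in which the tool goes at most 41.7 mm and 7.16 degrees, less where a joint would pass 70% of its speed; a pose out of reach is approached as far as the arm can. A call with a gripper value outside its range is refused whole. The fingers move at their own pace and stop on an object; "grip_force" is the grip in N (left out, the last holds). Time passes only in rows, so rows that repeat a pose let the fingers close, or fill a call up. It gives the time, the measured TCP pose, the force and the opening at its end, in the units of the state.
- r.get_obs(): the state, without advancing time (a new reading comes with each control period).
- imaging.grab_frame(name): name is "side" or "top" or "wrist"; returns the picture (400x640x3 uint8, blue, green, red); there is no depth.
- imaging.camera_info(name): a dict with "camera_matrix" (3x3 intrinsics, pixels), "xyz" and "attitude" of the camera in the world. Camera axes: x right, y down, z forward; pixel columns grow to the right and rows downward; lengths in m; the calibration is good to about 2 mm. A picture is of the moment at which its call begins: read the wrist's pose just before it. camera_info takes no time and is no camera call; for the wrist camera it gives the pose at the moment of the call.
- r.hand_in(): hands the job in, once; it reports no verdict.
Trained networks look in the newest picture that a camera, given by its name, has taken for a name from the list of things; names that differ only in an ending like _2 or _b are one class to them, and where a whole thing is asked for, a point or a joint stands for the part that bears it (a point fixed in the world has none). Each returns a list of dicts, best first, with "conf" (0 to 1); they miss things now and then, are a little off and sometimes report something else, mostly with a low value. They report only what shows in the picture. A call takes as long as a camera call. They do not tell look-alikes from the thing itself.
- imaging.find_in(camera, query): "position" ([column, row] in pixels, amid what is visible of it).
- imaging.cut_out(camera, query): "region" (400x640 bool, what is visible of it) and "position" ([column, row] in pixels, amid what is visible of it).
- imaging.tip_of(camera, query): "position" ([column, row] in pixels: a listed point, or the origin of a listed thing).
The state is a dict: "clock": time; "joints": joint angles; "qvel": joint speeds; "tau": joint torques, N m; "tcp_pos": TCP position; "orientation": TCP orientation; "contact_force": force on the tool from outside, world axes, zero at the start; "moment": the same for the moment, N m; "grip_width": finger opening in m.
Only numpy, scipy, OpenCV 4.12 (cv2) and the standard library are available. Lean on these libraries where they do the work, as an engineer would, in place of code of your own. Each camera call takes 0.05 s, during which the arm holds its last target.

### The job

Strip the lantern for the bright season: lift its roof off and set it down upright on the bench, then slide every pane that is still in it straight up out of its grooves by the top edge and stand it upright in a slot of the dowel rack, lowering it gently and never tipping or dropping it. Nest the three candle cups inside one another in a single upright stack on the bench, and once all the panes are racked set the roof squarely back on the empty lantern, fully down. Leave the bike pump and the two tins where they are.

Things in the scene. Friction and masses are not known exactly. Their poses are not given: they have to be found in the camera images.
- lantern: dark lantern frame, fixed, base 154 mm square, open at the top. Origin at the centre of its underside, x and y square to its sides. Inside floor at z = 20 mm. A pane in it stands on this floor, its centre 55 mm from the axis on the +x, -x, +y or -y side, facing outward, top edge at z = 140 mm. Lantern and rack stand left and right of the middle, either way round.
- lantern_rim (a point): point on the lantern's axis at the level of its post tops, z = 144 mm. Four corner posts, 134 mm square overall, have grooves open only at the top: each holds 10 mm of a pane's side edge, with 1.5 mm play on each face and 2 mm at the edge. The middle 76 mm of a pane is free on both faces.
- roof: lantern roof: dark hip roof 158 mm square with a wooden T grip on top, 0.32 kg. Origin at the centre of the underside of the eaves, z up. Starts on the lantern, x axes parallel, the eaves on the posts: origin 144 mm above the lantern's. On the bench it stands on its cleat, origin 12 mm up. There is room for it between lantern and rack, on the robot's side of the cups.
- roof_grip (a point): centre of the roof's T grip bar, 73 mm above the roof's origin; the bar is 72 mm long along the roof's x, 14 mm thick (y), 16 mm high, on a 24 mm stem.
- roof_cleat (a point): centre of the underside of the roof's cleat, 12 mm below the roof's origin: a square wooden block 68 mm wide that drops between the inner corners of the lantern's posts with 4.5 mm play all round.
- rack: wooden dowel rack, fixed, 226 mm long (x), 110 mm wide (y). Origin at the centre of its underside. Top of its board at z = 15 mm. Round-topped 10 mm dowels stand to z = 65 mm in two rows (y = -32 and +32 mm), forming four slots across the rack, each a 17 mm gap between dowels. A pane stands in a slot, its thickness along the rack's x, bottom edge on the board.
- rack_slot1 (a point): middle of rack slot 1 on the board's top, at rack x = -69 mm, y = 0, z = 15 mm.
- rack_slot2 (a point): middle of rack slot 2 on the board's top, at rack x = -23 mm, y = 0, z = 15 mm.
- rack_slot3 (a point): middle of rack slot 3 on the board's top, at rack x = 23 mm, y = 0, z = 15 mm.
- rack_slot4 (a point): middle of rack slot 4 on the board's top, at rack x = 69 mm, y = 0, z = 15 mm.
- pane1: framed glass lantern pane: flat upright panel 96 mm wide, 120 mm tall, 10 mm thick all over (aluminium frame), about 0.16 kg. Origin at the middle of its bottom edge; x is its thickness (face normal), y its width, z up. Starts standing in one side of the lantern. Three or four of the four panes are present; an absent one reads None.
- pane2: framed glass lantern pane: flat upright panel 96 mm wide, 120 mm tall, 10 mm thick all over (aluminium frame), about 0.16 kg. Origin at the middle of its bottom edge; x is its thickness (face normal), y its width, z up. Starts standing in one side of the lantern. Three or four of the four panes are present; an absent one reads None.
- pane3: framed glass lantern pane: flat upright panel 96 mm wide, 120 mm tall, 10 mm thick all over (aluminium frame), about 0.16 kg. Origin at the middle of its bottom edge; x is its thickness (face normal), y its width, z up. Starts standing in one side of the lantern. Three or four of the four panes are present; an absent one reads None.
- pane4: framed glass lantern pane: flat upright panel 96 mm wide, 120 mm tall, 10 mm thick all over (aluminium frame), about 0.16 kg. Origin at the middle of its bottom edge; x is its thickness (face normal), y its width, z up. Starts standing in one side of the lantern. Three or four of the four panes are present; an absent one reads None.
- cup1: white stoneware candle cup, open at the top, 56 mm high, about 0.14 kg. Tapers from 38 mm diameter at the foot to 56 mm at 42 mm height; above 44 mm an upright rim band 62 mm in diameter. Floor inside 22 mm thick: nested in another, its origin rests 22 mm above the other's. Origin at the centre of its foot, z up. Starts upright on the bench.
- cup2: white stoneware candle cup, open at the top, 56 mm high, about 0.14 kg. Tapers from 38 mm diameter at the foot to 56 mm at 42 mm height; above 44 mm an upright rim band 62 mm in diameter. Floor inside 22 mm thick: nested in another, its origin rests 22 mm above the other's. Origin at the centre of its foot, z up. Starts upright on the bench.
- cup3: white stoneware candle cup, open at the top, 56 mm high, about 0.14 kg. Tapers from 38 mm diameter at the foot to 56 mm at 42 mm height; above 44 mm an upright rim band 62 mm in diameter. Floor inside 22 mm thick: nested in another, its origin rests 22 mm above the other's. Origin at the centre of its foot, z up. Starts upright on the bench.
- pump: aluminium bike pump, 220 mm long, lying on the turntable (a 300 mm lazy susan, 26 mm high, that turns freely, beyond the cups, with other things on it), a bystander. Origin on its underside.
- patch_tin: flat metal puncture-patch tin 60 x 94 x 24 mm on the bench, a bystander. Origin at its underside.
- wax_tin: round metal chain-wax tin, 72 mm in diameter, 30 mm high, on the bench, a bystander. Origin at its underside.
There are look-alikes about, which are no part of the job. Leave any yellow look-alike of the roof alone.

How it is judged:
On the way, in this order (a step that is already met when the one before it is completed fails the run):
1. the roof is off the lantern and stands released on the bench (horizontal distance between roof and lantern above 0.15 m and height (world z) of roof below 0.02 m and angle between roof's own z axis and vertical below 0.08 rad and contact force between roof and the fingers below 0.3 N), for 0.2 s.
2. every pane stands released in a slot of the rack (x of pane1 in the frame of rack between -0.09 and 0.09 m and y of pane1 in the frame of rack between -0.025 and 0.025 m and z of pane1 in the frame of rack between 0.009 and 0.022 m and angle between each of pane1, pane2, pane3, pane4's own z axis and vertical below 0.22 rad and angle between the x axis of each of pane1, pane2, pane3, pane4 and the x axis of rack, either way round below 0.25 rad and contact force between each of pane1, pane2, pane3, pane4 and the fingers below 0.3 N and x of pane2 in the frame of rack between -0.09 and 0.09 m and y of pane2 in the frame of rack between -0.025 and 0.025 m and z of pane2 in the frame of rack between 0.009 and 0.022 m and x of pane3 in the frame of rack between -0.09 and 0.09 m and y of pane3 in the frame of rack between -0.025 and 0.025 m and z of pane3 in the frame of rack between 0.009 and 0.022 m and x of pane4 in the frame of rack between -0.09 and 0.09 m and y of pane4 in the frame of rack between -0.025 and 0.025 m and z of pane4 in the frame of rack between 0.009 and 0.022 m), for 0.2 s.
3. the roof is back on the lantern (horizontal distance between roof and lantern below 0.012 m and z of roof in the frame of lantern between 0.138 and 0.15 m and angle between roof's own z axis and vertical below 0.06 rad and (angle between the x axis of roof and the x axis of lantern, either way round below 0.17 rad or angle between the x axis of roof and the y axis of lantern, either way round below 0.17 rad)), for 0.2 s.
At the end, for the whole second after the job is handed in: Panes on the rack board in slots (height 7 mm, 25 mm along the slot, tilt 0.22, square 0.25 rad); roof down on the lantern (centred 12 mm, height 6 mm, level 0.06, square 0.17 rad); cups nested upright in one stack on the bench (axes 8 mm, tilt 0.14 rad); all released, at rest (all of step 2 and all of step 3 and horizontal distance between cup1 and cup2 below 0.008 m and horizontal distance between each of cup1, cup2 and cup3 below 0.008 m and angle between each of cup1, cup2, cup3's own z axis and vertical below 0.14 rad and height (world z) of each of cup1, cup2, cup3 below 0.052 m and linear speed of each of pane1, pane2, pane3, pane4, cup1, cup2, cup3, roof below 0.03 m/s); the robot touches nothing.
It fails at once if a pane is tipped over (more than 0.6 rad) (angle between any of pane1, pane2, pane3, pane4's own z axis and vertical above 0.6 rad).
It fails at once if a pane is dropped into the rack (touches it at more than 0.6 m/s) ((contact force between pane1 and rack above 0.5 N and linear speed of pane1 above 0.6 m/s) or (contact force between pane2 and rack above 0.5 N and linear speed of pane2 above 0.6 m/s) or (contact force between pane3 and rack above 0.5 N and linear speed of pane3 above 0.6 m/s) or (contact force between pane4 and rack above 0.5 N and linear speed of pane4 above 0.6 m/s)).
It fails at once if a bystander is moved more than 40 mm (distance of any of pump, patch_tin, wax_tin from where it was at the start of the episode above 0.04 m).
Of pane1, pane2, pane3, pane4 only 3 to 4 are there at a start; the rules pass over those that are not, and their reading is None.
At some moment in a run one of roof may be knocked a few centimetres aside while the robot is not near it.
It also fails if it takes over 210 s, if anything falls off the work surface, if the arm or the gripper's body presses on something with over 40 N, if the wrist force passes 120 N, or if a joint passes its speed limit or range.

## Working session

There is one attempt and no reset: what is moved stays moved. The work goes in short steps, Python scripts to look and compute and a tool call to move; the robot and the scene stay as the last step left them, time stands still between calls to the robot, and variables do not carry over. Pictures are saved under pics/ and viewed, and the job is handed in when it is done.

Besides the shell and the picture viewer there is one more tool, called after "Request:" as a command line: name --argument value ..., lists and objects as JSON in quotes. jog_arm: Moves the arm, as the interface text tells. Its arguments: {"type":"object","properties":{"rows":{"type":"array","items":{"type":"object","properties":{"delta_rot":{"type":"array","items":{"type":"number"}},"xyz":{"type":"array","items":{"type":"number"}},"fingers":{"type":"number"}}}},"grip_force":{"type":"number"}},"required":["rows"]}

```bash
ls -la; mkdir -p pics
python3 - <<'E'
from bench import r, imaging
import cv2
print(r.get_obs())
for n in ("side","top","wrist"):
    i=imaging.camera_info(n); print(n,i)
    cv2.imwrite(f"pics/{n}0.png",imaging.grab_frame(n))
E
```

```text
total 12
drwxr-xr-x  3 agent agent 4096 Dec  7 01:31 .
drwxr-xr-x 23 root  root  4096 Dec  7 01:31 ..
drwxr-xr-x  2 agent agent 4096 Dec  7 01:31 pics
{'clock': 0.0, 'joints': array([-1.38711225,  0.47779093,  0.0223263 ,  1.55643057, -0.01152126,
        1.10928187, -0.08309415]), 'qvel': array([ 1.24173944e-03, -1.42765801e-04,  4.54765793e-04, -8.66984174e-05,
        4.25375203e-04, -2.17359194e-04,  7.51268305e-04]), 'tau': array([-5.41253048e-04, -5.96482551e+01,  1.60776168e+00, -2.81193852e+01,
        1.24386980e-02,  9.59388010e-03, -1.26535215e-05]), 'tcp_pos': array([0.19400453, 0.64591767, 0.23034041]), 'orientation': array([-4.56639955e-01, -3.10807252e+00,  2.79041208e-03]), 'contact_force': array([-0.36988925, -0.0968856 , -0.06990405]), 'moment': array([-0.00454221, -0.00248973,  0.00213   ]), 'grip_width': 0.08541123376894852}
side {'camera_matrix': array([[432.76128999,   0.        , 322.48801324],
       [  0.        , 432.76128999, 203.95957981],
       [  0.        ,   0.        ,   1.        ]]), 'xyz': array([ 0.35397141, -0.85432863,  0.86861092]), 'attitude': array([-2.24132289,  0.24114989, -0.09203942])}
top {'camera_matrix': array([[389.02518109,   0.        , 315.81448682],
       [  0.        , 389.02518109, 198.52496189],
       [  0.        ,   0.        ,   1.        ]]), 'xyz': array([0.33118262, 0.00529372, 1.41159013]), 'attitude': array([-2.14379095,  2.15648026, -0.18416573])}
wrist {'camera_matrix': array([[275.69798129,   0.        , 320.50947608],
       [  0.        , 275.69798129, 198.97637829],
       [  0.        ,   0.        ,   1.        ]]), 'xyz': array([0.11883378, 0.66929728, 0.37248331]), 'attitude': array([2.3094003 , 1.71901481, 0.26715019])}
```

View pics/side0.png

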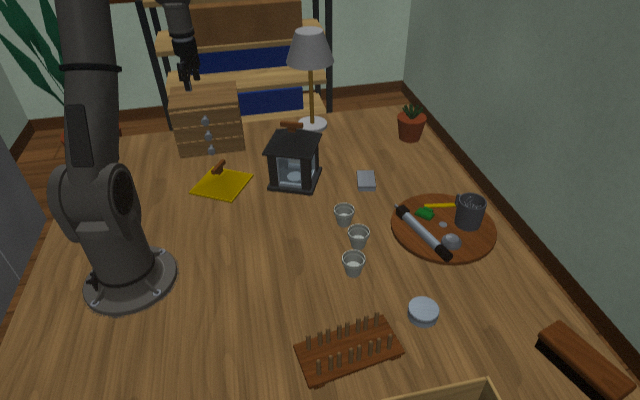

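View pics/top0.png

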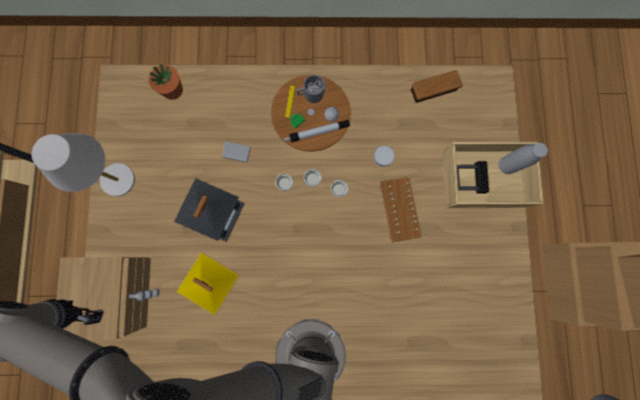

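View pics/wrist0.png

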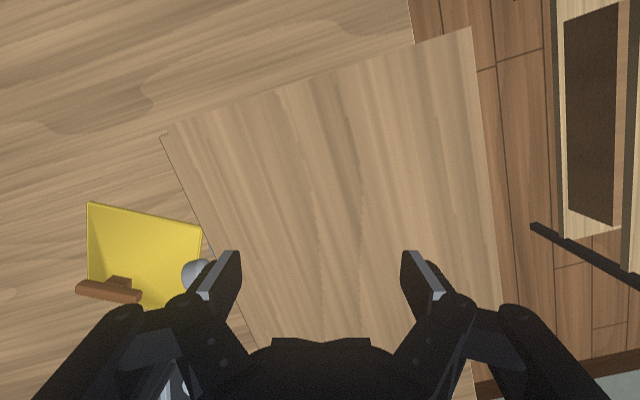

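```bash
cat > h.py <<'E'
from bench import r, imaging
import cv2, numpy as np
from scipy.spatial.transform import Rotation as R
def cam(n):
    i=imaging.camera_info(n); return np.array(i['camera_matrix']),np.array(i['xyz']),R.from_rotvec(i['attitude']).as_matrix()
def p2w(n,px,z,c=None):
    K,t,A=c or cam(n); d=A@np.linalg.inv(K)@np.array([px[0],px[1],1.]); return t+d*(z-t[2])/d[2]
def w2p(n,p,c=None):
    K,t,A=c or cam(n); q=K@(A.T@(np.array(p)-t)); return q[:2]/q[2]
def rays(obs):
    "obs: list of (cam tuple, px) -> least squares point"
    M=np.zeros((3,3));b=np.zeros(3)
    for (K,t,A),px in obs:
        d=A@np.linalg.inv(K)@np.array([px[0],px[1],1.]);d/=np.linalg.norm(d);P=np.eye(3)-np.outer(d,d);M+=P;b+=P@t
    return np.linalg.solve(M,b)
def crop(n,im,c,w,s,name):
    x,y=c;x0,y0=max(0,int(x-w[0]/2)),max(0,int(y-w[1]/2))
    cv2.imwrite('pics/'+name,cv2.resize(im[y0:y0+w[1],x0:x0+w[0]],None,fx=s,fy=s,interpolation=cv2.INTER_CUBIC)); return x0,y0
def tips(n,qs,k=4):
    for q in qs:
        print(n,q,[(np.round(d['position'],1).tolist(),round(float(d['conf']),2)) for d in imaging.tip_of(n,q)[:k]])
def go(pos,yaw,rv=None):
    "print jog (cm, deg) to put TCP at pos, pointing down, jaw axis (tool y) at yaw deg (world, mod 180)"
    o=r.get_obs(); T=R.from_rotvec(o['orientation']); p=o['tcp_pos']
    ty=T.as_matrix()[:,1]; cur=np.degrees(np.arctan2(ty[1],ty[0]))
    out=[]
    for k in (0,180):
        a=np.radians(yaw+k); y=np.array([np.cos(a),np.sin(a),0]); z=np.array([0,0,-1.]); x=np.cross(y,z)
        D=T.inv()*R.from_matrix(np.c_[x,y,z]); out.append(np.degrees(D.as_rotvec()))
    d=T.inv().apply(np.array(pos)-p)*100
    out.sort(key=lambda v:np.linalg.norm(v))
    print('xyz',np.round(d,2),'rot',np.round(out[0],1),'alt',np.round(out[1],1),'| q7',round(o['joints'][6],2),'t',round(o['clock'],2),'yaw',round(cur,1),'p',np.round(p,4),'F',np.round(o['contact_force'],1),'w',round(o['grip_width'],4))
E
python3 - <<'E'
from h import *
im=imaging.grab_frame('top')
crop('top',im,(210,210),(110,90),6,'toplant.png'); crop('top',im,(360,195),(200,120),4,'toprack.png')
tips('top',['lantern','lantern_rim','roof','roof_grip','rack','rack_slot1','rack_slot2','rack_slot3','rack_slot4','cup1','pane1','pump','patch_tin','wax_tin'])
im=imaging.grab_frame('side')
crop('side',im,(260,165),(180,120),4,'sidelant.png')
tips('side',['lantern','lantern_rim','roof','roof_grip','rack','rack_slot1','rack_slot2','rack_slot3','rack_slot4','cup1','pane1','pump','patch_tin','wax_tin'])
E
```

```text
top lantern [([217.9, 213.3], 0.78)]
top lantern_rim []
top roof [([212.4, 210.0], 0.87), ([211.6, 284.8], 0.6)]
top roof_grip [([199.4, 206.5], 0.79)]
top rack [([398.0, 212.7], 0.94), ([400.3, 190.5], 0.51)]
top rack_slot1 [([400.5, 191.4], 0.91), ([403.9, 215.6], 0.78), ([406.5, 227.1], 0.69), ([400.2, 201.7], 0.61)]
top rack_slot2 [([400.5, 191.4], 0.91), ([403.9, 215.6], 0.78), ([406.5, 227.1], 0.69), ([400.2, 201.7], 0.61)]
top rack_slot3 [([400.5, 191.4], 0.91), ([403.9, 215.6], 0.78), ([406.5, 227.1], 0.69), ([400.2, 201.7], 0.61)]
top rack_slot4 [([400.5, 191.4], 0.91), ([403.9, 215.6], 0.78), ([406.5, 227.1], 0.69), ([400.2, 201.7], 0.61)]
top cup1 [([284.1, 184.6], 0.8), ([314.0, 180.3], 0.67), ([340.3, 188.7], 0.51)]
top pane1 [([227.8, 220.1], 0.43)]
top pump [([319.9, 130.3], 0.55), ([398.7, 190.3], 0.29)]
top patch_tin [([236.5, 154.2], 0.9)]
top wax_tin [([382.7, 158.0], 0.59), ([339.3, 187.4], 0.29)]
side lantern [([295.4, 181.1], 0.73), ([317.5, 357.7], 0.61)]
side lantern_rim []
side roof [([221.2, 185.1], 0.95), ([308.0, 178.1], 0.64), ([417.0, 317.1], 0.45), ([37
[... 196 characters left out ...]
7], 0.85), ([358.0, 344.8], 0.76), ([316.2, 356.1], 0.74), ([338.1, 352.4], 0.62)]
side rack_slot2 [([376.0, 336.7], 0.85), ([358.0, 344.8], 0.76), ([316.2, 356.1], 0.74), ([338.1, 352.4], 0.62)]
side rack_slot3 [([376.0, 336.7], 0.85), ([358.0, 344.8], 0.76), ([316.2, 356.1], 0.74), ([338.1, 352.4], 0.62)]
side rack_slot4 [([376.0, 336.7], 0.85), ([358.0, 344.8], 0.76), ([316.2, 356.1], 0.74), ([338.1, 352.4], 0.62)]
side cup1 [([341.3, 224.0], 0.75), ([362.1, 246.9], 0.74), ([351.6, 274.7], 0.72)]
side pane1 [([289.0, 184.6], 0.58), ([308.6, 179.5], 0.49)]
side pump [([419.5, 237.2], 0.75)]
side patch_tin [([364.3, 186.8], 0.68)]
side wax_tin [([421.4, 316.6], 0.62), ([307.7, 179.5], 0.5)]
```

View pics/toplant.png

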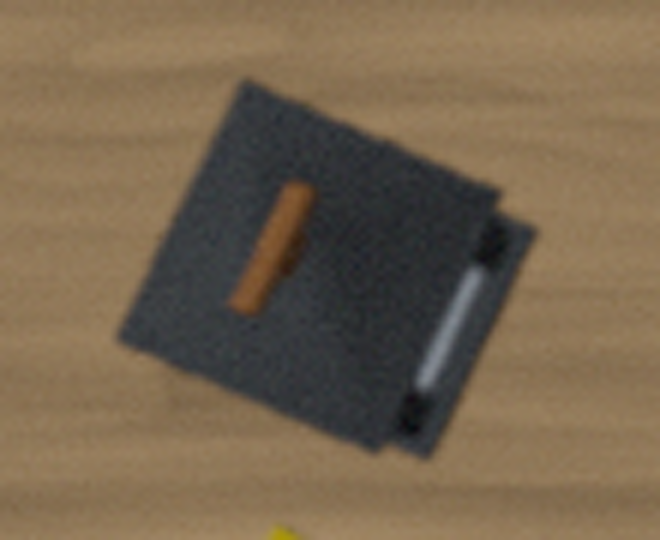

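View pics/toprack.png

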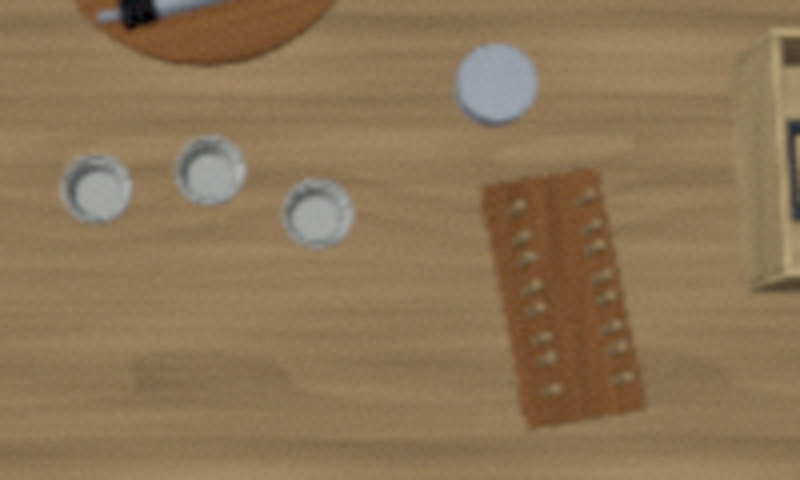

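View pics/sidelant.png

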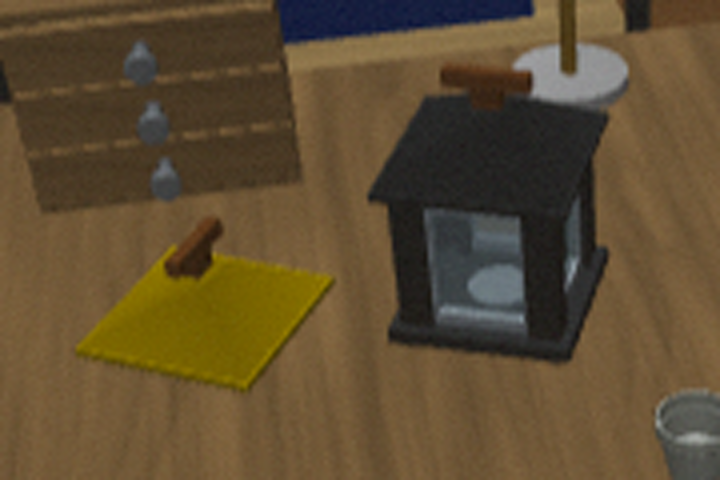

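Run:
```python
from h import *
T=cam('top');S=cam('side')
f=lambda u,v:(155+u/6,165+v/6)
g=p2w('top',f(272,248),.222,T); a=p2w('top',f(245,305),.222,T); b=p2w('top',f(300,190),.222,T)
print('grip',g,'yaw',np.degrees(np.arctan2(*(b-a)[1::-1])),np.linalg.norm(b-a))
print('grip2',rays([(T,(200,206.5)),(S,(293.9,126.5))]))
cs=[p2w('top',f(*q),.147,T) for q in ((248,80),(502,188),(380,452),(120,340))]
print('roof corners',np.round(cs,4),'mean',np.mean(cs,0))
for i in range(4):
    d=cs[(i+1)%4]-cs[i]; print(np.degrees(np.arctan2(d[1],d[0])),np.linalg.norm(d))
for n,(t,s) in {'cupA':((284.5,182.5),(343.5,211)),'cupB':((312.6,178),(358.5,232)),'cupC':((339.5,188.5),(353,258))}.items():
    print(n,p2w('top',t,.056,T), p2w('side',s,.056,S))
sl=[(400.5,191.4),(400.2,201.7),(403.9,215.6),(406.5,227.1)]
P=np.array([p2w('top',q,.015,T) for q in sl]);print(P)
ss=[(376,336.7),(358,344.8),(338.1,352.4),(316.2,356.1)]
P=np.array([p2w('side',q,.015,S) for q in ss]);print(P)
# rack board corners from crop
g=lambda u,v:(260+u/4,135+v/4)
C=[p2w('top',g(*q),.015,T) for q in ((482,186),(598,170),(645,406),(530,428))]
print(np.round(C,4),np.mean(C,0))
for i in range(4):
    d=C[(i+1)%4]-C[i]; print(np.degrees(np.arctan2(d[1],d[0])),np.linalg.norm(d))
```

```text
grip [0.49179868 0.33768122 0.222     ] yaw -23.50508697037171 0.06456648405525996
grip2 [0.49793112 0.34325386 0.20528729]
roof corners [[0.5952 0.3753 0.147 ]
 [0.5344 0.2348 0.147 ]
 [0.3911 0.2968 0.147 ]
 [0.4522 0.4384 0.147 ]] mean [0.49322735 0.33629763 0.147     ]
-113.3770481261064 0.15308362997229563
156.5991647824552 0.15612747323547133
66.66485154281521 0.15423133076956502
-23.82167410485896 0.15624495171644143
cupA [0.59796684 0.09053452 0.056     ] [0.59907159 0.08251506 0.056     ]
cupB [ 0.61387705 -0.00914202  0.056     ] [ 0.61754814 -0.01401418  0.056     ]
cupC [ 0.57557381 -0.10425429  0.056     ] [ 0.57736424 -0.10584872  0.056     ]
[[ 0.57128135 -0.33076825  0.015     ]
 [ 0.53322497 -0.32812758  0.015     ]
 [ 0.48228053 -0.33952909  0.015     ]
 [ 0.44055029 -0.34720012  0.015     ]]
[[ 0.57605575 -0.31664472  0.015     ]
 [ 0.53072122 -0.3279296   0.015     ]
 [ 0.48299503 -0.33677785  0.015     ]
 [ 0.43419853 -0.33525988  0.015     ]]
[[ 0.6084 -0.2586  0.015 ]
 [ 0.623  -0.3661  0.015 ]
 [ 0.4064 -0.399   0.015 ]
 [ 0.3874 -0.2945  0.015 ]] [ 0.50633083 -0.32956363  0.015     ]
-82.2731105398005 0.10851069603026049
-171.36392476554977 0.21908349006478445
100.30155911291305 0.10620808028762695
9.23329721852816 0.22390430043699597
```

Run:
```python
from h import *
go([0.493,0.337,0.36],66.4)
```

```text
xyz [-37.52 -21.04 -12.87] rot [-0.  -0.   6.9] alt [   0.    -0.  -173.1] | q7 -0.08 t 1.65 yaw 73.3 p [0.1942 0.6465 0.2313] F [ 0.6 -0.7  0.4] w 0.085
```

Request:
jog_arm --rows '[{"xyz": [0,0,-4],"delta_rot": [0,0,0],"fingers": 0},{"xyz": [-3,-2,-7],"delta_rot": [0,0,2],"fingers": 0},{"xyz": [-6,-4,-9],"delta_rot": [0,0,4],"fingers": 0},{"xyz": [-9.5,-5.5,-11],"delta_rot": [0,0,6],"fingers": 0},{"xyz": [-13,-7.5,-12.9],"delta_rot": [0,0,6.9],"fingers": 0}]' --grip_force 40

```text
clock: 2.07
tcp_pos: [0.2924, 0.5422, 0.3581]
orientation: [0.644, 3.075, 0.002]
contact_force: [0.1, 1.0, 0.4]
grip_width: 0.0855
```

Request:
jog_arm --rows '[{"xyz": [-3.5,-2,0],"delta_rot": [0,0,0],"fingers": 0},{"xyz": [-7,-4,0],"delta_rot": [0,0,0],"fingers": 0},{"xyz": [-10.5,-6,0],"delta_rot": [0,0,0],"fingers": 0},{"xyz": [-14,-8,0],"delta_rot": [0,0,0],"fingers": 0},{"xyz": [-17.5,-10,0],"delta_rot": [0,0,0],"fingers": 0}]'

```text
clock: 2.48
tcp_pos: [0.4134, 0.3786, 0.3583]
orientation: [0.644, 3.074, 0.004]
contact_force: [1.5, -1.0, 0.1]
grip_width: 0.0855
```

Run:
```python
from h import *
go([0.493,0.337,0.36],66.4)
```

```text
xyz [-8.96 -0.61 -0.18] rot [ 0.1 -0.  -0.1] alt [ -0.   -0.2 179.9] | q7 0.34 t 2.48 yaw 66.3 p [0.4134 0.3786 0.3583] F [ 1.5 -1.   0.1] w 0.0855
```

Request:
jog_arm --rows '[{"xyz": [-3,-0.2,0],"delta_rot": [0,0,0],"fingers": 0},{"xyz": [-6,-0.4,0],"delta_rot": [0,0,0],"fingers": 0},{"xyz": [-9,-0.6,0],"delta_rot": [0,0,0],"fingers": 0},{"xyz": [-9,-0.6,-0.2],"delta_rot": [0,0,0],"fingers": 0},{"xyz": [-9,-0.6,-0.2],"delta_rot": [0,0,0],"fingers": 0}]'

```text
clock: 2.9
tcp_pos: [0.495, 0.3354, 0.3604]
orientation: [0.65, 3.072, 0.003]
contact_force: [0.4, -0.5, -0.7]
grip_width: 0.0853
```

Run:
```python
from h import *
print(imaging.camera_info('wrist'))
im=imaging.grab_frame('wrist'); cv2.imwrite('pics/w1.png',im)
tips('wrist',['roof_grip','roof'])
go([0.493,0.337,0.36],66.4)
C=cam('wrist')
print([w2p('wrist',p,C) for p in ([.493,.337,.217],[.493,.337,.144])])
```

```text
{'camera_matrix': array([[275.69798129,   0.        , 320.50947608],
       [  0.        , 275.69798129, 198.97637829],
       [  0.        ,   0.        ,   1.        ]]), 'xyz': array([0.42294763, 0.36748497, 0.50244612]), 'attitude': array([2.40631475, 1.56603293, 0.24812435])}
wrist roof_grip [([319.4, 185.1], 0.72)]
wrist roof [([321.7, 170.6], 0.86), ([266.4, 1.3], 0.71), ([36.4, 301.6], 0.17)]
xyz [-0.1  -0.07  0.01] rot [ 0.1 -0.   0. ] alt [ 1.0e-01  2.0e-01 -1.8e+02] | q7 0.52 t 3.05 yaw 66.4 p [0.4923 0.338  0.3601] F [-1.1  0.7 -0.3] w 0.0853
[array([319.21509859, 188.57317008]), array([319.35644723, 173.74809954])]
```

View pics/w1.png

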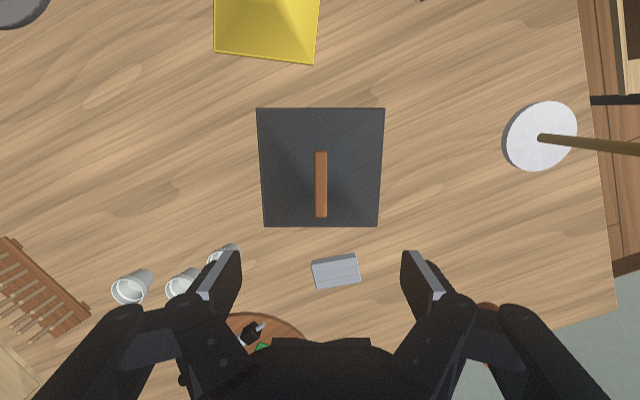

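Run:
```python
from h import *
C=cam('wrist')
for q,z in (((321,152),.225),((321,216),.225),((321.3,185),.217)): print(p2w('wrist',q,z,C))
cs=[p2w('wrist',q,.147,C) for q in ((256,108),(384,108),(378.5,227),(264,227))]
print(np.round(cs,4),np.mean(cs,0)); 
for i in range(4):
    d=cs[(i+1)%4]-cs[i]; print(np.degrees(np.arctan2(d[1],d[0])),np.linalg.norm(d))
```

```text
[0.45685606 0.35477318 0.225     ]
[0.51982222 0.32739611 0.225     ]
[0.490259   0.34063107 0.217     ]
[[0.3862 0.2991 0.147 ]
 [0.4488 0.4427 0.147 ]
 [0.5951 0.3827 0.147 ]
 [0.5311 0.2359 0.147 ]] [0.49029853 0.34009886 0.147     ]
66.47089236520593 0.15664362666920087
-22.291600397004547 0.1581796780862104
-113.57764459639293 0.16015965402747867
156.43471071823237 0.15800713973823788
```

Run:
```python
from h import *
go([0.490,0.340,0.198],66.6)
```

```text
xyz [ 0.28  0.05 16.21] rot [ 0.1 -0.  -0.2] alt [-1.000e-01 -2.000e-01  1.798e+02] | q7 0.52 t 3.05 yaw 66.4 p [0.4923 0.338  0.3601] F [-1.1  0.7 -0.3] w 0.0853
```

Request:
jog_arm --rows '[{"xyz": [0.3,0.1,4],"delta_rot": [0,0,0],"fingers": 0},{"xyz": [0.3,0.1,8],"delta_rot": [0,0,0],"fingers": 0},{"xyz": [0.3,0.1,12],"delta_rot": [0,0,0],"fingers": 0},{"xyz": [0.3,0.1,14.5],"delta_rot": [0,0,0],"fingers": 0},{"xyz": [0.3,0.1,16.2],"delta_rot": [0,0,0],"fingers": 0}]'

```text
clock: 3.47
tcp_pos: [0.4871, 0.3408, 0.1948]
orientation: [-0.636, -3.073, 0.001]
contact_force: [-0.4, -0.1, 0.6]
grip_width: 0.0854
```

Request:
jog_arm --rows '[{"xyz": [0,0,0],"delta_rot": [0,0,0],"fingers": 0.3},{"xyz": [0,0,0],"delta_rot": [0,0,0],"fingers": 0.6},{"xyz": [0,0,0],"delta_rot": [0,0,0],"fingers": 1},{"xyz": [0,0,0],"delta_rot": [0,0,0],"fingers": 1},{"xyz": [0,0,0],"delta_rot": [0,0,0],"fingers": 1}]' --grip_force 50

```text
clock: 3.88
tcp_pos: [0.4877, 0.3415, 0.1964]
orientation: [-0.636, -3.075, -0.003]
contact_force: [0.2, 0.0, 0.5]
grip_width: 0.0256
```

Run:
```python
from h import *
go([0.490,0.340,0.198],66.6)
cv2.imwrite('pics/w2.png',imaging.grab_frame('wrist'))
```

```text
xyz [-0.27 -0.05 -0.16] rot [ 0.1 -0.1  0. ] alt [ 2.0e-01  1.0e-01 -1.8e+02] | q7 0.54 t 3.88 yaw 66.6 p [0.4877 0.3415 0.1964] F [0.2 0.  0.5] w 0.0256
```

View pics/w2.png

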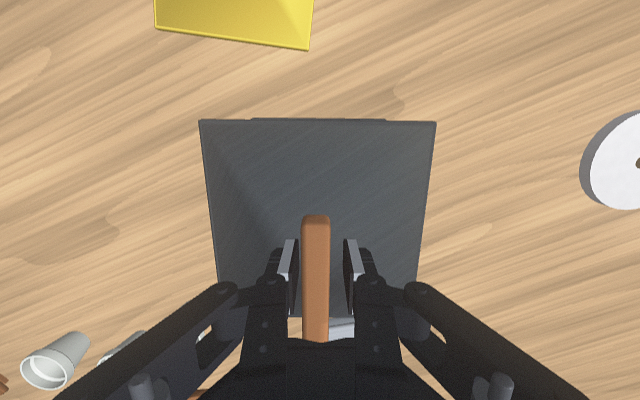

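Request:
jog_arm --rows '[{"xyz": [0,0,0],"delta_rot": [0,0,0],"fingers": 1},{"xyz": [0,0,0],"delta_rot": [0,0,0],"fingers": 1},{"xyz": [0,0,0],"delta_rot": [0,0,0],"fingers": 1},{"xyz": [0,0,0],"delta_rot": [0,0,0],"fingers": 1},{"xyz": [0,0,0],"delta_rot": [0,0,0],"fingers": 1}]'

```text
clock: 4.35
tcp_pos: [0.4875, 0.3412, 0.1963]
orientation: [-0.636, -3.074, -0.002]
contact_force: [-2.6, -0.6, 0.8]
grip_width: 0.0133
```

Run:
```python
from h import *
go([0.490,0.340,0.198],66.6)
print(r.get_obs()['moment'])
```

```text
xyz [-0.27 -0.01 -0.17] rot [ 0.  -0.2  0. ] alt [   0.2    0.  -180. ] | q7 0.54 t 4.35 yaw 66.6 p [0.4875 0.3412 0.1963] F [-2.6 -0.6  0.8] w 0.0133
[-0.13772285  0.2201849   0.05728571]
```

Request:
jog_arm --rows '[{"xyz": [0,0,-1],"delta_rot": [0,0,0],"fingers": 1},{"xyz": [0,0,-2.5],"delta_rot": [0,0,0],"fingers": 1},{"xyz": [0,0,-4.5],"delta_rot": [0,0,0],"fingers": 1},{"xyz": [0,0,-7],"delta_rot": [0,0,0],"fingers": 1},{"xyz": [0,0,-9],"delta_rot": [0,0,0],"fingers": 1}]'

```text
clock: 4.77
tcp_pos: [0.4878, 0.341, 0.2881]
orientation: [-0.637, -3.074, -0.002]
contact_force: [0.4, -0.3, -2.8]
grip_width: 0.0132
```

Run:
```python
from h import *
for n in ('top','side','wrist'): cv2.imwrite(f'pics/{n}3.png',imaging.grab_frame(n))
go([0.44,0.02,0.29],90)
```

```text
xyz [ -8.31 -31.43  -0.33] rot [  0.2  -0.  -23.4] alt [ -0.   -0.3 156.6] | q7 0.52 t 4.92 yaw 66.6 p [0.4885 0.3415 0.2879] F [-0.4  0.5 -3.6] w 0.013
```

View pics/side3.png

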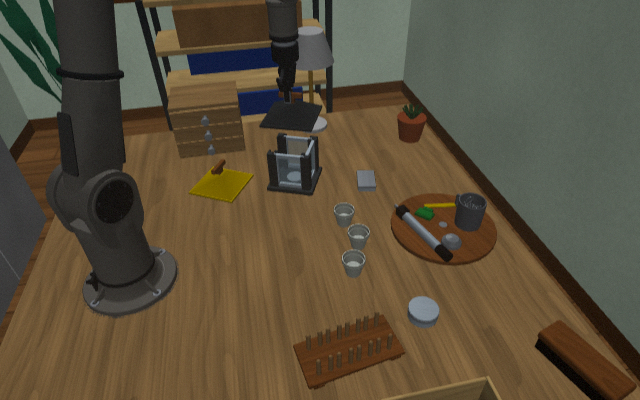

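View pics/wrist3.png

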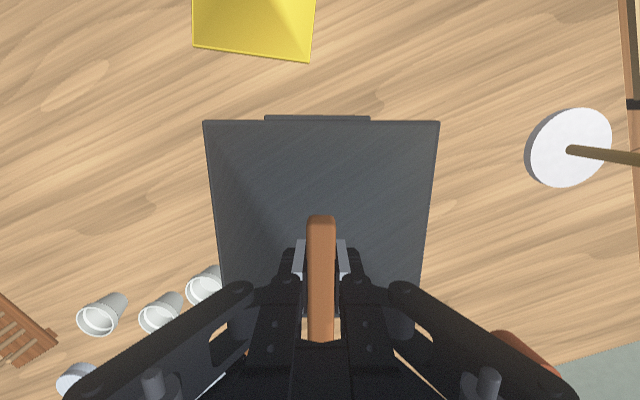

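Request:
jog_arm --rows '[{"xyz": [-0.8,-3,0],"delta_rot": [0,0,0],"fingers": 1},{"xyz": [-1.6,-6,0],"delta_rot": [0,0,-3],"fingers": 1},{"xyz": [-2.5,-9.5,0],"delta_rot": [0,0,-6],"fingers": 1},{"xyz": [-3.4,-13,0],"delta_rot": [0,0,-9],"fingers": 1},{"xyz": [-4.3,-16.5,0],"delta_rot": [0,0,-12],"fingers": 1}]'

```text
clock: 5.33
tcp_pos: [0.4609, 0.171, 0.2853]
orientation: [-0.307, -3.124, -0.003]
contact_force: [0.7, -0.1, -3.6]
grip_width: 0.013
```

Run:
```python
from h import *
go([0.44,0.02,0.25],90)
```

```text
xyz [ -0.9  -15.22   3.51] rot [  0.1  -0.2 -11.2] alt [ -0.2  -0.2 168.8] | q7 0.94 t 5.33 yaw 78.8 p [0.4609 0.171  0.2853] F [ 0.7 -0.1 -3.6] w 0.013
```

Request:
jog_arm --rows '[{"xyz": [-0.2,-3.5,0.5],"delta_rot": [0,0,-3],"fingers": 1},{"xyz": [-0.4,-7,1],"delta_rot": [0,0,-6],"fingers": 1},{"xyz": [-0.6,-10.5,2],"delta_rot": [0,0,-9],"fingers": 1},{"xyz": [-0.8,-13.5,3],"delta_rot": [0,0,-11.2],"fingers": 1},{"xyz": [-0.9,-15.2,3.5],"delta_rot": [0,0,-11.2],"fingers": 1}]'

```text
clock: 5.75
tcp_pos: [0.4372, 0.0161, 0.2476]
orientation: [-0.003, -3.135, -0.0]
contact_force: [-0.3, 0.1, -3.8]
grip_width: 0.013
```

Request:
jog_arm --rows '[{"xyz": [0,0,3],"delta_rot": [0,0,0],"fingers": 1},{"xyz": [0,0,6],"delta_rot": [0,0,0],"fingers": 1},{"xyz": [0,0,9],"delta_rot": [0,0,0],"fingers": 1},{"xyz": [0,0,12],"delta_rot": [0,0,0],"fingers": 1},{"xyz": [0,0,14],"delta_rot": [0,0,0],"fingers": 1}]'

```text
clock: 6.17
tcp_pos: [0.4335, 0.0156, 0.1042]
orientation: [-0.003, -3.13, 0.002]
contact_force: [0.2, 0.8, -3.1]
grip_width: 0.0128
```

Run:
```python
from h import *
go([0.44,0.02,0.0645],90)
for n in ('top','side'): cv2.imwrite(f'pics/{n}4.png',imaging.grab_frame(n))
go([0.44,0.02,0.0645],90)
```

```text
xyz [-0.7   0.45  3.96] rot [-0.1 -0.7 -0.1] alt [-1.000e+00  1.000e-01  1.799e+02] | q7 1.56 t 6.17 yaw 89.9 p [0.4335 0.0156 0.1042] F [ 0.2  0.8 -3.1] w 0.0128
xyz [-0.83  0.47  3.94] rot [-0.1 -0.9 -0.1] alt [ -1.4   0.2 179.9] | q7 1.56 t 6.27 yaw 89.9 p [0.4323 0.0154 0.104 ] F [-1.1 -0.4 -3.6] w 0.013
```

View pics/side4.png

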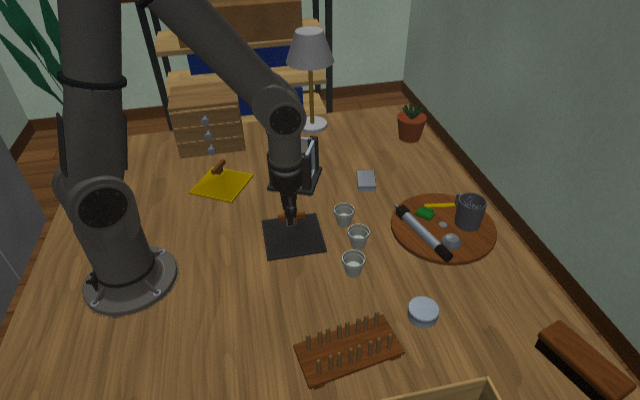

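Request:
jog_arm --rows '[{"xyz": [-0.7,0.4,0],"delta_rot": [0,-0.9,0],"fingers": 1},{"xyz": [-1.4,0.4,1],"delta_rot": [0,-0.9,0],"fingers": 1},{"xyz": [-1.4,0.4,2],"delta_rot": [0,-0.9,0],"fingers": 1},{"xyz": [-1.4,0.4,3],"delta_rot": [0,-0.9,0],"fingers": 1},{"xyz": [-1.4,0.4,3.5],"delta_rot": [0,-0.9,0],"fingers": 1}]'

```text
clock: 6.68
tcp_pos: [0.4453, 0.0194, 0.0681]
orientation: [-0.003, -3.141, 0.004]
contact_force: [-0.4, 0.3, -3.3]
grip_width: 0.0129
```

Run:
```python
from h import *
go([0.445,0.02,0.0635],90)
```

```text
xyz [0.03 0.06 0.46] rot [-0.1 -0.  -0.1] alt [ -0.    0.2 179.9] | q7 1.6 t 6.68 yaw 89.9 p [0.4453 0.0194 0.0681] F [-0.4  0.3 -3.3] w 0.0129
```

Request:
jog_arm --rows '[{"xyz": [0,0,0.1],"delta_rot": [0,0,0],"fingers": 1},{"xyz": [0,0,0.2],"delta_rot": [0,0,0],"fingers": 1},{"xyz": [0,0,0.3],"delta_rot": [0,0,0],"fingers": 1},{"xyz": [0,0,0.4],"delta_rot": [0,0,0],"fingers": 1},{"xyz": [0,0,0.45],"delta_rot": [0,0,0],"fingers": 1}]'

```text
clock: 7.1
tcp_pos: [0.4458, 0.0193, 0.0642]
orientation: [0.003, 3.141, -0.003]
contact_force: [-2.8, -1.2, 12.8]
grip_width: 0.0131
```

Request:
jog_arm --rows '[{"xyz": [0,0,-0.05],"delta_rot": [0,0,0],"fingers": 0.7},{"xyz": [0,0,-0.05],"delta_rot": [0,0,0],"fingers": 0.3},{"xyz": [0,0,-0.05],"delta_rot": [0,0,0],"fingers": 0},{"xyz": [0,0,-0.05],"delta_rot": [0,0,0],"fingers": 0},{"xyz": [0,0,-0.05],"delta_rot": [0,0,0],"fingers": 0}]'

```text
clock: 7.52
tcp_pos: [0.4459, 0.0194, 0.0648]
orientation: [0.003, 3.141, -0.003]
contact_force: [-0.4, 0.7, -0.9]
grip_width: 0.0733
```

Request:
jog_arm --rows '[{"xyz": [0,0,0],"delta_rot": [0,0,0],"fingers": 0},{"xyz": [0,0,-3],"delta_rot": [0,0,0],"fingers": 0},{"xyz": [0,0,-7],"delta_rot": [0,0,0],"fingers": 0},{"xyz": [0,0,-11],"delta_rot": [0,0,0],"fingers": 0},{"xyz": [0,0,-15],"delta_rot": [0,0,0],"fingers": 0}]'

```text
clock: 7.93
tcp_pos: [0.4452, 0.0193, 0.2163]
orientation: [-0.004, -3.141, 0.005]
contact_force: [0.7, 1.4, 0.7]
grip_width: 0.0855
```

Request:
jog_arm --rows '[{"xyz": [0,0,-4],"delta_rot": [0,0,0],"fingers": 0},{"xyz": [0,0,-8],"delta_rot": [0,0,0],"fingers": 0},{"xyz": [0,0,-12],"delta_rot": [0,0,0],"fingers": 0},{"xyz": [0,0,-15],"delta_rot": [0,0,0],"fingers": 0},{"xyz": [0,0,-15],"delta_rot": [0,0,0],"fingers": 0}]'

```text
clock: 8.35
tcp_pos: [0.448, 0.02, 0.3726]
orientation: [0.004, 3.131, 0.001]
contact_force: [0.7, -0.7, -0.0]
grip_width: 0.0854
```

Run:
```python
from h import *
go([0.493,0.337,0.34],66.6)
for n in ('top','side'): cv2.imwrite(f'pics/{n}5.png',imaging.grab_frame(n))
im=cv2.imread('pics/top5.png');crop('top',im,(265,210),(200,150),4,'t5c.png')
```

```text
xyz [-4.38 31.71  3.34] rot [ 0.2  0.6 23.2] alt [  -0.8    0.2 -156.8] | q7 1.36 t 8.35 yaw 89.8 p [0.448  0.02   0.3726] F [ 0.7 -0.7 -0. ] w 0.0854
```

View pics/t5c.png

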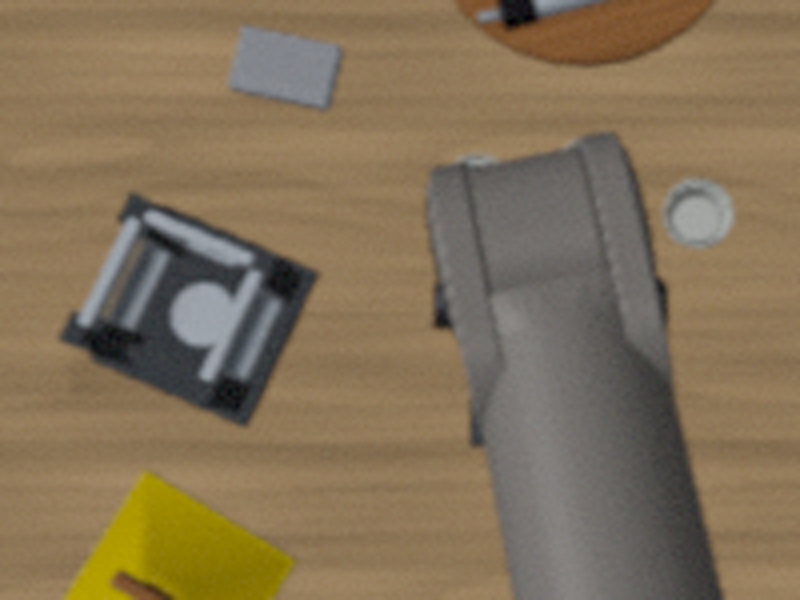

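View pics/side5.png

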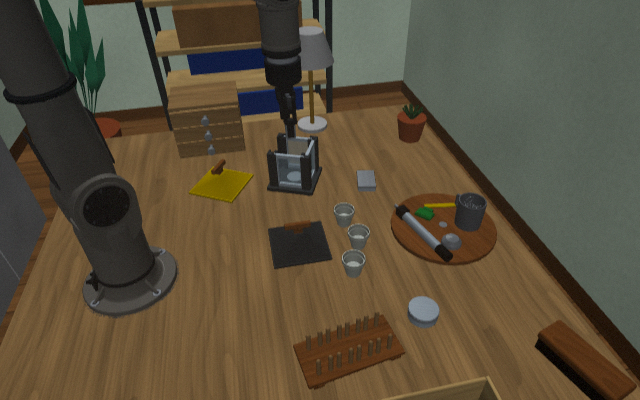

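Request:
jog_arm --rows '[{"xyz": [-0.5,4,0.7],"delta_rot": [0,0,5],"fingers": 0},{"xyz": [-1,8,1.4],"delta_rot": [0,0,10],"fingers": 0},{"xyz": [-1.5,12,2.1],"delta_rot": [0,0,15],"fingers": 0},{"xyz": [-2,16,2.8],"delta_rot": [0,0,20],"fingers": 0},{"xyz": [-2.5,20,3.3],"delta_rot": [0.2,0.6,23.2],"fingers": 0}]'

```text
clock: 8.87
tcp_pos: [0.4698, 0.2207, 0.3311]
orientation: [-0.641, -3.064, 0.012]
contact_force: [0.7, -0.4, 0.9]
grip_width: 0.0856
```

Run:
```python
from h import *
go([0.490,0.338,0.34],66.6)
```

```text
xyz [ 2.85 11.55 -0.97] rot [-0.5 -0.5 -0.2] alt [ -0.8   0.9 179.8] | q7 0.64 t 8.87 yaw 66.4 p [0.4698 0.2207 0.3311] F [ 0.7 -0.4  0.9] w 0.0856
```

Request:
jog_arm --rows '[{"xyz": [0.8,3.5,-0.5],"delta_rot": [0,0,0],"fingers": 0},{"xyz": [1.6,7,-1],"delta_rot": [0,0,0],"fingers": 0},{"xyz": [2.4,10,-1.5],"delta_rot": [0,0,0],"fingers": 0},{"xyz": [2.8,11.5,-2],"delta_rot": [-0.5,-0.5,0],"fingers": 0},{"xyz": [2.8,11.5,-2],"delta_rot": [-0.5,-0.5,0],"fingers": 0}]'

```text
clock: 9.28
tcp_pos: [0.4891, 0.3413, 0.3484]
orientation: [-0.634, -3.075, 0.002]
contact_force: [0.4, 0.1, -0.4]
grip_width: 0.0855
```

Run:
```python
from h import *
im=imaging.grab_frame('wrist')
cv2.imwrite('pics/w6.png',im)
tips('wrist',['lantern','lantern_rim','pane1','roof'])
crop('wrist',im,(320,180),(200,150),4,'w6c.png')
go([0.490,0.338,0.34],66.6)
C=cam('wrist'); np.save('camw6.npy',np.r_[C[0].ravel(),C[1],C[2].ravel()])
print([w2p('wrist',p,C) for p in ([.490,.340,.144],[.49,.34,.020])])
```

```text
wrist lantern [([320.5, 164.5], 0.81)]
wrist lantern_rim [([317.8, 181.3], 0.72)]
wrist pane1 [([354.2, 161.6], 0.88), ([318.7, 193.7], 0.86), ([286.1, 160.8], 0.66)]
wrist roof [([151.4, 209.1], 0.67), ([267.5, 6.4], 0.61)]
xyz [0.18 0.24 0.98] rot [-0.1 -0.  -0.4] alt [-1.000e-01  2.000e-01  1.796e+02] | q7 0.5 t 9.53 yaw 66.2 p [0.4907 0.3351 0.3498] F [-0.3 -0.1  0.9] w 0.0851
[array([323.90520326, 172.74015158]), array([323.25575635, 157.21535569])]
```

View pics/w6c.png

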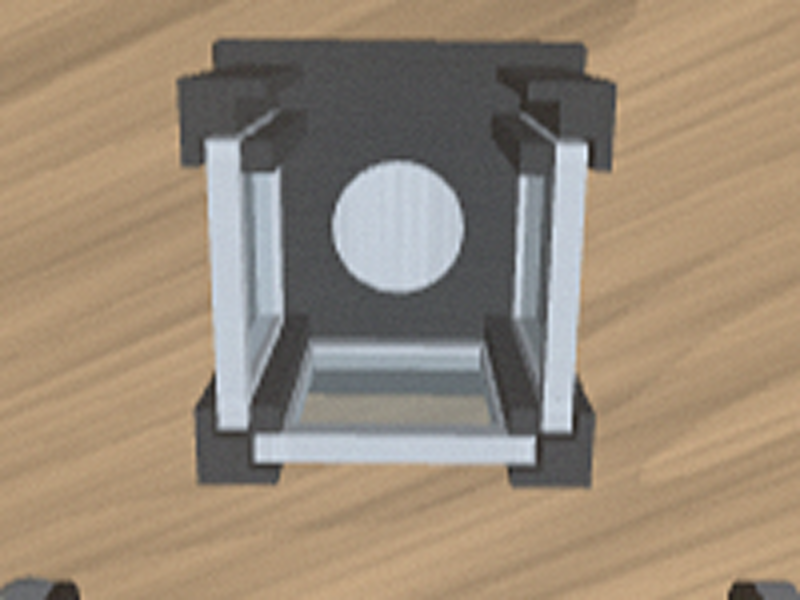

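Run:
```python
from h import *
imaging.grab_frame('wrist')
C=cam('wrist');o=r.get_obs()
im=imaging.grab_frame('wrist'); print(o['tcp_pos'],r.get_obs()['tcp_pos'],o['qvel'].round(3))
x0,y0=crop('wrist',im,(320,180),(200,150),4,'w7c.png'); print(x0,y0)
np.savez('w7.npz',K=C[0],t=C[1],A=C[2])
```

```text
[0.49067998 0.33532408 0.35011337] [0.49066079 0.33567802 0.35028015] [-0.003 -0.002 -0.007 -0.009 -0.001 -0.002 -0.002]
220 105
```

View pics/w7c.png

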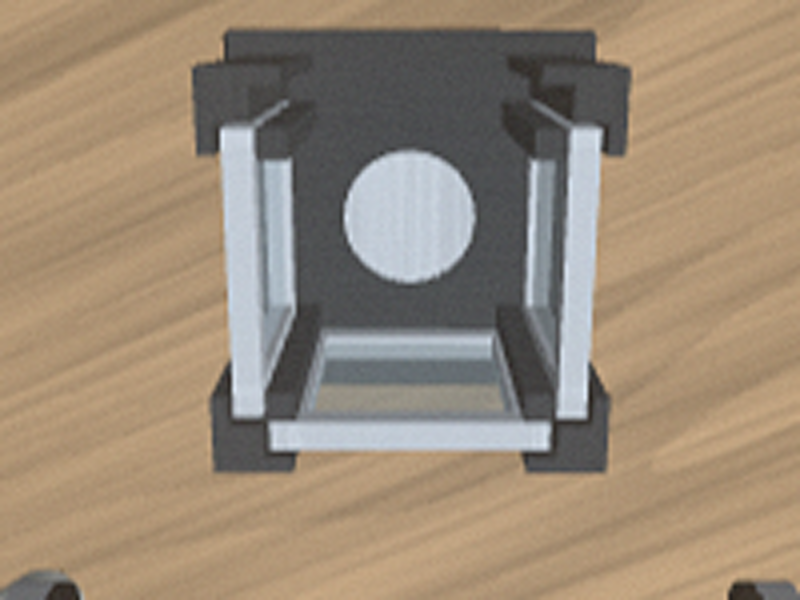

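Run:
```python
from h import *
w=np.load('w7.npz');C=(w['K'],w['t'],w['A'])
f=lambda u,v:(220+u/4-.375,105+v/4-.375)
def quad(name,q,z):
    P=np.array([p2w('wrist',f(*a),z,C) for a in q]);print(name,P.mean(0).round(4)[:2],end=' ')
    for i in range(4):
        d=P[(i+1)%4]-P[i];print(f'{np.degrees(np.arctan2(d[1],d[0])):.1f}/{np.linalg.norm(d)*1000:.1f}',end=' ')
    print()
    return P.mean(0)
quad('posts',[(193,64),(630,66),(606,471),(213,471)],.144)
quad('paneL',[(222,127),(253,127),(265,417),(234,417)],.14)
quad('paneR',[(570,126),(602,126),(589,418),(557,418)],.14)
quad('paneF',[(270,423),(551,423),(550,450),(271,450)],.14)
c=np.array([.49,.34])
```

```text
posts [0.4914 0.3374] 66.0/132.8 -23.7/132.9 -113.7/134.0 155.8/133.6 
paneL [0.4699 0.2876] 66.3/9.7 -23.7/96.3 -113.7/10.5 155.8/96.4 
paneR [0.5139 0.3877] 66.3/10.0 -23.2/97.0 -113.7/10.9 156.3/97.0 
paneF [0.5424 0.3152] 66.3/95.5 -23.4/9.8 -113.7/95.6 156.1/9.8
```

Run:
```python
from h import *
go([0.60,0.06,0.33],66.2)
```

```text
xyz [-21.11 -20.83   2.04] rot [-0.1 -0.   0.1] alt [ 1.000e-01 -1.000e-01 -1.799e+02] | q7 0.5 t 9.63 yaw 66.3 p [0.4907 0.3357 0.3503] F [0.5 0.2 1.5] w 0.0852
```

Request:
jog_arm --rows '[{"xyz": [-2.8,-2.8,0],"delta_rot": [0,0,0],"fingers": 0},{"xyz": [-5.6,-5.6,0.5],"delta_rot": [0,0,0],"fingers": 0},{"xyz": [-8.4,-8.4,1],"delta_rot": [0,0,0],"fingers": 0},{"xyz": [-11.2,-11.2,1.5],"delta_rot": [0,0,0],"fingers": 0},{"xyz": [-14,-14,2],"delta_rot": [0,0,0],"fingers": 0}]'

```text
clock: 10.05
tcp_pos: [0.5626, 0.1484, 0.3305]
orientation: [-0.648, -3.074, 0.001]
contact_force: [0.5, -0.1, -0.1]
grip_width: 0.0853
```

Request:
jog_arm --rows '[{"xyz": [-2.4,-2.3,0],"delta_rot": [0,0,0],"fingers": 0},{"xyz": [-4.8,-4.6,0],"delta_rot": [0,0,0],"fingers": 0},{"xyz": [-7,-6.8,0],"delta_rot": [0,0,0],"fingers": 0},{"xyz": [-7,-6.8,0],"delta_rot": [0,0,0],"fingers": 0},{"xyz": [-7,-6.8,0],"delta_rot": [0,0,0],"fingers": 0}]'

```text
clock: 10.47
tcp_pos: [0.5993, 0.0546, 0.3308]
orientation: [0.657, 3.072, -0.001]
contact_force: [-0.5, 0.8, -0.3]
grip_width: 0.0853
```

```bash
cat >> h.py <<'E'
def look(name,save):
    for _ in range(4):
        q=r.get_obs()['qvel']
        if np.abs(q).max()<.01: break
        imaging.grab_frame('top')
    C=cam(name); im=imaging.grab_frame(name); cv2.imwrite(f'pics/{save}.png',im); np.savez(f'{save}.npz',K=C[0],t=C[1],A=C[2]); return C,im
def loadc(save):
    w=np.load(f'{save}.npz'); return (w['K'],w['t'],w['A'])
E
python3 - <<'E'
from h import *
go([0.60,0.06,0.33],66.2)
C,im=look('wrist','w8')
tips('wrist',['cup1'])
for d in imaging.cut_out('wrist','cup1')[:4]:
    ys,xs=np.nonzero(d['region']); print(d['conf'],d['position'],xs.min(),xs.max(),ys.min(),ys.max())
go([0.60,0.06,0.33],66.2)
E
```

```text
xyz [0.16 0.52 0.07] rot [-0.1  0.  -0.3] alt [0.000e+00 1.000e-01 1.797e+02] | q7 1.05 t 10.47 yaw 65.9 p [0.5993 0.0546 0.3308] F [-0.5  0.8 -0.3] w 0.0853
wrist cup1 [([341.5, 152.5], 0.82), ([288.7, 183.6], 0.72), ([232.3, 185.1], 0.56)]
0.77 [284.7, 189.0] 266 304 171 209
0.71 [344.8, 157.7] 320 360 136 176
0.57 [223.6, 192.1] 199 240 172 210
xyz [-0.07  0.12  0.06] rot [-0.  -0.   0.1] alt [   0.    -0.  -179.9] | q7 1.05 t 10.82 yaw 66.3 p [0.5989 0.0592 0.3306] F [-0.1 -0.6  0.3] w 0.0853
```

View pics/w8.png

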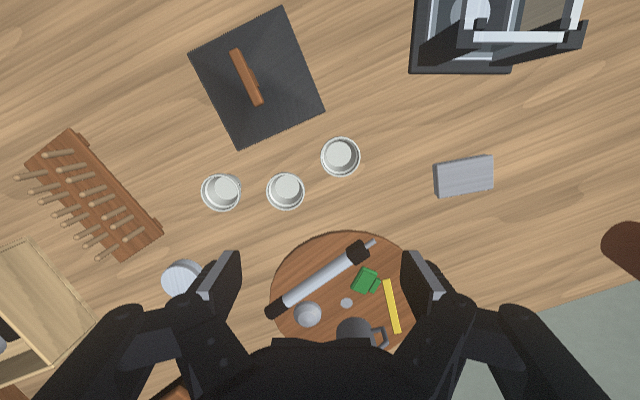

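```bash
cat >> h.py <<'E'
from scipy.optimize import least_squares
def cupfit(cname,save,n=3,z0=0.0):
    C=loadc(save); out=[]
    for d in imaging.cut_out(cname,'cup1')[:n]:
        ys,xs=np.nonzero(d['region']); bb=np.array([xs.min()-.5,xs.max()+.5,ys.min()-.5,ys.max()+.5]);
        a=np.linspace(0,2*np.pi,60)
        def model(p):
            P=[]
            for rr,z in ((.031,.056),(.031,.044),(.019,0)):
                for t in a: P.append(w2p(cname,[p[0]+rr*np.cos(t),p[1]+rr*np.sin(t),z0+z],C))
            P=np.array(P); return np.array([P[:,0].min(),P[:,0].max(),P[:,1].min(),P[:,1].max()])
        p0=p2w(cname,d['position'],z0+.05,C)[:2]
        s=least_squares(lambda p:model(p)-bb,p0); out.append(s.x); print('cup',round(float(d['conf']),2),s.x.round(4),'res px',s.fun.round(1))
    return out
E
python3 - <<'E'
from h import *
cupfit('wrist','w8')
C=loadc('w8'); im=cv2.imread('pics/w8.png')
crop('wrist',im,(280,170),(200,100),4,'w8c.png'); crop('wrist',im,(95,200),(150,150),4,'w8r.png')
E
```

```text
cup 0.77 [ 0.6149 -0.0085] res px [-0.4  0.4 -0.2  0.3]
cup 0.71 [0.5996 0.0917] res px [ 0.  -0.  -0.3  0.3]
cup 0.57 [ 0.5744 -0.105 ] res px [ 0.1 -0.1 -0.2  0.2]
```

View pics/w8c.png

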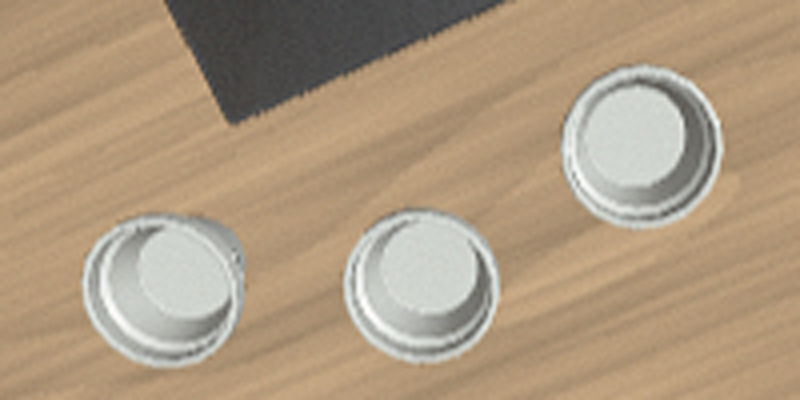

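Run:
```python
from h import *
go([0.5996,0.0917,0.034],66.2)
```

```text
xyz [ 1.25  3.03 29.66] rot [-0.  -0.   0.1] alt [   0.    -0.  -179.9] | q7 1.05 t 10.87 yaw 66.3 p [0.599  0.0589 0.3306] F [ 0.7 -0.2  0.3] w 0.0856
```

Request:
jog_arm --rows '[{"xyz": [0.6,1.5,3],"delta_rot": [0,0,0],"fingers": 0},{"xyz": [1.25,3,6.5],"delta_rot": [0,0,0],"fingers": 0},{"xyz": [1.25,3,10.5],"delta_rot": [0,0,0],"fingers": 0},{"xyz": [1.25,3,14.5],"delta_rot": [0,0,0],"fingers": 0},{"xyz": [1.25,3,17.5],"delta_rot": [0,0,0],"fingers": 0}]'

```text
clock: 11.28
tcp_pos: [0.598, 0.0923, 0.1526]
orientation: [-0.642, -3.073, 0.002]
contact_force: [-1.1, -0.7, 0.1]
grip_width: 0.0856
```

Run:
```python
from h import *
go([0.5996,0.0917,0.034],66.2)
```

```text
xyz [-0.2   0.03 11.86] rot [-0.1 -0.1  0.2] alt [   0.2   -0.2 -179.8] | q7 1.06 t 11.28 yaw 66.4 p [0.598  0.0923 0.1526] F [-1.1 -0.7  0.1] w 0.0856
```

Request:
jog_arm --rows '[{"xyz": [-0.1,0,3],"delta_rot": [0,0,0],"fingers": 0},{"xyz": [-0.1,0,6],"delta_rot": [0,0,0],"fingers": 0},{"xyz": [-0.2,0,9],"delta_rot": [0,0,0],"fingers": 0},{"xyz": [-0.2,0,11],"delta_rot": [0,0,0],"fingers": 0},{"xyz": [-0.2,0,11.8],"delta_rot": [0,0,0],"fingers": 0}]'

```text
clock: 11.7
tcp_pos: [0.5973, 0.0916, 0.0313]
orientation: [-0.64, -3.068, 0.005]
contact_force: [-1.1, 0.8, -0.5]
grip_width: 0.0853
```

Request:
jog_arm --rows '[{"xyz": [0,0,0],"delta_rot": [0,0,0],"fingers": 0.2},{"xyz": [0,0,0],"delta_rot": [0,0,0],"fingers": 0.4},{"xyz": [0,0,0],"delta_rot": [0,0,0],"fingers": 0.6},{"xyz": [0,0,0],"delta_rot": [0,0,0],"fingers": 0.6},{"xyz": [0,0,0],"delta_rot": [0,0,0],"fingers": 0.6}]' --grip_force 30

```text
clock: 12.12
tcp_pos: [0.5981, 0.0919, 0.0326]
orientation: [-0.64, -3.07, 0.004]
contact_force: [0.3, 0.1, -1.0]
grip_width: 0.0595
```

Run:
```python
from h import *
go([0.5996,0.0917,0.034],66.2)
look('wrist','w9')
```

```text
xyz [-0.15  0.05 -0.14] rot [-0.2 -0.3  0.3] alt [   0.4   -0.3 -179.7] | q7 1.11 t 12.12 yaw 66.5 p [0.5981 0.0919 0.0326] F [ 0.3  0.1 -1. ] w 0.0595
```

View pics/w9.png

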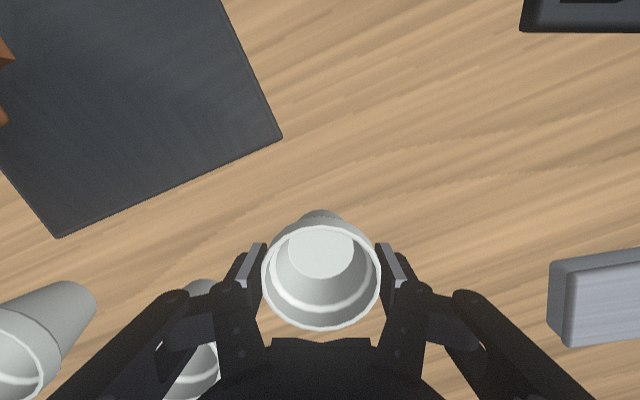

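Request:
jog_arm --rows '[{"xyz": [0,0,0],"delta_rot": [0,0,0],"fingers": 1},{"xyz": [0,0,0],"delta_rot": [0,0,0],"fingers": 1},{"xyz": [0,0,0],"delta_rot": [0,0,0],"fingers": 1},{"xyz": [0,0,-0.5],"delta_rot": [0,0,0],"fingers": 1},{"xyz": [0,0,-1],"delta_rot": [0,0,0],"fingers": 1}]'

```text
clock: 12.58
tcp_pos: [0.5977, 0.0917, 0.0425]
orientation: [-0.64, -3.069, 0.004]
contact_force: [0.1, -1.3, -2.1]
grip_width: 0.0597
```

Request:
jog_arm --rows '[{"xyz": [0,0,-1],"delta_rot": [0,0,0],"fingers": 1},{"xyz": [0,0,-3],"delta_rot": [0,0,0],"fingers": 1},{"xyz": [0,0,-5.5],"delta_rot": [0,0,0],"fingers": 1},{"xyz": [0,0,-8],"delta_rot": [0,0,0],"fingers": 1},{"xyz": [0,0,-9],"delta_rot": [0,0,0],"fingers": 1}]'

```text
clock: 13.0
tcp_pos: [0.6004, 0.092, 0.1367]
orientation: [-0.642, -3.074, 0.0]
contact_force: [0.4, 0.0, -1.5]
grip_width: 0.0597
```

Run:
```python
from h import *
C,im=look('wrist','w10')
go([0.6149,-0.0085,0.13],66.2)
crop('w',im,(320,280),(200,150),4,'w10c.png')
```

```text
xyz [-5.63 -8.49  0.13] rot [-0.3 -0.4  0.3] alt [   0.7   -0.5 -179.7] | q7 1.07 t 13.25 yaw 66.5 p [0.5972 0.0918 0.1312] F [ 0.2  0.6 -1.3] w 0.0597
```

View pics/w10.png

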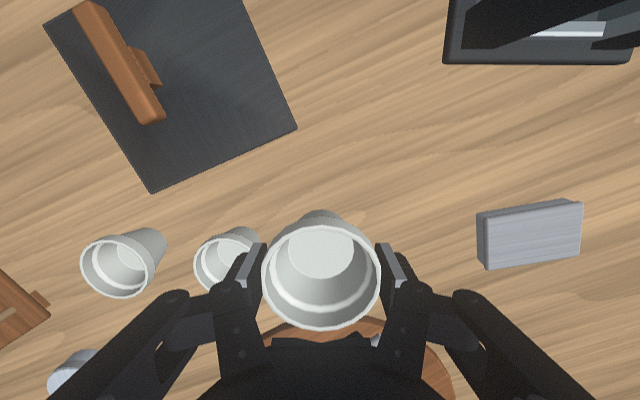

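Run:
```python
from h import *
C=loadc('w10')
# rim ellipse extents: cols 261..380, rows 224..331
for q in ((261,277),(381,277),(320.5,225),(320.5,331)): print(p2w('wrist',q,.1546,C))
```

```text
[0.58684053 0.06477551 0.1546    ]
[0.61062287 0.11991674 0.1546    ]
[0.57286938 0.10336445 0.1546    ]
[0.62922417 0.07884664 0.1546    ]
```

Run:
```python
from h import *
go([0.6124,-0.008,0.12],66.2)
```

```text
xyz [-5.38 -8.54  1.13] rot [-0.3 -0.4  0.3] alt [   0.7   -0.5 -179.7] | q7 1.07 t 13.25 yaw 66.5 p [0.5972 0.0918 0.1312] F [ 0.2  0.6 -1.3] w 0.0597
```

Request:
jog_arm --rows '[{"xyz": [-1.5,-2.5,0],"delta_rot": [0,0,0],"fingers": 1},{"xyz": [-3,-5,0.3],"delta_rot": [-0.3,-0.4,0.3],"fingers": 1},{"xyz": [-4.5,-7,0.6],"delta_rot": [-0.3,-0.4,0.3],"fingers": 1},{"xyz": [-5.4,-8.5,1],"delta_rot": [-0.3,-0.4,0.3],"fingers": 1},{"xyz": [-5.4,-8.5,1],"delta_rot": [-0.3,-0.4,0.3],"fingers": 1}]'

```text
clock: 13.67
tcp_pos: [0.6113, -0.0137, 0.119]
orientation: [-0.658, -3.069, 0.007]
contact_force: [0.8, -0.6, -1.8]
grip_width: 0.06
```

Run:
```python
from h import *
imaging.grab_frame('top')
go([0.6124,-0.008,0.056],66.2)
C,im=look('side','s11');x0=crop('s',im,(358,235),(100,75),6,'s11c.png');
go([0.6124,-0.008,0.056],66.2)
```

```text
xyz [-0.    0.31  6.32] rot [-0.2 -0.2 -0.3] alt [ -0.3   0.3 179.7] | q7 1.24 t 13.72 yaw 65.9 p [ 0.6113 -0.0108  0.1192] F [-0.  -0.  -1.4] w 0.0596
xyz [-0.1  -0.19  6.46] rot [ 0.  -0.1  0.1] alt [   0.2    0.  -179.9] | q7 1.24 t 13.92 yaw 66.3 p [ 0.6123 -0.0059  0.1206] F [-0.6  0.5 -1.3] w 0.0599
```

View pics/s11c.png

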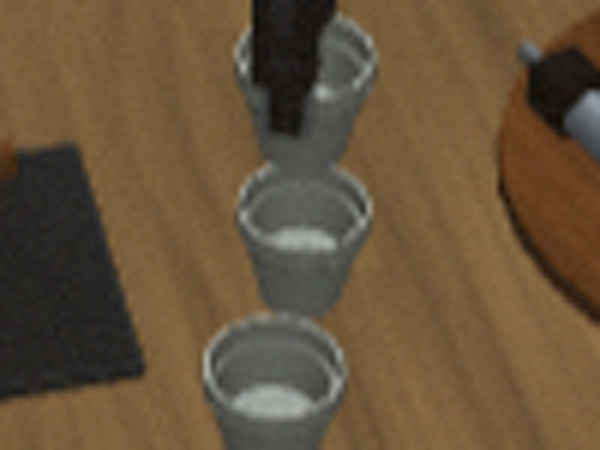

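Request:
jog_arm --rows '[{"xyz": [0,-0.2,1],"delta_rot": [0,0,0],"fingers": 1},{"xyz": [0,-0.2,2],"delta_rot": [0,0,0],"fingers": 1},{"xyz": [0,-0.2,3],"delta_rot": [0,0,0],"fingers": 1},{"xyz": [0,-0.2,4],"delta_rot": [0,0,0],"fingers": 1},{"xyz": [0,-0.2,4.5],"delta_rot": [0,0,0],"fingers": 1}]'

```text
clock: 14.33
tcp_pos: [0.6102, -0.0074, 0.0733]
orientation: [-0.644, -3.07, 0.0]
contact_force: [-0.2, -0.5, -1.4]
grip_width: 0.0598
```

Run:
```python
from h import *
imaging.grab_frame('top')
go([0.6124,-0.008,0.0546],66.2)
```

```text
xyz [-0.25  0.06  1.83] rot [-0.1 -0.3  0.1] alt [   0.4   -0.2 -179.9] | q7 1.27 t 14.38 yaw 66.3 p [ 0.61   -0.0076  0.073 ] F [-0.   0.3 -1.7] w 0.0599
```

Request:
jog_arm --rows '[{"xyz": [-0.2,0,0.5],"delta_rot": [0,0,0],"fingers": 1},{"xyz": [-0.25,0.05,0.9],"delta_rot": [0,0,0],"fingers": 1},{"xyz": [-0.25,0.05,1.3],"delta_rot": [0,0,0],"fingers": 1},{"xyz": [-0.25,0.05,1.6],"delta_rot": [0,0,0],"fingers": 1},{"xyz": [-0.25,0.05,1.75],"delta_rot": [0,0,0],"fingers": 1}]'

```text
clock: 14.8
tcp_pos: [0.6126, -0.0082, 0.0552]
orientation: [-0.644, -3.07, 0.001]
contact_force: [1.0, -0.9, 0.6]
grip_width: 0.0597
```

Request:
jog_arm --rows '[{"xyz": [0,0,0.1],"delta_rot": [0,0,0],"fingers": 1},{"xyz": [0,0,0.1],"delta_rot": [0,0,0],"fingers": 0.2},{"xyz": [0,0,0.1],"delta_rot": [0,0,0],"fingers": 0.1},{"xyz": [0,0,0.1],"delta_rot": [0,0,0],"fingers": 0},{"xyz": [0,0,0.1],"delta_rot": [0,0,0],"fingers": 0}]'

```text
clock: 15.22
tcp_pos: [0.6126, -0.0081, 0.0544]
orientation: [-0.644, -3.07, 0.001]
contact_force: [0.4, -0.0, 0.0]
grip_width: 0.0855
```

Request:
jog_arm --rows '[{"xyz": [0,0,0],"delta_rot": [0,0,0],"fingers": 0},{"xyz": [0,0,-2],"delta_rot": [0,0,0],"fingers": 0},{"xyz": [0,0,-5],"delta_rot": [0,0,0],"fingers": 0},{"xyz": [0,0,-9],"delta_rot": [0,0,0],"fingers": 0},{"xyz": [0,0,-12],"delta_rot": [0,0,0],"fingers": 0}]'

```text
clock: 15.63
tcp_pos: [0.6134, -0.0083, 0.1768]
orientation: [-0.645, -3.071, 0.0]
contact_force: [0.9, -0.4, 0.8]
grip_width: 0.0853
```

Run:
```python
from h import *
C,im=look('wrist','w12')
cupfit('wrist','w12')
go([0.5744,-0.105,0.17],66.2)
```

```text
cup 0.94 [ 0.5757 -0.1044] res px [ 0.2 -0.2 -0.4  0.4]
cup 0.75 [ 5.944e-01 -3.000e-04] res px [ -9.    9.  -24.5  27.7]
cup 0.69 [ 0.6224 -0.012 ] res px [ 2.5 -2.5  2.1 -2.6]
xyz [ -0.44 -10.4    0.35] rot [-0.1 -0.4  0.1] alt [   0.6   -0.2 -179.9] | q7 1.23 t 15.93 yaw 66.3 p [ 0.6122 -0.008   0.1732] F [-0.6 -0.6 -0.4] w 0.0855
```

View pics/w12.png

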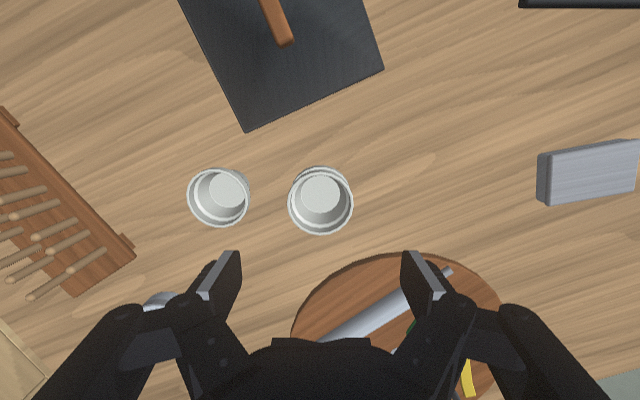

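Request:
jog_arm --rows '[{"xyz": [0,-3,0],"delta_rot": [0,0,0],"fingers": 0},{"xyz": [-0.2,-6,0],"delta_rot": [0,0,0],"fingers": 0},{"xyz": [-0.5,-9,0],"delta_rot": [0,0,0],"fingers": 0},{"xyz": [-0.5,-10.3,0.5],"delta_rot": [0,-0.4,0],"fingers": 0},{"xyz": [-0.5,-10.3,2],"delta_rot": [0,-0.4,0],"fingers": 0}]'

```text
clock: 16.35
tcp_pos: [0.574, -0.1091, 0.1538]
orientation: [0.655, 3.071, -0.007]
contact_force: [-0.3, 0.5, 0.1]
grip_width: 0.0853
```

Run:
```python
from h import *
C,im=look('wrist','w13')
cupfit('wrist','w13')
go([0.5755,-0.1045,0.034],66.2)
```

```text
cup 0.95 [ 0.5757 -0.105 ] res px [-0.5  0.5 -0.5  0.6]
cup 0.89 [ 0.6278 -0.0021] res px [ 2.3 -1.9  2.5 -3. ]
cup 0.81 [ 0.603  -0.0182] res px [-13.4  12.7 -10.   12.3]
xyz [-0.03 -0.1  11.94] rot [-0.1  0.   0.2] alt [  -0.    -0.2 -179.8] | q7 1.4 t 16.65 yaw 66.4 p [ 0.5757 -0.1032  0.1534] F [ 0.3 -0.3  1.5] w 0.0857
```

View pics/w13.png

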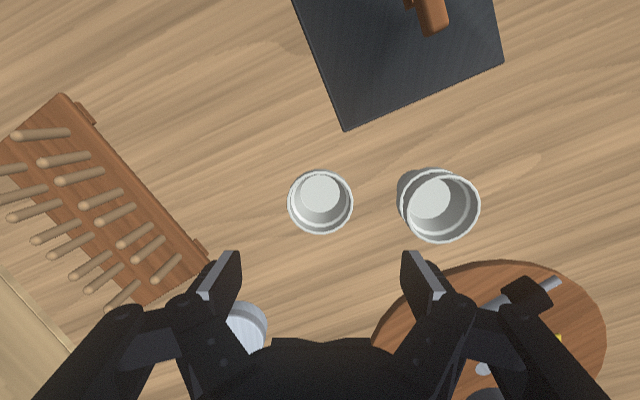

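Request:
jog_arm --rows '[{"xyz": [0,-0.1,3],"delta_rot": [0,0,0],"fingers": 0},{"xyz": [0,-0.1,6],"delta_rot": [0,0,0],"fingers": 0},{"xyz": [-0.1,-0.1,9],"delta_rot": [0,0,0],"fingers": 0},{"xyz": [-0.1,-0.1,11],"delta_rot": [0,0,0],"fingers": 0},{"xyz": [-0.2,-0.1,11.7],"delta_rot": [0,0,0],"fingers": 0}]'

```text
clock: 17.07
tcp_pos: [0.5755, -0.1038, 0.0336]
orientation: [-0.639, -3.071, 0.004]
contact_force: [-0.4, 0.7, -0.3]
grip_width: 0.0851
```

Request:
jog_arm --rows '[{"xyz": [-0.1,0,0],"delta_rot": [0,0,0],"fingers": 0.1},{"xyz": [-0.1,0,0],"delta_rot": [0,0,0],"fingers": 0.3},{"xyz": [-0.1,0,0],"delta_rot": [0,0,0],"fingers": 0.6},{"xyz": [-0.1,0,0],"delta_rot": [0,0,0],"fingers": 1},{"xyz": [-0.1,0,0],"delta_rot": [0,0,0],"fingers": 1}]'

```text
clock: 17.48
tcp_pos: [0.5774, -0.1042, 0.0349]
orientation: [-0.639, -3.074, 0.003]
contact_force: [-0.2, 0.5, 2.1]
grip_width: 0.0606
```

Run:
```python
from h import *
go([0.5755,-0.1045,0.034],66.2)
```

```text
xyz [ 0.16 -0.1   0.09] rot [-0.1 -0.1  0.3] alt [   0.2   -0.2 -179.7] | q7 1.46 t 17.48 yaw 66.5 p [ 0.5774 -0.1042  0.0349] F [-0.2  0.5  2.1] w 0.0606
```

Lift, look at the held cup against the stack.

Request:
jog_arm --rows '[{"xyz": [0,0,0],"delta_rot": [0,0,0],"fingers": 1},{"xyz": [0,0,-1.5],"delta_rot": [0,0,0],"fingers": 1},{"xyz": [0,0,-4.5],"delta_rot": [0,0,0],"fingers": 1},{"xyz": [0,0,-8.5],"delta_rot": [0,0,0],"fingers": 1},{"xyz": [0,0,-11],"delta_rot": [0,0,0],"fingers": 1}]'

```text
clock: 17.9
tcp_pos: [0.5784, -0.1045, 0.1481]
orientation: [0.64, 3.075, -0.002]
contact_force: [0.5, -0.4, -1.4]
grip_width: 0.0608
```

Run:
```python
from h import *
C,im=look('wrist','w14')
go([0.612,-0.008,0.145],66.2)
crop('w',im,(350,260),(200,150),4,'w14c.png')
```

```text
xyz [ 0.6  10.18 -0.08] rot [-0.1 -0.2  0.3] alt [   0.3   -0.2 -179.7] | q7 1.41 t 18.15 yaw 66.5 p [ 0.577  -0.1038  0.1444] F [ 0.7 -0.2 -1.6] w 0.0606
```

View pics/w14c.png

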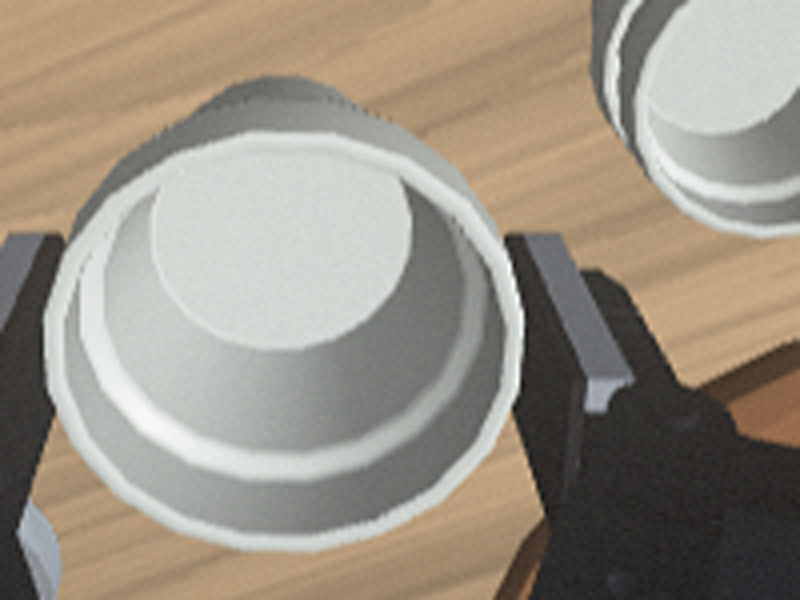

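Run:
```python
from h import *
C=loadc('w14')
for q in ((261,270),(381,270),(320.5,217.5),(320.5,322.5)): print(p2w('wrist',q,.1655,C))
for s,c in (('w12',(320,200)),('w13',(440,205))):
    crop('w',cv2.imread(f'pics/{s}.png'),c,(100,80),7,s+'c.png')
```

```text
[ 0.56449979 -0.13054777  0.1655    ]
[ 0.58868159 -0.07465692  0.1655    ]
[ 0.55026507 -0.09143637  0.1655    ]
[ 0.60646654 -0.11583174  0.1655    ]
```

View pics/w12c.png

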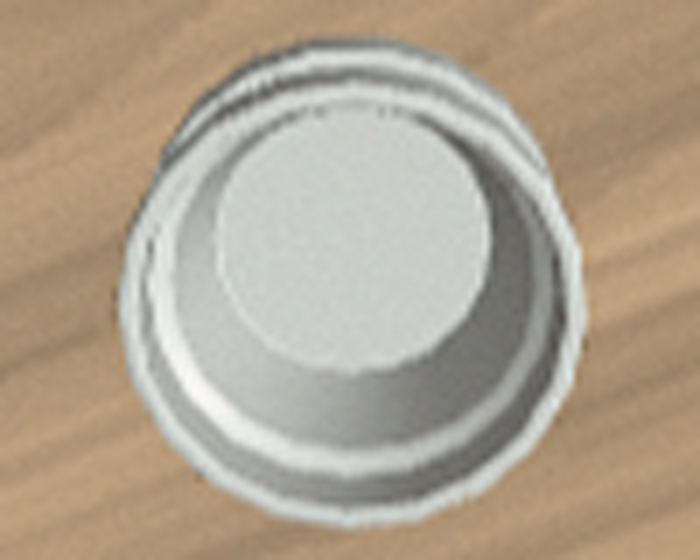

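View pics/w13c.png

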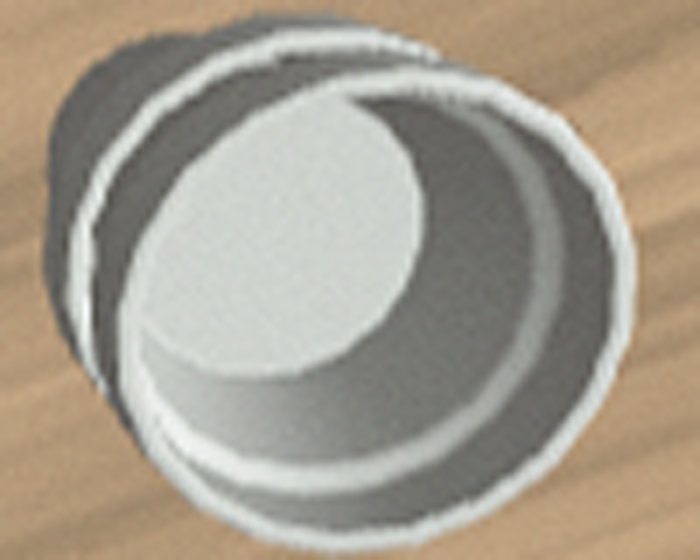

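Run:
```python
from h import *
a=np.linspace(0,2*np.pi,72)
def rimfit(s,bb,z,p0):
    C=loadc(s)
    def m(p):
        P=np.array([w2p('wrist',[p[0]+.031*np.cos(t),p[1]+.031*np.sin(t),z],C) for t in a]); return np.array([P[:,0].min(),P[:,0].max(),P[:,1].min(),P[:,1].max()])-bb
    q=least_squares(m,p0); print(s,q.x.round(4),q.fun.round(1))
rimfit('w12',[287.1,353.6,171.4,234.6],.078,[.615,-.008])
rimfit('w13',[407.1,480.7,175,243.6],.078,[.615,-.008])
rimfit('w14',[261,381,217.5,322.5],.1655,[.577,-.104])
rimfit('w10',[261,381,224.5,331],.1546,[.598,.092])
```

```text
w12 [ 0.6163 -0.009 ] [-0.5  0.5 -0.4  0.5]
w13 [ 0.6168 -0.0092] [-0.8  0.7 -0.6  0.7]
w14 [ 0.5786 -0.1035] [-0.9  0.9 -0.4  0.7]
w10 [0.6011 0.0913] [-1.7  1.7 -0.   0.4]
```

Run:
```python
from h import *
go([0.614,-0.009,0.145],66.2)
```

```text
xyz [ 0.38 10.17 -0.08] rot [-0.1 -0.2  0.3] alt [   0.3   -0.2 -179.7] | q7 1.41 t 18.15 yaw 66.5 p [ 0.577  -0.1038  0.1444] F [ 0.7 -0.2 -1.6] w 0.0606
```

Request:
jog_arm --rows '[{"xyz": [0,2.5,-0.5],"delta_rot": [0,0,0],"fingers": 1},{"xyz": [0.2,5,-0.5],"delta_rot": [0,0,0],"fingers": 1},{"xyz": [0.4,8,-0.5],"delta_rot": [0,0,0],"fingers": 1},{"xyz": [0.4,9.6,0],"delta_rot": [0,0,0],"fingers": 1},{"xyz": [0.4,10.2,0],"delta_rot": [0,0,0],"fingers": 1}]'

```text
clock: 18.57
tcp_pos: [0.6134, -0.0046, 0.1415]
orientation: [-0.63, -3.071, 0.002]
contact_force: [0.1, 0.2, -1.8]
grip_width: 0.0606
```

Run:
```python
from h import *
for _ in range(3): imaging.grab_frame('top')
go([0.614,-0.009,0.095],66.2)
```

```text
xyz [-0.08  0.13  4.8 ] rot [-0.3 -0.3  0.3] alt [   0.4   -0.4 -179.7] | q7 1.25 t 18.72 yaw 66.5 p [ 0.613  -0.0098  0.1431] F [ 0.  -0.9 -1.2] w 0.0605
```

Request:
jog_arm --rows '[{"xyz": [-0.1,0.1,1.2],"delta_rot": [0,0,0],"fingers": 1},{"xyz": [-0.1,0.1,2.5],"delta_rot": [0,0,0],"fingers": 1},{"xyz": [-0.1,0.1,3.8],"delta_rot": [0,0,0],"fingers": 1},{"xyz": [-0.1,0.1,4.8],"delta_rot": [0,0,0],"fingers": 1},{"xyz": [-0.1,0.1,5.4],"delta_rot": [0,0,0],"fingers": 1}]'

```text
clock: 19.13
tcp_pos: [0.6128, -0.0101, 0.0868]
orientation: [-0.639, -3.068, 0.007]
contact_force: [1.0, -2.0, -0.9]
grip_width: 0.0605
```

Run:
```python
from h import *
go([0.614,-0.009,0.079],66.2)
```

```text
xyz [-0.07  0.15  0.78] rot [-0.3 -0.4  0.3] alt [   0.6   -0.5 -179.7] | q7 1.27 t 19.13 yaw 66.5 p [ 0.6128 -0.0101  0.0868] F [ 1.  -2.  -0.9] w 0.0605
```

Request:
jog_arm --rows '[{"xyz": [-0.1,0.1,0.2],"delta_rot": [0,0,0],"fingers": 1},{"xyz": [-0.1,0.1,0.4],"delta_rot": [0,0,0],"fingers": 1},{"xyz": [-0.1,0.1,0.6],"delta_rot": [0,0,0],"fingers": 1},{"xyz": [-0.1,0.1,0.75],"delta_rot": [0,0,0],"fingers": 1},{"xyz": [-0.1,0.1,0.8],"delta_rot": [0,0,0],"fingers": 1}]'

```text
clock: 19.55
tcp_pos: [0.6156, -0.0097, 0.08]
orientation: [-0.64, -3.071, 0.006]
contact_force: [0.4, -0.2, 6.5]
grip_width: 0.0605
```

Request:
jog_arm --rows '[{"xyz": [0,0,0],"delta_rot": [0,0,0],"fingers": 0.2},{"xyz": [0,0,0],"delta_rot": [0,0,0],"fingers": 0.1},{"xyz": [0,0,0],"delta_rot": [0,0,0],"fingers": 0},{"xyz": [0,0,0],"delta_rot": [0,0,0],"fingers": 0},{"xyz": [0,0,-1.5],"delta_rot": [0,0,0],"fingers": 0}]'

```text
clock: 19.97
tcp_pos: [0.6133, -0.0095, 0.0925]
orientation: [-0.639, -3.066, 0.008]
contact_force: [-0.3, 0.8, -0.1]
grip_width: 0.0853
```

Request:
jog_arm --rows '[{"xyz": [0,0,-2],"delta_rot": [0,0,0],"fingers": 0},{"xyz": [0,0,-5],"delta_rot": [0,0,0],"fingers": 0},{"xyz": [0,0,-9],"delta_rot": [0,0,0],"fingers": 0},{"xyz": [0,0,-13],"delta_rot": [0,0,0],"fingers": 0},{"xyz": [0,0,-17],"delta_rot": [0,0,0],"fingers": 0}]'

```text
clock: 20.38
tcp_pos: [0.6144, -0.0091, 0.2641]
orientation: [-0.639, -3.065, 0.009]
contact_force: [0.8, 0.0, 0.0]
grip_width: 0.0853
```

Run:
```python
from h import *
C,im=look('wrist','w15')
crop('w',im,(320,190),(200,150),4,'w15c.png')
C,im=look('side','s15')
crop('w',im,(358,230),(100,75),6,'s15c.png')
# rack slots at jaw 8.9
go([0.506,-0.33,0.30],8.9)
```

```text
xyz [ -2.87 -33.79  -3.67] rot [-0.8 -0.4 57.6] alt [   0.4   -0.9 -122.4] | q7 1.2 t 20.78 yaw 66.5 p [ 0.6141 -0.0088  0.2607] F [ 0.1  0.1 -1.2] w 0.0855
```

View pics/w15c.png

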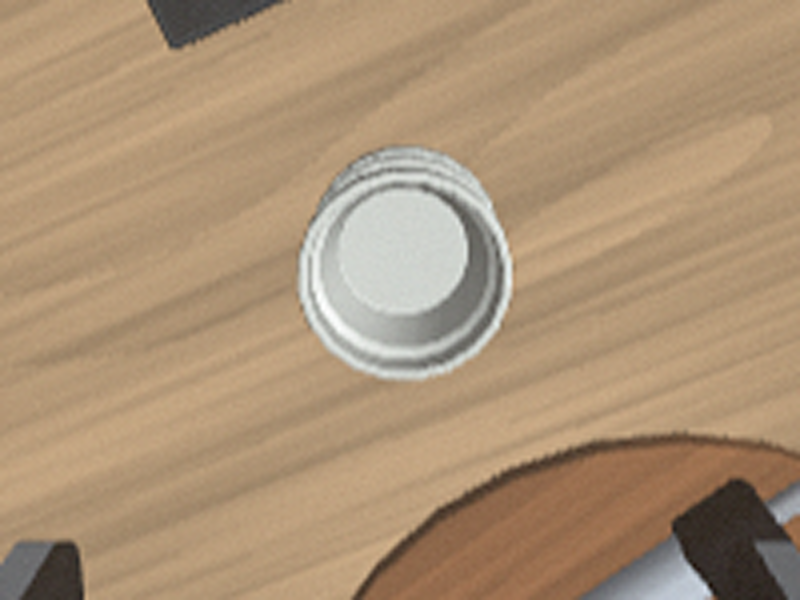

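View pics/s15c.png

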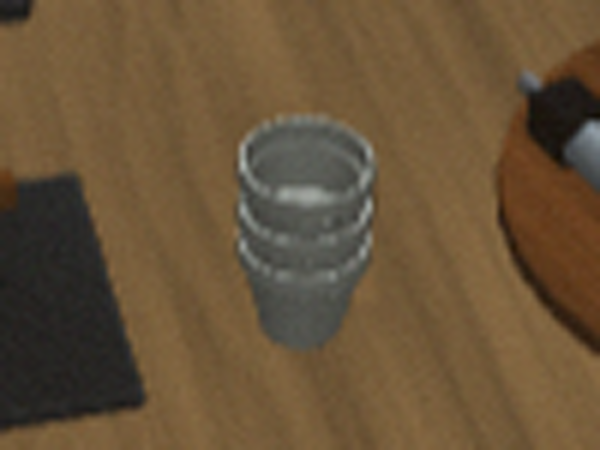

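Request:
jog_arm --rows '[{"xyz": [-0.3,-4,-2],"delta_rot": [0,0,6],"fingers": 0},{"xyz": [-0.6,-7.5,-3.5],"delta_rot": [0,0,12],"fingers": 0},{"xyz": [-0.9,-11,-3.7],"delta_rot": [0,0,18],"fingers": 0},{"xyz": [-1.2,-15,-3.7],"delta_rot": [0,0,24],"fingers": 0},{"xyz": [-1.6,-19,-3.7],"delta_rot": [0,0,30],"fingers": 0}]'

```text
clock: 21.2
tcp_pos: [0.5523, -0.1904, 0.2983]
orientation: [-1.415, -2.791, 0.015]
contact_force: [0.8, -0.3, -0.0]
grip_width: 0.0854
```

Run:
```python
from h import *
go([0.506,-0.33,0.30],8.9)
```

```text
xyz [ -8.53 -11.99  -0.05] rot [-0.9 -0.2 27.3] alt [   0.2   -1.2 -152.7] | q7 1.01 t 21.2 yaw 36.2 p [ 0.5523 -0.1904  0.2983] F [ 0.8 -0.3 -0. ] w 0.0854
```

Request:
jog_arm --rows '[{"xyz": [-2,-3,0],"delta_rot": [0,0,6.5],"fingers": 0},{"xyz": [-4.2,-6,0],"delta_rot": [0,0,13],"fingers": 0},{"xyz": [-6.4,-9,0],"delta_rot": [0,0,20],"fingers": 0},{"xyz": [-8.5,-12,0],"delta_rot": [-0.9,-0.2,27.3],"fingers": 0},{"xyz": [-8.5,-12,0],"delta_rot": [-0.9,-0.2,27.3],"fingers": 0}]'

```text
clock: 21.62
tcp_pos: [0.5001, -0.3381, 0.299]
orientation: [2.062, 2.369, -0.008]
contact_force: [-1.8, -0.4, 0.3]
grip_width: 0.0854
```

Run:
```python
from h import *
for _ in range(2): imaging.grab_frame('top')
C,im=look('wrist','w16')
go([0.506,-0.33,0.30],8.9)
tips('wrist',['rack','rack_slot1'],8)
print(crop('w',im,(320,180),(200,150),4,'w16c.png'))
for d in imaging.tip_of('wrist','rack_slot1')[:4]: print(p2w('wrist',d['position'],.015,C))
```

```text
xyz [-0.19 -0.09 -0.12] rot [-0.  -0.1  0.2] alt [ 1.000e-01 -1.000e-01 -1.798e+02] | q7 0.86 t 21.92 yaw 9.1 p [ 0.5066 -0.328   0.2988] F [-0.   0.1  0.4] w 0.0853
wrist rack [([319.2, 162.6], 0.74)]
wrist rack_slot1 [([333.2, 167.1], 0.84), ([272.7, 166.3], 0.82), ([304.0, 163.1], 0.66), ([360.4, 165.2], 0.56)]
(220, 105)
[ 0.52630662 -0.33034481  0.015     ]
[ 0.43273552 -0.34417531  0.015     ]
[ 0.48033498 -0.33138035  0.015     ]
[ 0.56767125 -0.32062303  0.015     ]
```

View pics/w16c.png

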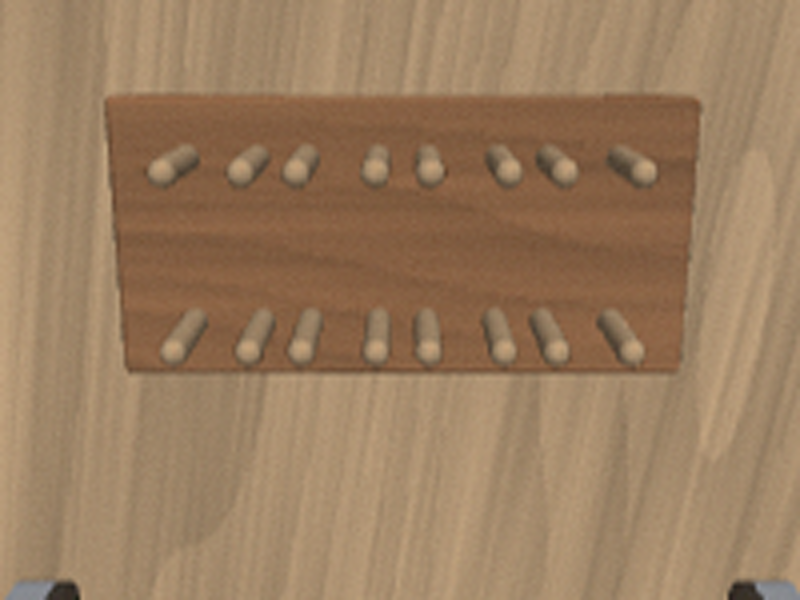

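Run:
```python
from h import *
C=loadc('w16')
top=[(161,173),(241,172),(297,172),(376,172),(430,173),(508,173),(563,173),(644,174)]
bot=[(173,352),(249,353),(302,353),(376,353),(428,352),(502,352),(554,352),(631,352)]
px=np.array(top+bot)/4.+[220-.375,105-.375]
X=[-82.5,-55.5,-36.5,-9.5,9.5,36.5,55.5,82.5]
L=np.array([(x/1e3,.032) for x in X]+[(x/1e3,-.032) for x in X])
def res(p,z=.060):
    c,s=np.cos(p[2]),np.sin(p[2]); W=np.c_[L@np.array([[c,s],[-s,c]])+p[:2],np.full(16,z)]
    return (np.array([w2p('wrist',w,C) for w in W])-px).ravel()
for z in (.058,.060,.062):
    q=least_squares(res,[.506,-.33,np.radians(8.9)],args=(z,)); print(z,q.x[:2].round(4),np.degrees(q.x[2]).round(2),'rms',np.sqrt((q.fun**2).mean()).round(2),np.abs(q.fun).max().round(2))
x,y,a=least_squares(res,[.506,-.33,.155]).x
for i,s in enumerate((-.069,-.023,.023,.069)): print('slot',i+1,round(x+s*np.cos(a),4),round(y+s*np.sin(a),4))
```

```text
0.058 [ 0.5058 -0.3304] 9.08 rms 0.23 0.47
0.06 [ 0.5058 -0.33  ] 9.08 rms 0.22 0.57
0.062 [ 0.5057 -0.3296] 9.08 rms 0.32 0.77
slot 1 0.4376 -0.3409
slot 2 0.4831 -0.3336
slot 3 0.5285 -0.3264
slot 4 0.5739 -0.3191
```

Run:
```python
from h import *
go([0.4699,0.2876,0.28],66.2)
```

```text
xyz [61.43  6.11  1.93] rot [  0.   -0.  -57.1] alt [ -0.   -0.  122.9] | q7 0.86 t 22.07 yaw 9.1 p [ 0.5064 -0.3287  0.2993] F [-0.4 -0.6 -0.3] w 0.0857
```

Request:
jog_arm --rows '[{"xyz": [4,0.2,0],"delta_rot": [0,0,-4],"fingers": 0},{"xyz": [8,0.5,0],"delta_rot": [0,0,-8],"fingers": 0},{"xyz": [12,0.8,0],"delta_rot": [0,0,-12],"fingers": 0},{"xyz": [16,1.2,0],"delta_rot": [0,0,-16],"fingers": 0},{"xyz": [20,1.6,0],"delta_rot": [0,0,-20],"fingers": 0}]'

```text
clock: 22.48
tcp_pos: [0.4903, -0.1264, 0.2995]
orientation: [1.587, 2.711, 0.001]
contact_force: [-0.7, 0.0, 0.5]
grip_width: 0.0856
```

Run:
```python
from h import *
go([0.4699,0.2876,0.28],66.2)
```

```text
xyz [37.09 18.5   1.96] rot [  0.    0.  -36.9] alt [  0.   -0.  143.1] | q7 0.73 t 22.48 yaw 29.3 p [ 0.4903 -0.1264  0.2995] F [-0.7  0.   0.5] w 0.0856
```

Request:
jog_arm --rows '[{"xyz": [3.5,1.7,0],"delta_rot": [0,0,-4],"fingers": 0},{"xyz": [7,3.5,0],"delta_rot": [0,0,-8],"fingers": 0},{"xyz": [10.5,5.3,0],"delta_rot": [0,0,-12],"fingers": 0},{"xyz": [14,7,0],"delta_rot": [0,0,-16],"fingers": 0},{"xyz": [17.5,8.7,0],"delta_rot": [0,0,-20],"fingers": 0}]'

```text
clock: 22.9
tcp_pos: [0.4799, 0.0712, 0.3]
orientation: [1.085, 2.947, 0.002]
contact_force: [1.1, 0.7, -0.2]
grip_width: 0.0852
```

Run:
```python
from h import *
go([0.4699,0.2876,0.28],66.2)
```

```text
xyz [14.79 15.83  2.02] rot [  0.1   0.1 -16.6] alt [ 1.000e-01 -1.000e-01  1.634e+02] | q7 0.63 t 22.9 yaw 49.6 p [0.4799 0.0712 0.3   ] F [ 1.1  0.7 -0.2] w 0.0852
```

Request:
jog_arm --rows '[{"xyz": [2.8,3,0],"delta_rot": [0,0,-4],"fingers": 0},{"xyz": [5.6,6,0],"delta_rot": [0,0,-8],"fingers": 0},{"xyz": [8.5,9,0],"delta_rot": [0,0,-12],"fingers": 0},{"xyz": [11.5,12.2,1],"delta_rot": [0,0,-16.6],"fingers": 0},{"xyz": [14.5,15.3,2],"delta_rot": [0,0,-16.6],"fingers": 0}]'

```text
clock: 23.32
tcp_pos: [0.4687, 0.2775, 0.2824]
orientation: [0.639, 3.073, 0.005]
contact_force: [0.6, 0.3, -0.1]
grip_width: 0.0854
```

Run:
```python
from h import *
for _ in range(3): imaging.grab_frame('top')
C,im=look('wrist','w17')
go([0.4699,0.2876,0.2],66.2)
print(crop('w',im,(320,210),(200,150),4,'w17c.png'))
```

```text
xyz [0.58 1.31 8.22] rot [ 0.1  0.1 -0.2] alt [  0.2  -0.2 179.8] | q7 0.56 t 23.72 yaw 66.0 p [0.4697 0.2732 0.2822] F [ 0.5 -0.1 -0.9] w 0.0855
(220, 135)
```

View pics/w17c.png

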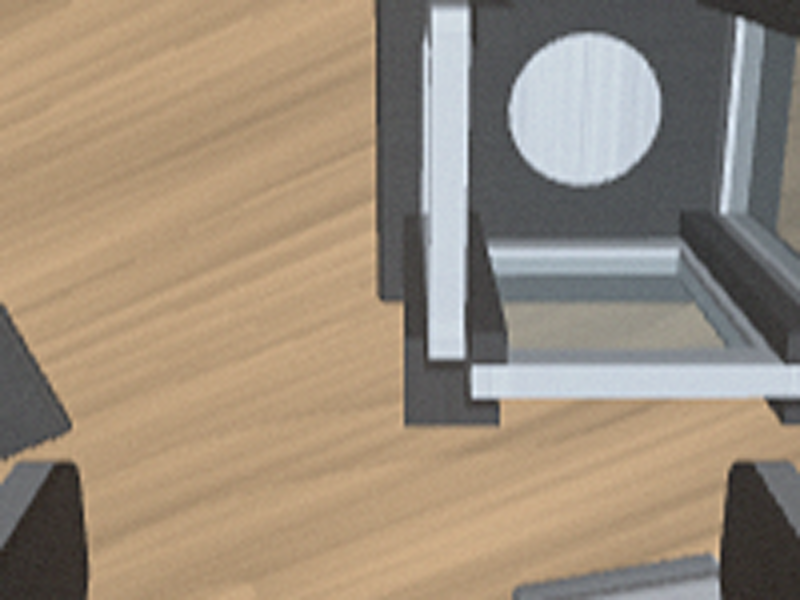

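Run:
```python
from h import *
C=loadc('w17')
f=lambda u,v:(220+u/4-.375,135+v/4-.375)
n=np.array([np.cos(np.radians(66.2)),np.sin(np.radians(66.2)),0])
for q in ((447,358),(449,180),(450,10)):
    p=p2w('wrist',f(*q),.14,C); print(p,'normal',n@p, 'expected',n@[.4699,.2876,0])
```

```text
[0.51343624 0.26771416 0.14      ] normal 0.4521424407766355 expected 0.4527683352295977
[0.46675773 0.2883136  0.14      ] normal 0.4521532054857402 expected 0.4527683352295977
[0.42632356 0.30590629 0.14      ] normal 0.45193278109473156 expected 0.4527683352295977
```

Run:
```python
from h import *
go([0.4698,0.287,0.109],66.2)
```

```text
xyz [ 0.58  1.23 17.32] rot [ 0.1  0.1 -0.2] alt [  0.2  -0.2 179.8] | q7 0.56 t 23.72 yaw 66.0 p [0.4697 0.2732 0.2822] F [ 0.5 -0.1 -0.9] w 0.0855
```

Request:
jog_arm --rows '[{"xyz": [0.6,1.2,1],"delta_rot": [0,0,0],"fingers": 0},{"xyz": [0.6,1.2,3],"delta_rot": [0,0,-0.2],"fingers": 0},{"xyz": [0.6,1.2,6],"delta_rot": [0,0,-0.2],"fingers": 0},{"xyz": [0.6,1.2,8],"delta_rot": [0,0,-0.2],"fingers": 0},{"xyz": [0.6,1.2,9.5],"delta_rot": [0,0,-0.2],"fingers": 0}]'

```text
clock: 24.13
tcp_pos: [0.4684, 0.2862, 0.1848]
orientation: [0.648, 3.074, -0.0]
contact_force: [-0.5, 0.5, 0.7]
grip_width: 0.0851
```

Run:
```python
from h import *
go([0.4698,0.287,0.109],66.2)
```

```text
xyz [-0.09  0.13  7.58] rot [-0.  0. -0.] alt [  0.   0. 180.] | q7 0.56 t 24.13 yaw 66.2 p [0.4684 0.2862 0.1848] F [-0.5  0.5  0.7] w 0.0851
```

Request:
jog_arm --rows '[{"xyz": [-0.1,0.1,2],"delta_rot": [0,0,0],"fingers": 0},{"xyz": [-0.1,0.1,4],"delta_rot": [0,0,0],"fingers": 0},{"xyz": [-0.1,0.1,6],"delta_rot": [0,0,0],"fingers": 0},{"xyz": [-0.1,0.1,7.3],"delta_rot": [0,0,0],"fingers": 0},{"xyz": [-0.1,0.1,7.5],"delta_rot": [0,0,0],"fingers": 0.3}]'

```text
clock: 24.55
tcp_pos: [0.4683, 0.2858, 0.1069]
orientation: [-0.648, -3.072, 0.006]
contact_force: [-0.8, 0.3, 0.4]
grip_width: 0.0755
```

Request:
jog_arm --rows '[{"xyz": [0,0,0],"delta_rot": [0,0,0],"fingers": 0.6},{"xyz": [0,0,0],"delta_rot": [0,0,0],"fingers": 0.8},{"xyz": [0,0,0],"delta_rot": [0,0,0],"fingers": 1},{"xyz": [0,0,0],"delta_rot": [0,0,0],"fingers": 1},{"xyz": [0,0,0],"delta_rot": [0,0,0],"fingers": 1}]' --grip_force 50

```text
clock: 24.97
tcp_pos: [0.4687, 0.2862, 0.1078]
orientation: [-0.649, -3.072, 0.003]
contact_force: [0.1, 0.3, 0.9]
grip_width: 0.0123
```

Run:
```python
from h import *
go([0.4698,0.287,0.109],66.2)
look('wrist','w18')
go([0.4698,0.287,0.109],66.2)
```

```text
xyz [-0.06  0.12 -0.12] rot [-0.1 -0.  -0. ] alt [-1.0e-01  2.0e-01  1.8e+02] | q7 0.58 t 24.97 yaw 66.2 p [0.4687 0.2862 0.1078] F [0.1 0.3 0.9] w 0.0123
xyz [-0.06  0.09 -0.11] rot [-0.1 -0.  -0. ] alt [-1.0e-01  2.0e-01  1.8e+02] | q7 0.58 t 25.02 yaw 66.2 p [0.4689 0.2864 0.1079] F [-0.1 -0.4 -2.5] w 0.0095
```

View pics/w18.png

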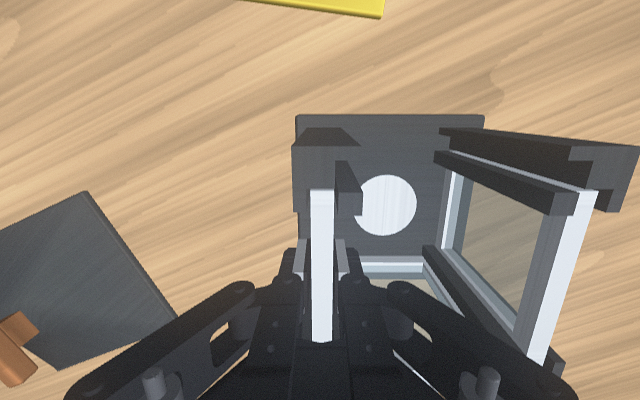

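Request:
jog_arm --rows '[{"xyz": [0,0,0],"delta_rot": [0,0,0],"fingers": 1},{"xyz": [0,0,-0.7],"delta_rot": [0,0,0],"fingers": 1},{"xyz": [0,0,-2],"delta_rot": [0,0,0],"fingers": 1},{"xyz": [0,0,-3.5],"delta_rot": [0,0,0],"fingers": 1},{"xyz": [0,0,-5],"delta_rot": [0,0,0],"fingers": 1}]'

```text
clock: 25.43
tcp_pos: [0.4687, 0.2861, 0.1586]
orientation: [-0.649, -3.072, 0.004]
contact_force: [-0.1, 0.1, -1.8]
grip_width: 0.0097
```

Run:
```python
from h import *
go([0.4689,0.2864,0.27],66.2)
```

```text
xyz [  0.     0.   -11.14] rot [-0.2 -0.1 -0.1] alt [-1.000e-01  3.000e-01  1.799e+02] | q7 0.57 t 25.43 yaw 66.1 p [0.4687 0.2861 0.1586] F [-0.1  0.1 -1.8] w 0.0097
```

Request:
jog_arm --rows '[{"xyz": [0,0,-2],"delta_rot": [0,0,0],"fingers": 1},{"xyz": [0,0,-4.5],"delta_rot": [0,0,0],"fingers": 1},{"xyz": [0,0,-7],"delta_rot": [0,0,0],"fingers": 1},{"xyz": [0,0,-9.5],"delta_rot": [0,0,0],"fingers": 1},{"xyz": [0,0,-12],"delta_rot": [0,0,0],"fingers": 1}]'

```text
clock: 25.85
tcp_pos: [0.4685, 0.2859, 0.2801]
orientation: [-0.649, -3.072, 0.005]
contact_force: [0.4, 0.6, -2.2]
grip_width: 0.0092
```

Run:
```python
from h import *
look('side','s19');look('wrist','w19')
go([0.4376,-0.3409,0.28],9.1)
```

```text
xyz [-2.255e+01 -5.855e+01 -3.000e-02] rot [-0.4  0.  57.1] alt [  -0.    -0.4 -122.9] | q7 0.54 t 26.2 yaw 66.2 p [0.468  0.2858 0.2771] F [ 0.  -0.  -1.8] w 0.0096
```

View pics/w19.png

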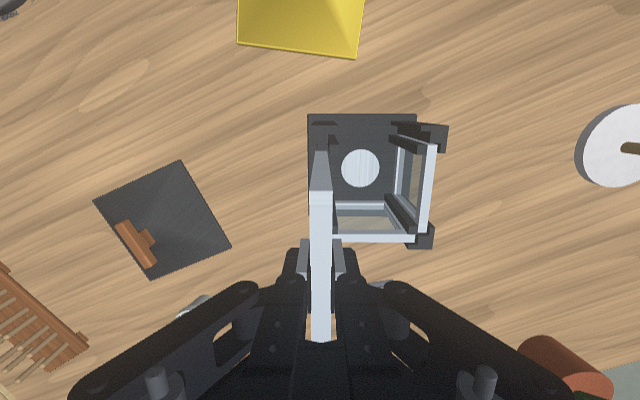

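View pics/s19.png

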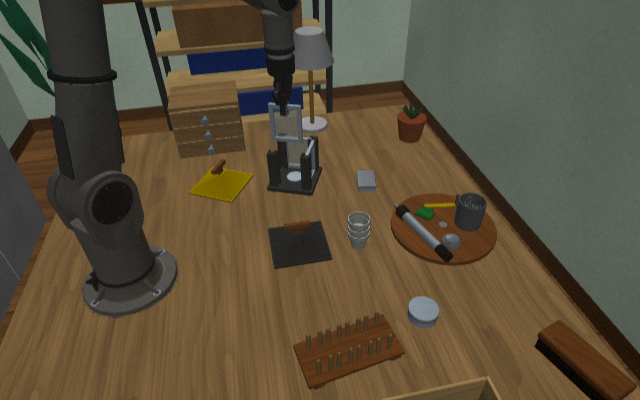

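Run:
```python
from h import *
go([0.4961,0.1333,0.28],52)
go([0.5739,-0.3191,0.28],9.1)
```

```text
xyz [ -8.73 -12.82  -0.24] rot [-0.3 -0.1 14.2] alt [ 1.000e-01 -5.000e-01 -1.658e+02] | q7 0.54 t 26.2 yaw 66.2 p [0.468  0.2858 0.2771] F [ 0.  -0.  -1.8] w 0.0096
xyz [-34.14 -51.05  -0.09] rot [-0.4  0.  57.1] alt [  -0.    -0.4 -122.9] | q7 0.54 t 26.2 yaw 66.2 p [0.468  0.2858 0.2771] F [ 0.  -0.  -1.8] w 0.0096
```

Request:
jog_arm --rows '[{"xyz": [-1.7,-2.5,-0.5],"delta_rot": [0,0,2.5],"fingers": 1},{"xyz": [-3.7,-5.5,-0.5],"delta_rot": [0,0,6],"fingers": 1},{"xyz": [-5.9,-8.7,-0.5],"delta_rot": [0,0,10],"fingers": 1},{"xyz": [-8,-12,-0.5],"delta_rot": [0,0,14],"fingers": 1},{"xyz": [-10.2,-15.3,-0.5],"delta_rot": [-0.3,0,18],"fingers": 1}]'

```text
clock: 26.62
tcp_pos: [0.4987, 0.103, 0.2815]
orientation: [-1.124, -2.93, 0.003]
contact_force: [1.2, 0.1, -2.6]
grip_width: 0.0091
```

Run:
```python
from h import *
go([0.5739,-0.3191,0.28],9.1)
```

```text
xyz [-33.83 -26.35   0.14] rot [-0.2 -0.1 38.9] alt [ 1.000e-01 -3.000e-01 -1.411e+02] | q7 0.57 t 26.62 yaw 48.0 p [0.4987 0.103  0.2815] F [ 1.2  0.1 -2.6] w 0.0091
```

Request:
jog_arm --rows '[{"xyz": [-2.8,-2.2,0],"delta_rot": [0,0,4],"fingers": 1},{"xyz": [-5.8,-4.5,0],"delta_rot": [0,0,8],"fingers": 1},{"xyz": [-8.8,-6.8,0],"delta_rot": [0,0,12],"fingers": 1},{"xyz": [-11.8,-9.2,0],"delta_rot": [0,0,16],"fingers": 1},{"xyz": [-14.8,-11.6,0],"delta_rot": [0,0,20],"fingers": 1}]'

```text
clock: 27.03
tcp_pos: [0.5304, -0.0839, 0.2804]
orientation: [-1.62, -2.687, 0.005]
contact_force: [0.8, 0.2, -2.0]
grip_width: 0.0092
```

Run:
```python
from h import *
go([0.5739,-0.3191,0.25],9.1)
```

```text
xyz [-22.83  -7.11   3.03] rot [-0.3 -0.1 18.7] alt [ 1.000e-01 -5.000e-01 -1.613e+02] | q7 0.65 t 27.03 yaw 27.8 p [ 0.5304 -0.0839  0.2804] F [ 0.8  0.2 -2. ] w 0.0092
```

Request:
jog_arm --rows '[{"xyz": [-3.8,-1.2,0],"delta_rot": [0,0,4],"fingers": 1},{"xyz": [-7.6,-2.4,0],"delta_rot": [0,0,8],"fingers": 1},{"xyz": [-11.4,-3.6,0],"delta_rot": [0,0,12],"fingers": 1},{"xyz": [-15,-4.7,0],"delta_rot": [0,0,16],"fingers": 1},{"xyz": [-18,-5.6,0],"delta_rot": [0,0,18.7],"fingers": 1}]'

```text
clock: 27.45
tcp_pos: [0.564, -0.2721, 0.279]
orientation: [-2.04, -2.382, 0.01]
contact_force: [0.5, -0.7, -2.7]
grip_width: 0.0095
```

Run:
```python
from h import *
go([0.5739,-0.3191,0.25],9.1)
```

```text
xyz [-4.79  0.28  2.9 ] rot [-0.5 -0.  -0.3] alt [ -0.    0.7 179.7] | q7 0.74 t 27.45 yaw 8.8 p [ 0.564  -0.2721  0.279 ] F [ 0.5 -0.7 -2.7] w 0.0095
```

Request:
jog_arm --rows '[{"xyz": [-2,0.1,0],"delta_rot": [0,0,0],"fingers": 1},{"xyz": [-3.8,0.3,1],"delta_rot": [0,0,0],"fingers": 1},{"xyz": [-4.8,0.3,3],"delta_rot": [-0.5,0,0],"fingers": 1},{"xyz": [-4.8,0.3,5],"delta_rot": [-0.5,0,0],"fingers": 1},{"xyz": [-4.8,0.3,6.5],"delta_rot": [-0.5,0,0],"fingers": 1}]'

```text
clock: 27.87
tcp_pos: [0.5722, -0.3197, 0.2107]
orientation: [-2.044, -2.381, 0.002]
contact_force: [0.2, 0.8, -1.6]
grip_width: 0.0094
```

Run:
```python
from h import *
for _ in range(3): imaging.grab_frame('top')
C,im=look('wrist','w20'); look('side','s20')
go([0.5739,-0.3191,0.104],9.1)
```

```text
xyz [ 0.04 -0.07 11.11] rot [ 0.1  0.  -0.3] alt [ 1.000e-01 -2.000e-01  1.797e+02] | q7 0.85 t 28.32 yaw 8.8 p [ 0.5744 -0.3193  0.2151] F [-0.4 -1.  -1.1] w 0.0095
```

View pics/w20.png

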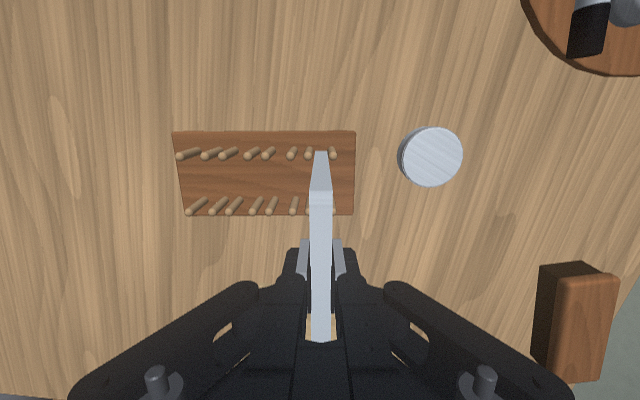

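View pics/s20.png

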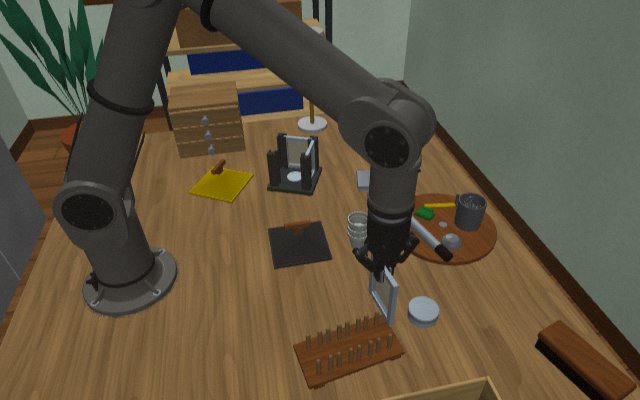

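Request:
jog_arm --rows '[{"xyz": [0,0,1],"delta_rot": [0,0,0],"fingers": 1},{"xyz": [0,0,2],"delta_rot": [0,0,-0.2],"fingers": 1},{"xyz": [0,0,3],"delta_rot": [0,0,-0.2],"fingers": 1},{"xyz": [0,0,4],"delta_rot": [0,0,-0.2],"fingers": 1},{"xyz": [0,0,5],"delta_rot": [0,0,-0.2],"fingers": 1}]'

```text
clock: 28.73
tcp_pos: [0.5741, -0.319, 0.1634]
orientation: [2.039, 2.389, 0.001]
contact_force: [1.8, -0.5, -2.6]
grip_width: 0.0094
```

Run:
```python
from h import *
go([0.5739,-0.3191,0.104],9.1)
C,im=look('side','s21');crop('s',im,(370,330),(160,120),4,'s21c.png')
go([0.5739,-0.3191,0.104],9.1)
```

```text
xyz [-0.   -0.03  5.94] rot [ 0.1  0.  -0.1] alt [ 0.000e+00 -1.000e-01  1.799e+02] | q7 0.88 t 28.73 yaw 9.0 p [ 0.5741 -0.319   0.1634] F [ 1.8 -0.5 -2.6] w 0.0094
xyz [ 0.07 -0.08  6.12] rot [ 0.1  0.1 -0.1] alt [ 1.000e-01 -2.000e-01  1.799e+02] | q7 0.88 t 28.98 yaw 9.0 p [ 0.5746 -0.3196  0.1652] F [-0.1 -0.3 -2. ] w 0.0095
```

View pics/s21c.png

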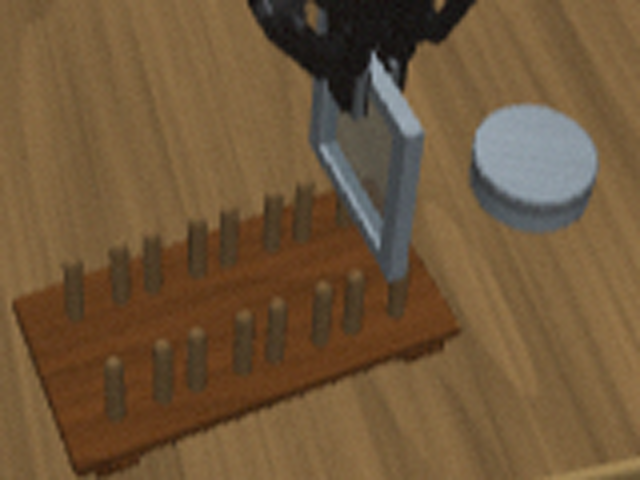

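Request:
jog_arm --rows '[{"xyz": [0,-0.1,1],"delta_rot": [0,0,0],"fingers": 1},{"xyz": [0,-0.1,2],"delta_rot": [0,0,0],"fingers": 1},{"xyz": [0,-0.1,3],"delta_rot": [0,0,0],"fingers": 1},{"xyz": [0,-0.1,4],"delta_rot": [0,0,0],"fingers": 1},{"xyz": [0,-0.1,5],"delta_rot": [0,0,0],"fingers": 1}]'

```text
clock: 29.4
tcp_pos: [0.5735, -0.3195, 0.1137]
orientation: [2.038, 2.388, 0.001]
contact_force: [0.7, -1.0, -1.6]
grip_width: 0.009
```

Run:
```python
from h import *
imaging.grab_frame('top')
go([0.5739,-0.3191,0.103],9.1)
```

```text
xyz [-0.05  0.14  0.87] rot [-0.1 -0.1 -0.1] alt [-1.000e-01  1.000e-01  1.799e+02] | q7 0.91 t 29.45 yaw 9.0 p [ 0.5725 -0.3188  0.1117] F [-1.   1.7 -3.5] w 0.0091
```

Request:
jog_arm --rows '[{"xyz": [0,0.1,0.2],"delta_rot": [0,0,0],"fingers": 1},{"xyz": [0,0.1,0.4],"delta_rot": [0,0,0],"fingers": 1},{"xyz": [0,0.1,0.6],"delta_rot": [0,0,0],"fingers": 1},{"xyz": [0,0.1,0.8],"delta_rot": [0,0,0],"fingers": 1},{"xyz": [0,0.1,0.9],"delta_rot": [0,0,0],"fingers": 1}]'

```text
clock: 29.87
tcp_pos: [0.5737, -0.3188, 0.1029]
orientation: [-2.039, -2.389, -0.0]
contact_force: [-0.7, 1.6, 4.9]
grip_width: 0.0094
```

Request:
jog_arm --rows '[{"xyz": [0,0,0],"delta_rot": [0,0,0],"fingers": 0.85},{"xyz": [0,0,0],"delta_rot": [0,0,0],"fingers": 0.7},{"xyz": [0,0,0],"delta_rot": [0,0,0],"fingers": 0.65},{"xyz": [0,0,0],"delta_rot": [0,0,0],"fingers": 0.65},{"xyz": [0,0,0],"delta_rot": [0,0,0],"fingers": 0.65}]'

```text
clock: 30.28
tcp_pos: [0.5738, -0.3189, 0.1032]
orientation: [-2.039, -2.39, -0.0]
contact_force: [-0.7, -0.4, -0.1]
grip_width: 0.0296
```

Request:
jog_arm --rows '[{"xyz": [0,0,0],"delta_rot": [0,0,0],"fingers": 0.65},{"xyz": [0,0,-1.5],"delta_rot": [0,0,0],"fingers": 0.65},{"xyz": [0,0,-4],"delta_rot": [0,0,0],"fingers": 0.65},{"xyz": [0,0,-8],"delta_rot": [0,0,0],"fingers": 0.65},{"xyz": [0,0,-12],"delta_rot": [0,0,0],"fingers": 0.65}]'

```text
clock: 30.7
tcp_pos: [0.5729, -0.3185, 0.2235]
orientation: [-2.038, -2.387, 0.001]
contact_force: [0.2, -0.0, 0.1]
grip_width: 0.0299
```

Run:
```python
from h import *
C,im=look('side','s22');crop('s',im,(370,330),(160,120),4,'s22c.png')
C,im=look('wrist','w22')
go([0.5139,0.3877,0.28],66.2)
```

```text
xyz [70.66  5.26 -5.73] rot [ -0.1  -0.2 -57.1] alt [-2.000e-01  1.000e-01  1.229e+02] | q7 0.85 t 31.1 yaw 9.1 p [ 0.573  -0.3183  0.2214] F [ 0.2 -0.3 -1.2] w 0.0301
```

View pics/s22c.png

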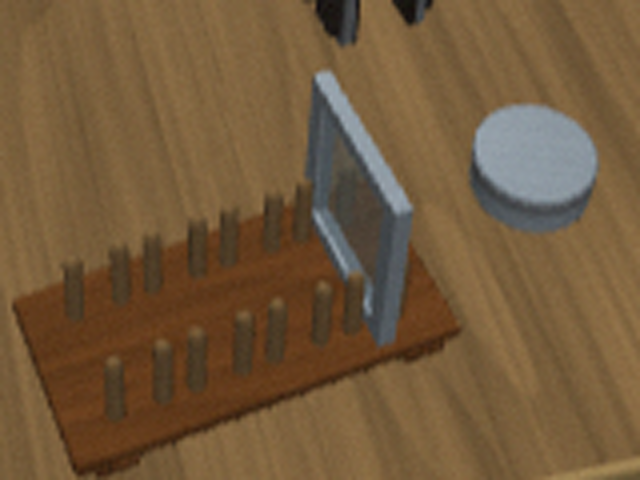

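View pics/w22.png

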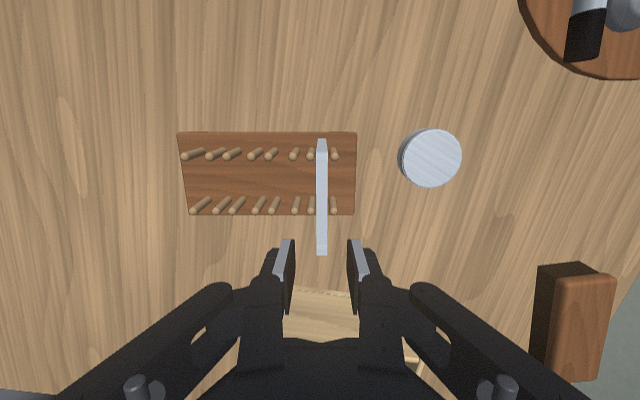

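Request:
jog_arm --rows '[{"xyz": [3,0.1,-3],"delta_rot": [0,0,-2],"fingers": 0.3},{"xyz": [6.5,0.3,-5],"delta_rot": [0,0,-5],"fingers": 0},{"xyz": [10.5,0.5,-6],"delta_rot": [0,0,-9],"fingers": 0},{"xyz": [14.5,0.7,-6],"delta_rot": [0,0,-13],"fingers": 0},{"xyz": [18.5,1,-6],"delta_rot": [0,0,-17],"fingers": 0}]'

```text
clock: 31.52
tcp_pos: [0.5534, -0.1326, 0.2815]
orientation: [-1.658, -2.665, 0.001]
contact_force: [0.5, -0.4, -0.1]
grip_width: 0.0851
```

Run:
```python
from h import *
go([0.5139,0.3877,0.28],66.2)
```

```text
xyz [48.42 19.45  0.24] rot [ -0.1  -0.2 -40. ] alt [-2.0e-01  1.0e-01  1.4e+02] | q7 0.74 t 31.52 yaw 26.2 p [ 0.5534 -0.1326  0.2815] F [ 0.5 -0.4 -0.1] w 0.0851
```

Request:
jog_arm --rows '[{"xyz": [3.7,1.5,0],"delta_rot": [0,0,-4],"fingers": 0},{"xyz": [7.4,3,0],"delta_rot": [0,0,-8],"fingers": 0},{"xyz": [11.1,4.5,0],"delta_rot": [0,0,-12],"fingers": 0},{"xyz": [14.8,6,0],"delta_rot": [0,0,-16],"fingers": 0},{"xyz": [18.5,7.4,0],"delta_rot": [0,0,-20],"fingers": 0}]'

```text
clock: 31.93
tcp_pos: [0.537, 0.068, 0.2809]
orientation: [-1.164, -2.913, 0.001]
contact_force: [1.3, 0.2, -0.1]
grip_width: 0.0854
```

Run:
```python
from h import *
go([0.5139,0.3877,0.28],66.2)
```

```text
xyz [23.71 21.57  0.13] rot [ -0.1  -0.3 -19.8] alt [-4.000e-01  1.000e-01  1.602e+02] | q7 0.67 t 31.93 yaw 46.4 p [0.537  0.068  0.2809] F [ 1.3  0.2 -0.1] w 0.0854
```

Request:
jog_arm --rows '[{"xyz": [3,2.7,0],"delta_rot": [0,0,-4],"fingers": 0},{"xyz": [6,5.4,0],"delta_rot": [0,0,-8],"fingers": 0},{"xyz": [9,8.1,0],"delta_rot": [0,0,-12],"fingers": 0},{"xyz": [12,10.8,0],"delta_rot": [0,0,-16],"fingers": 0},{"xyz": [15,13.6,0],"delta_rot": [0,0,-19.8],"fingers": 0}]'

```text
clock: 32.35
tcp_pos: [0.521, 0.2715, 0.28]
orientation: [-0.641, -3.069, 0.002]
contact_force: [0.8, 1.1, -0.1]
grip_width: 0.0856
```

Run:
```python
from h import *
go([0.5139,0.3877,0.25],66.2)
```

```text
xyz [ 5.28 10.37  3.01] rot [-0.1 -0.3  0.2] alt [   0.5   -0.2 -179.8] | q7 0.65 t 32.35 yaw 66.4 p [0.521  0.2715 0.28  ] F [ 0.8  1.1 -0.1] w 0.0856
```

Request:
jog_arm --rows '[{"xyz": [1.8,3.5,0],"delta_rot": [0,0,0],"fingers": 0},{"xyz": [3.6,7,0],"delta_rot": [0,0,0],"fingers": 0},{"xyz": [5.3,9.5,1],"delta_rot": [0,0,0],"fingers": 0},{"xyz": [5.3,10.3,2],"delta_rot": [0,-0.3,0],"fingers": 0},{"xyz": [5.3,10.3,3],"delta_rot": [0,-0.3,0],"fingers": 0}]'

```text
clock: 32.77
tcp_pos: [0.5117, 0.3903, 0.2476]
orientation: [-0.633, -3.074, 0.006]
contact_force: [0.2, -0.4, -0.4]
grip_width: 0.0855
```

Run:
```python
from h import *
for _ in range(3): imaging.grab_frame('top')
C,im=look('wrist','w23')
go([0.5139,0.3877,0.109],66.2)
print(crop('w',im,(320,220),(200,150),4,'w23c.png'))
```

```text
xyz [ 0.14  0.2  14.19] rot [-0.1  0.   0.1] alt [  -0.    -0.2 -179.9] | q7 0.49 t 33.12 yaw 66.3 p [0.5144 0.3856 0.2509] F [-0.5 -1.1  0.4] w 0.0856
(220, 145)
```

View pics/w23c.png

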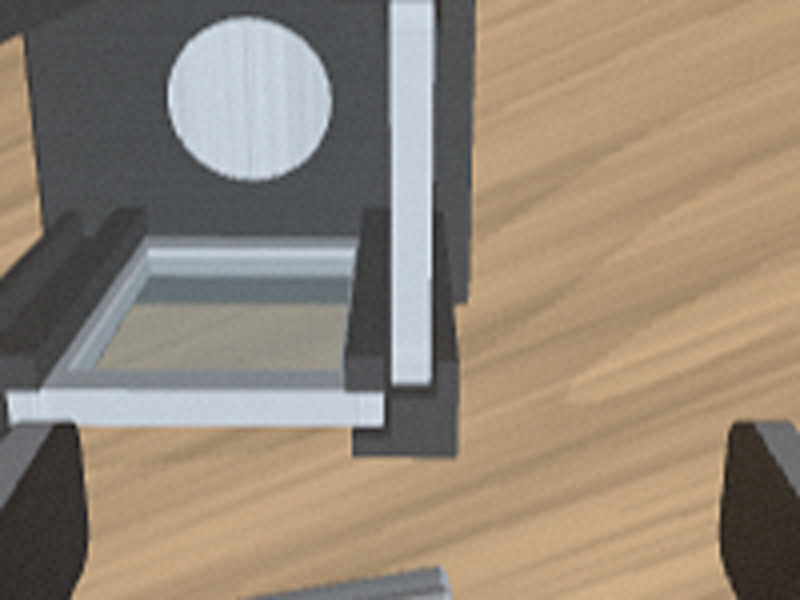

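Run:
```python
from h import *
C=loadc('w23')
f=lambda u,v:(220+u/4-.375,145+v/4-.375)
n=np.array([np.cos(np.radians(66.2)),np.sin(np.radians(66.2)),0])
for q in ((412,384),(412,200),(412,10)):
    p=p2w('wrist',f(*q),.14,C); print(p,'normal',n@p, 'expected',n@[.5139,.3877,0])
for q in ((8,408),(384,408)): print(p2w('wrist',f(*q),.14,C))
```

```text
[0.55825309 0.36847957 0.14      ] normal 0.5624243561728186 expected 0.5621117910208703
[0.51365432 0.3879545  0.14      ] normal 0.5622455035141608 expected 0.5621117910208703
[0.4723366  0.40599669 0.14      ] normal 0.5620798087065934 expected 0.5621117910208703
[0.52309906 0.27131228 0.14      ]
[0.56158149 0.35923637 0.14      ]
```

Request:
jog_arm --rows '[{"xyz": [0.1,0.2,2],"delta_rot": [0,0,0],"fingers": 0},{"xyz": [0.1,0.2,5],"delta_rot": [0,0,0],"fingers": 0},{"xyz": [0.1,0.2,8],"delta_rot": [0,0,0],"fingers": 0},{"xyz": [0.1,0.2,11],"delta_rot": [0,0,0],"fingers": 0},{"xyz": [0.1,0.2,13],"delta_rot": [0,0,0],"fingers": 0}]'

```text
clock: 33.53
tcp_pos: [0.5138, 0.3863, 0.1191]
orientation: [-0.647, -3.073, 0.005]
contact_force: [-0.7, 0.0, -0.4]
grip_width: 0.0854
```

Run:
```python
from h import *
go([0.5139,0.3877,0.108],66.2)
```

```text
xyz [0.05 0.14 1.11] rot [-0.2 -0.   0. ] alt [   0.    -0.3 -180. ] | q7 0.51 t 33.53 yaw 66.2 p [0.5138 0.3863 0.1191] F [-0.7  0.  -0.4] w 0.0854
```

Request:
jog_arm --rows '[{"xyz": [0,0.1,0.7],"delta_rot": [0,0,0],"fingers": 0.2},{"xyz": [0,0.15,1.1],"delta_rot": [0,0,0],"fingers": 0.5},{"xyz": [0,0.15,1.1],"delta_rot": [0,0,0],"fingers": 0.8},{"xyz": [0,0.15,1.1],"delta_rot": [0,0,0],"fingers": 1},{"xyz": [0,0.15,1.1],"delta_rot": [0,0,0],"fingers": 1}]'

```text
clock: 33.95
tcp_pos: [0.5155, 0.3883, 0.1099]
orientation: [0.648, 3.073, -0.001]
contact_force: [-1.1, -0.8, -1.0]
grip_width: 0.0254
```

Request:
jog_arm --rows '[{"xyz": [0,0,0],"delta_rot": [0,0,0],"fingers": 1},{"xyz": [0,0,0],"delta_rot": [0,0,0],"fingers": 1},{"xyz": [0,0,0],"delta_rot": [0,0,0],"fingers": 1},{"xyz": [0,0,0],"delta_rot": [0,0,0],"fingers": 1},{"xyz": [0,0,0],"delta_rot": [0,0,0],"fingers": 1}]'

```text
clock: 34.37
tcp_pos: [0.5159, 0.388, 0.1112]
orientation: [0.648, 3.073, -0.0]
contact_force: [-2.4, -3.8, 6.7]
grip_width: 0.0093
```

Run:
```python
from h import *
go([0.5139,0.3877,0.108],66.2)
look('wrist','w24')
```

```text
xyz [ 0.17 -0.11  0.32] rot [ 0.   0.1 -0. ] alt [ 1.0e-01 -0.0e+00  1.8e+02] | q7 0.52 t 34.37 yaw 66.2 p [0.5159 0.388  0.1112] F [-2.4 -3.8  6.7] w 0.0093
```

View pics/w24.png

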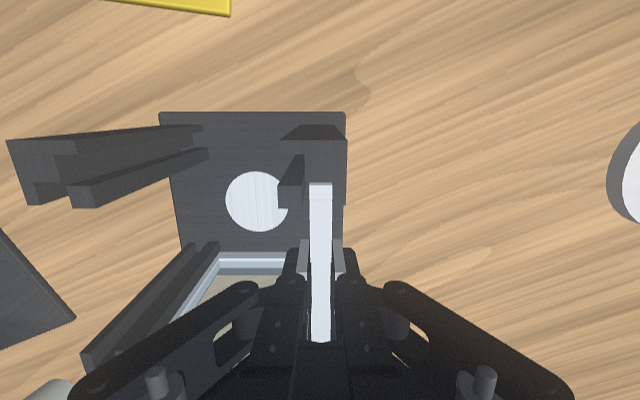

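Request:
jog_arm --rows '[{"xyz": [0,0,-0.5],"delta_rot": [0,0,0],"fingers": 1},{"xyz": [0,0,-1.5],"delta_rot": [0,0,0],"fingers": 1},{"xyz": [0,0,-3],"delta_rot": [0,0,0],"fingers": 1},{"xyz": [0,0,-4.5],"delta_rot": [0,0,0],"fingers": 1},{"xyz": [0,0,-6],"delta_rot": [0,0,0],"fingers": 1}]'

```text
clock: 34.83
tcp_pos: [0.5158, 0.3881, 0.1726]
orientation: [0.648, 3.072, 0.0]
contact_force: [0.6, -0.1, -2.0]
grip_width: 0.0091
```

Request:
jog_arm --rows '[{"xyz": [0,0,-2],"delta_rot": [0,0,0],"fingers": 1},{"xyz": [0,0,-4],"delta_rot": [0,0,0],"fingers": 1},{"xyz": [0,0,-6.5],"delta_rot": [0,0,0],"fingers": 1},{"xyz": [0,0,-9],"delta_rot": [0,0,0],"fingers": 1},{"xyz": [0,0,-11],"delta_rot": [0,0,0],"fingers": 1}]'

```text
clock: 35.25
tcp_pos: [0.5161, 0.3886, 0.2857]
orientation: [0.648, 3.071, 0.004]
contact_force: [0.1, 0.4, -0.6]
grip_width: 0.0091
```

Run:
```python
from h import *
look('side','s25');look('wrist','w25')
go([0.4831,-0.3336,0.28],9.1)
```

```text
xyz [-26.21 -67.28   0.24] rot [-0.1  0.1 57.1] alt [-1.000e-01 -1.000e-01 -1.229e+02] | q7 0.49 t 35.6 yaw 66.2 p [0.5149 0.3878 0.281 ] F [-0.8  0.2 -1.9] w 0.0091
```

View pics/s25.png

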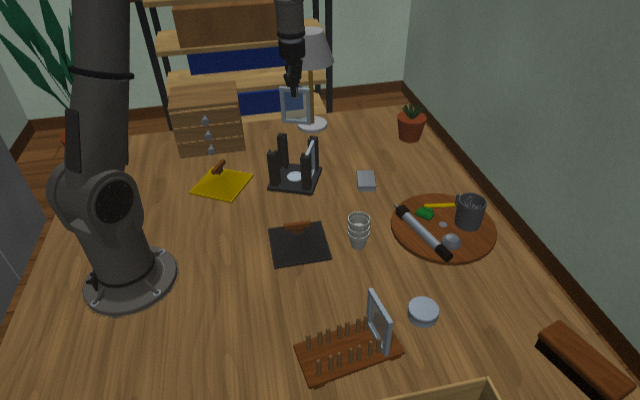

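Request:
jog_arm --rows '[{"xyz": [-1.2,-3,0],"delta_rot": [0,0,2],"fingers": 1},{"xyz": [-2.5,-6.5,0],"delta_rot": [0,0,5],"fingers": 1},{"xyz": [-4,-10.2,0],"delta_rot": [0,0,9],"fingers": 1},{"xyz": [-5.5,-14,0],"delta_rot": [0,0,13],"fingers": 1},{"xyz": [-7,-17.8,0],"delta_rot": [0,0,17],"fingers": 1}]'

```text
clock: 36.02
tcp_pos: [0.5062, 0.1946, 0.2802]
orientation: [-1.099, -2.942, 0.006]
contact_force: [1.1, 0.2, -1.3]
grip_width: 0.0093
```

Run:
```python
from h import *
go([0.4831,-0.3336,0.28],9.1)
```

```text
xyz [-32.9  -41.39   0.19] rot [-0.2  0.1 39.9] alt [-1.000e-01 -3.000e-01 -1.401e+02] | q7 0.45 t 36.02 yaw 49.0 p [0.5062 0.1946 0.2802] F [ 1.1  0.2 -1.3] w 0.0093
```

Request:
jog_arm --rows '[{"xyz": [-2.4,-3,0],"delta_rot": [0,0,3],"fingers": 1},{"xyz": [-4.8,-6,0],"delta_rot": [0,0,6],"fingers": 1},{"xyz": [-7.2,-9,0],"delta_rot": [0,0,10],"fingers": 1},{"xyz": [-9.6,-12,0],"delta_rot": [0,0,14],"fingers": 1},{"xyz": [-12,-15,0],"delta_rot": [0,0,18],"fingers": 1}]'

```text
clock: 36.43
tcp_pos: [0.4973, 0.0009, 0.28]
orientation: [-1.55, -2.731, 0.007]
contact_force: [0.9, 0.1, -1.2]
grip_width: 0.0095
```

Run:
```python
from h import *
go([0.4831,-0.3336,0.28],9.1)
```

```text
xyz [-28.   -18.36   0.11] rot [-0.3  0.1 21.7] alt [-1.000e-01 -4.000e-01 -1.583e+02] | q7 0.49 t 36.43 yaw 30.8 p [0.4973 0.0009 0.28  ] F [ 0.9  0.1 -1.2] w 0.0095
```

Request:
jog_arm --rows '[{"xyz": [-3.2,-2.1,0],"delta_rot": [0,0,4],"fingers": 1},{"xyz": [-6.4,-4.2,0],"delta_rot": [0,0,8],"fingers": 1},{"xyz": [-9.6,-6.3,0],"delta_rot": [0,0,12],"fingers": 1},{"xyz": [-12.8,-8.4,0],"delta_rot": [0,0,16],"fingers": 1},{"xyz": [-16,-10.5,0],"delta_rot": [0,0,20],"fingers": 1}]'

```text
clock: 36.85
tcp_pos: [0.4881, -0.1919, 0.2799]
orientation: [-2.005, -2.416, 0.008]
contact_force: [0.5, 0.2, -1.6]
grip_width: 0.0094
```

Run:
```python
from h import *
go([0.4831,-0.3336,0.25],9.1)
```

```text
xyz [-13.82  -3.09   3.03] rot [-0.3  0.1  1.5] alt [  -0.2   -0.5 -178.5] | q7 0.59 t 36.85 yaw 10.6 p [ 0.4881 -0.1919  0.2799] F [ 0.5  0.2 -1.6] w 0.0094
```

Request:
jog_arm --rows '[{"xyz": [-3.5,-0.8,0],"delta_rot": [0,0,0.5],"fingers": 1},{"xyz": [-7,-1.6,0],"delta_rot": [0,0,1],"fingers": 1},{"xyz": [-10.5,-2.4,0],"delta_rot": [0,0,1.5],"fingers": 1},{"xyz": [-13,-3,1],"delta_rot": [0,0,1.5],"fingers": 1},{"xyz": [-13.8,-3.1,2.5],"delta_rot": [-0.3,0,1.5],"fingers": 1}]'

```text
clock: 37.27
tcp_pos: [0.4817, -0.3389, 0.2556]
orientation: [2.041, 2.382, -0.006]
contact_force: [-0.6, 0.1, -1.6]
grip_width: 0.009
```

Run:
```python
from h import *
for _ in range(4): imaging.grab_frame('top')
go([0.4831,-0.3336,0.165],9.1)
```

```text
xyz [-0.12  0.05  8.94] rot [-0.1  0.   0. ] alt [  -0.    -0.2 -180. ] | q7 0.91 t 37.47 yaw 9.1 p [ 0.4826 -0.3324  0.2544] F [ 0.8 -0.2 -1.2] w 0.009
```

Request:
jog_arm --rows '[{"xyz": [-0.1,0,2],"delta_rot": [0,0,0],"fingers": 1},{"xyz": [-0.1,0.05,4.5],"delta_rot": [0,0,0],"fingers": 1},{"xyz": [-0.1,0.05,6.5],"delta_rot": [0,0,0],"fingers": 1},{"xyz": [-0.1,0.05,8],"delta_rot": [0,0,0],"fingers": 1},{"xyz": [-0.1,0.05,8.9],"delta_rot": [0,0,0],"fingers": 1}]'

```text
clock: 37.88
tcp_pos: [0.4835, -0.331, 0.1642]
orientation: [-2.032, -2.392, 0.002]
contact_force: [-0.3, -0.1, -2.1]
grip_width: 0.0094
```

Run:
```python
from h import *
imaging.grab_frame('top')
C,im=look('side','s26');crop('s',im,(370,330),(160,120),4,'s26c.png')
look('wrist','w26')
go([0.4831,-0.3336,0.107],9.1)
```

```text
xyz [ 0.03 -0.08  5.97] rot [-0.   0.1  0.1] alt [-1.000e-01 -0.000e+00 -1.799e+02] | q7 0.98 t 38.23 yaw 9.2 p [ 0.4839 -0.3337  0.1667] F [ 0.3 -0.2 -2.6] w 0.009
```

View pics/s26c.png

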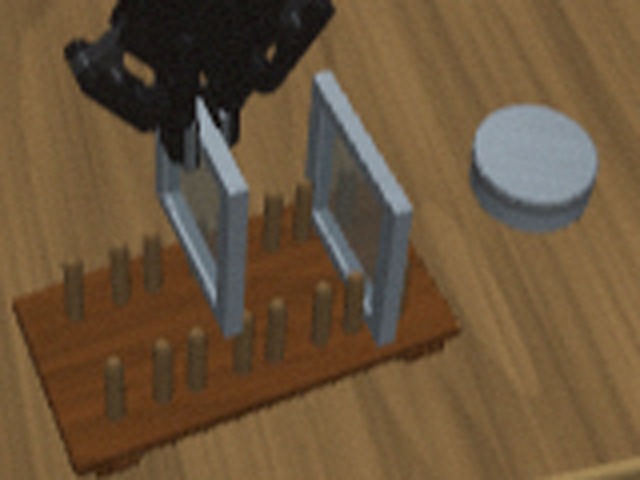

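View pics/w26.png

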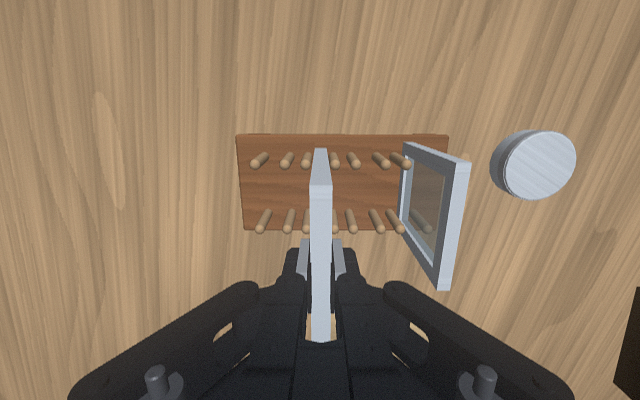

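Request:
jog_arm --rows '[{"xyz": [0,-0.1,1],"delta_rot": [0,0,0],"fingers": 1},{"xyz": [0,-0.1,2],"delta_rot": [0,0,0],"fingers": 1},{"xyz": [0,-0.1,3],"delta_rot": [0,0,0],"fingers": 1},{"xyz": [0,-0.1,4],"delta_rot": [0,0,0],"fingers": 1},{"xyz": [0,-0.1,4.9],"delta_rot": [0,0,0],"fingers": 1}]'

```text
clock: 38.65
tcp_pos: [0.4824, -0.3336, 0.116]
orientation: [-2.037, -2.391, 0.002]
contact_force: [0.3, -0.1, -1.2]
grip_width: 0.0093
```

Run:
```python
from h import *
imaging.grab_frame('top')
go([0.4831,-0.3336,0.106],9.1)
```

```text
xyz [-0.08  0.13  0.85] rot [-0.2 -0.   0.1] alt [   0.    -0.3 -179.9] | q7 1.02 t 38.7 yaw 9.2 p [ 0.4817 -0.333   0.1145] F [-0.6  1.  -2.3] w 0.0093
```

Request:
jog_arm --rows '[{"xyz": [0,0.1,0.2],"delta_rot": [0,0,0],"fingers": 1},{"xyz": [0,0.1,0.4],"delta_rot": [0,0,0],"fingers": 1},{"xyz": [0,0.1,0.6],"delta_rot": [0,0,0],"fingers": 1},{"xyz": [0,0.1,0.8],"delta_rot": [0,0,0],"fingers": 1},{"xyz": [0,0.1,0.9],"delta_rot": [0,0,0],"fingers": 1}]'

```text
clock: 39.12
tcp_pos: [0.4831, -0.333, 0.1062]
orientation: [-2.035, -2.39, 0.002]
contact_force: [-2.3, 4.1, 12.0]
grip_width: 0.0095
```

Contact at the expected height; release with a limited opening.

Request:
jog_arm --rows '[{"xyz": [0,0,-0.05],"delta_rot": [0,0,0],"fingers": 0.85},{"xyz": [0,0,-0.05],"delta_rot": [0,0,0],"fingers": 0.7},{"xyz": [0,0,-0.05],"delta_rot": [0,0,0],"fingers": 0.65},{"xyz": [0,0,-0.05],"delta_rot": [0,0,0],"fingers": 0.65},{"xyz": [0,0,-0.05],"delta_rot": [0,0,0],"fingers": 0.65}]'

```text
clock: 39.53
tcp_pos: [0.4831, -0.333, 0.1068]
orientation: [-2.036, -2.391, 0.002]
contact_force: [0.3, 0.4, -0.4]
grip_width: 0.0298
```

Request:
jog_arm --rows '[{"xyz": [0,0,0],"delta_rot": [0,0,0],"fingers": 0.65},{"xyz": [0,0,-1.5],"delta_rot": [0,0,0],"fingers": 0.65},{"xyz": [0,0,-4],"delta_rot": [0,0,0],"fingers": 0.65},{"xyz": [0,0,-8],"delta_rot": [0,0,0],"fingers": 0.65},{"xyz": [0,0,-12],"delta_rot": [0,0,0],"fingers": 0.65}]'

```text
clock: 39.95
tcp_pos: [0.4824, -0.3325, 0.2272]
orientation: [-2.034, -2.388, 0.004]
contact_force: [1.4, 0.0, -0.1]
grip_width: 0.0301
```

Run:
```python
from h import *
C,im=look('side','s27');crop('s',im,(370,330),(160,120),4,'s27c.png')
go([0.5423,0.3153,0.28],-23.8)
```

```text
xyz [63.02 16.16 -5.32] rot [-0.1 -0.  33. ] alt [   0.    -0.2 -147. ] | q7 0.93 t 40.2 yaw 9.2 p [ 0.4833 -0.3326  0.2266] F [ 0.2 -0.  -1.1] w 0.0298
```

View pics/s27.png

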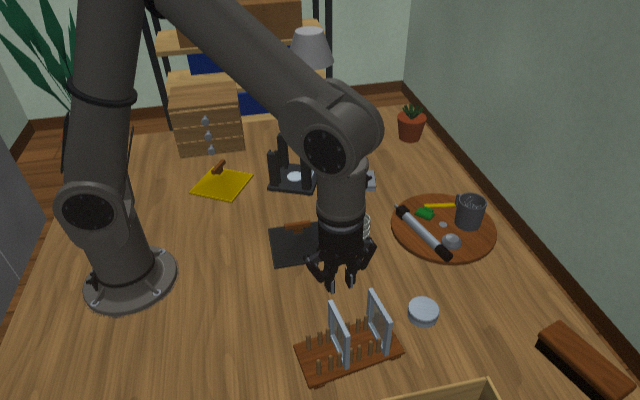

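Request:
jog_arm --rows '[{"xyz": [3,0.8,-3],"delta_rot": [0,0,2],"fingers": 0.3},{"xyz": [6.5,1.6,-5],"delta_rot": [0,0,4],"fingers": 0},{"xyz": [10.3,2.6,-5.5],"delta_rot": [0,0,6],"fingers": 0},{"xyz": [14.2,3.6,-5.5],"delta_rot": [0,0,8],"fingers": 0},{"xyz": [18.1,4.6,-5.5],"delta_rot": [0,0,10],"fingers": 0}]'

```text
clock: 40.62
tcp_pos: [0.4992, -0.1446, 0.2807]
orientation: [-2.237, -2.201, 0.004]
contact_force: [0.7, -0.2, 0.1]
grip_width: 0.0852
```

Run:
```python
from h import *
go([0.5423,0.3153,0.28],-23.8)
```

```text
xyz [46.06  3.56  0.09] rot [-0.2  0.  22.9] alt [  -0.    -0.3 -157.1] | q7 0.3 t 40.62 yaw -0.9 p [ 0.4992 -0.1446  0.2807] F [ 0.7 -0.2  0.1] w 0.0852
```

Request:
jog_arm --rows '[{"xyz": [4,0.3,0],"delta_rot": [0,0,2.5],"fingers": 0},{"xyz": [8,0.6,0],"delta_rot": [0,0,5],"fingers": 0},{"xyz": [12,0.9,0],"delta_rot": [0,0,8],"fingers": 0},{"xyz": [16,1.2,0],"delta_rot": [0,0,10],"fingers": 0},{"xyz": [20,1.5,0],"delta_rot": [0,0,12],"fingers": 0}]'

```text
clock: 41.03
tcp_pos: [0.5162, 0.0571, 0.2793]
orientation: [-2.456, -1.953, 0.008]
contact_force: [0.9, -0.7, -0.1]
grip_width: 0.085
```

Run:
```python
from h import *
go([0.5423,0.3153,0.28],-23.8)
```

```text
xyz [25.74 -3.27 -0.09] rot [-0.4  0.1 10.8] alt [  -0.2   -0.5 -169.2] | q7 -0.32 t 41.03 yaw -13.0 p [0.5162 0.0571 0.2793] F [ 0.9 -0.7 -0.1] w 0.085
```

Request:
jog_arm --rows '[{"xyz": [4,-0.5,0],"delta_rot": [0,0,2.5],"fingers": 0},{"xyz": [8,-1,0],"delta_rot": [0,0,5],"fingers": 0},{"xyz": [12,-1.5,0],"delta_rot": [0,0,7.5],"fingers": 0},{"xyz": [16,-2,0],"delta_rot": [0,0,10],"fingers": 0},{"xyz": [19.5,-2.5,0],"delta_rot": [-0.4,0.1,10.8],"fingers": 0}]'

```text
clock: 41.45
tcp_pos: [0.5347, 0.2555, 0.2771]
orientation: [2.632, 1.714, -0.005]
contact_force: [-0.3, -0.1, 0.2]
grip_width: 0.0858
```

Run:
```python
from h import *
go([0.5423,0.3153,0.25],-23.8)
```

```text
xyz [ 5.78 -1.72  2.7 ] rot [-0.1  0.2 -0.1] alt [2.000e-01 1.000e-01 1.799e+02] | q7 -0.79 t 41.45 yaw -23.9 p [0.5347 0.2555 0.2771] F [-0.3 -0.1  0.2] w 0.0858
```

Request:
jog_arm --rows '[{"xyz": [2.5,-0.7,0],"delta_rot": [0,0,0],"fingers": 0},{"xyz": [4.5,-1.4,0.5],"delta_rot": [0,0,0],"fingers": 0},{"xyz": [5.8,-1.7,1],"delta_rot": [0,0,0],"fingers": 0},{"xyz": [5.8,-1.7,2],"delta_rot": [0,0,0],"fingers": 0},{"xyz": [5.8,-1.7,2.5],"delta_rot": [0,0,0],"fingers": 0}]'

```text
clock: 41.87
tcp_pos: [0.5417, 0.3141, 0.2493]
orientation: [2.631, 1.713, -0.011]
contact_force: [-0.3, -0.5, 0.3]
grip_width: 0.0854
```

Run:
```python
from h import *
for _ in range(3): imaging.grab_frame('top')
C,im=look('wrist','w28')
go([0.5423,0.3153,0.109],-23.8)
print(crop('w',im,(320,220),(200,150),4,'w28c.png'))
```

```text
xyz [ 0.07 -0.09 14.37] rot [-0.   0.1 -0.1] alt [2.000e-01 1.000e-01 1.799e+02] | q7 -0.84 t 42.22 yaw -23.9 p [0.543  0.3144 0.2527] F [0.2 0.6 0. ] w 0.0855
(220, 145)
```

View pics/w28c.png

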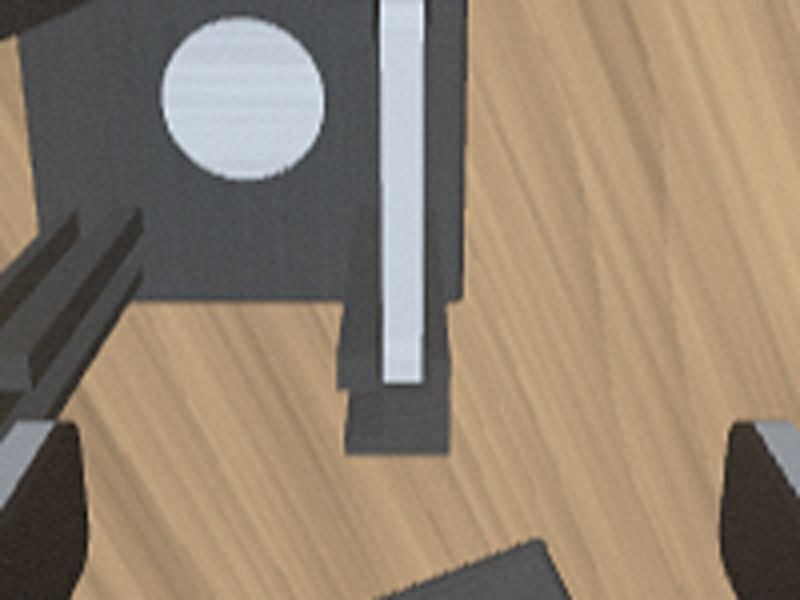

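Run:
```python
from h import *
C=loadc('w28')
f=lambda u,v:(220+u/4-.375,145+v/4-.375)
n=np.array([np.cos(np.radians(-23.8)),np.sin(np.radians(-23.8)),0])
for q in ((403,384),(403,200),(402,10)):
    p=p2w('wrist',f(*q),.14,C); print(p,'normal',n@p, 'expected',n@[.5423,.3153,0])
```

```text
[0.52301805 0.27031457 0.14      ] normal 0.36945624610616756 expected 0.36894479593505136
[0.54298158 0.31524212 0.14      ] normal 0.3695917707466745 expected 0.36894479593505136
[0.56123974 0.35689508 0.14      ] normal 0.36948839144366163 expected 0.36894479593505136
```

Good agreement (0.5 mm). Descend.

Request:
jog_arm --rows '[{"xyz": [0.05,-0.05,2],"delta_rot": [0,0,0],"fingers": 0},{"xyz": [0.05,-0.05,5],"delta_rot": [0,0,0],"fingers": 0},{"xyz": [0.05,-0.05,8],"delta_rot": [0,0,0],"fingers": 0},{"xyz": [0.05,-0.05,11],"delta_rot": [0,0,0],"fingers": 0},{"xyz": [0.05,-0.05,13.2],"delta_rot": [0,0,0],"fingers": 0}]'

```text
clock: 42.63
tcp_pos: [0.5419, 0.3144, 0.1189]
orientation: [2.634, 1.712, -0.005]
contact_force: [-0.8, -0.2, -1.1]
grip_width: 0.0855
```

Run:
```python
from h import *
imaging.grab_frame('top')
go([0.5425,0.3152,0.109],-23.8)
```

```text
xyz [0.29 0.18 0.61] rot [-0.2  0.5 -0.1] alt [  0.7   0.4 179.9] | q7 -0.77 t 42.68 yaw -23.9 p [0.5397 0.3133 0.1151] F [-1.4  0.2 -3.7] w 0.0857
```

Request:
jog_arm --rows '[{"xyz": [0.1,0.1,0.5],"delta_rot": [0,0,0],"fingers": 0.2},{"xyz": [0.2,0.15,0.6],"delta_rot": [-0.2,0.5,0],"fingers": 0.5},{"xyz": [0.2,0.15,0.6],"delta_rot": [-0.2,0.5,0],"fingers": 0.7},{"xyz": [0.2,0.15,0.6],"delta_rot": [-0.2,0.5,0],"fingers": 0.75},{"xyz": [0.2,0.15,0.6],"delta_rot": [-0.2,0.5,0],"fingers": 0.75}]'

```text
clock: 43.1
tcp_pos: [0.5428, 0.3149, 0.1107]
orientation: [-2.633, -1.711, -0.005]
contact_force: [0.8, 0.2, -0.6]
grip_width: 0.0258
```

Run:
```python
from h import *
imaging.grab_frame('top')
go([0.5425,0.3152,0.109],-23.8)
```

```text
xyz [ 0.02 -0.02  0.15] rot [ 0.  -0.2 -0.1] alt [ -0.3  -0.  179.9] | q7 -0.76 t 43.15 yaw -23.9 p [0.5426 0.3149 0.1105] F [ 0.9 -0.8  0.7] w 0.0216
```

Request:
jog_arm --rows '[{"xyz": [0,0,0],"delta_rot": [0,0,0],"fingers": 0.9},{"xyz": [0,0,0],"delta_rot": [0,0,0],"fingers": 1},{"xyz": [0,0,0],"delta_rot": [0,0,0],"fingers": 1},{"xyz": [0,0,0],"delta_rot": [0,0,0],"fingers": 1},{"xyz": [0,0,0],"delta_rot": [0,0,0],"fingers": 1}]'

```text
clock: 43.57
tcp_pos: [0.5432, 0.3153, 0.1114]
orientation: [-2.633, -1.711, -0.006]
contact_force: [-1.4, -1.0, 6.1]
grip_width: 0.009
```

Request:
jog_arm --rows '[{"xyz": [0,0,-0.5],"delta_rot": [0,0,0],"fingers": 1},{"xyz": [0,0,-1.5],"delta_rot": [0,0,0],"fingers": 1},{"xyz": [0,0,-3],"delta_rot": [0,0,0],"fingers": 1},{"xyz": [0,0,-4.5],"delta_rot": [0,0,0],"fingers": 1},{"xyz": [0,0,-6],"delta_rot": [0,0,0],"fingers": 1}]'

```text
clock: 43.98
tcp_pos: [0.5429, 0.3148, 0.1724]
orientation: [-2.633, -1.711, -0.006]
contact_force: [-0.2, 0.1, -1.5]
grip_width: 0.0089
```

Request:
jog_arm --rows '[{"xyz": [0,0,-2],"delta_rot": [0,0,0],"fingers": 1},{"xyz": [0,0,-4],"delta_rot": [0,0,0],"fingers": 1},{"xyz": [0,0,-6.5],"delta_rot": [0,0,0],"fingers": 1},{"xyz": [0,0,-9],"delta_rot": [0,0,0],"fingers": 1},{"xyz": [0,0,-11],"delta_rot": [0,0,0],"fingers": 1}]'

```text
clock: 44.4
tcp_pos: [0.5429, 0.3142, 0.285]
orientation: [-2.633, -1.711, -0.008]
contact_force: [0.5, 0.9, -0.8]
grip_width: 0.0092
```

Run:
```python
from h import *
look('side','s29');look('wrist','w29')
go([0.4376,-0.3409,0.28],9.1)
```

```text
xyz [-6.409e+01  1.707e+01 -1.000e-02] rot [ -0.   -0.1 -33.1] alt [-1.000e-01  0.000e+00  1.469e+02] | q7 -0.85 t 44.75 yaw -24.0 p [0.5418 0.3141 0.2809] F [-0.4  0.3 -1.8] w 0.0092
```

View pics/s29.png

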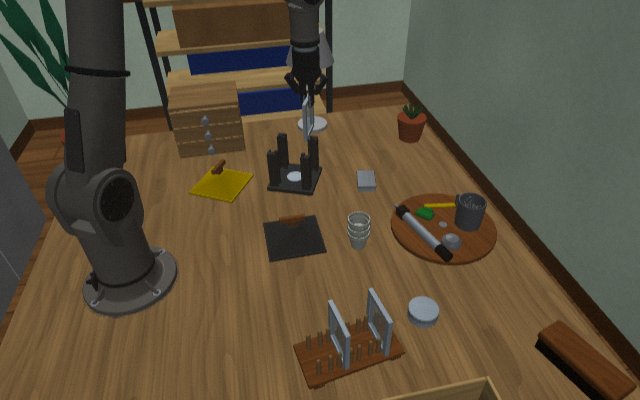

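View pics/w29.png

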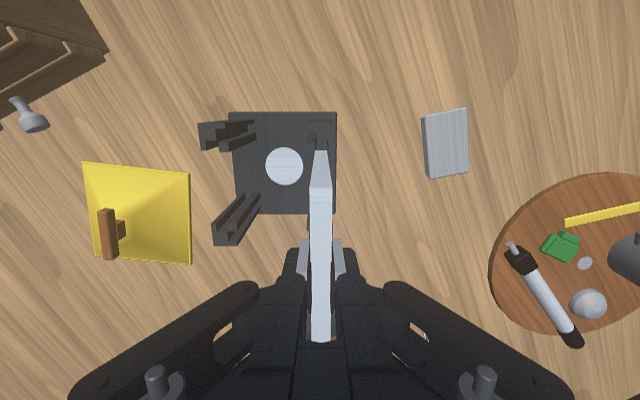

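Request:
jog_arm --rows '[{"xyz": [-2.5,0.6,0],"delta_rot": [0,0,-1],"fingers": 1},{"xyz": [-6,1.5,0],"delta_rot": [0,0,-3],"fingers": 1},{"xyz": [-9.8,2.4,0],"delta_rot": [0,0,-5],"fingers": 1},{"xyz": [-13.6,3.4,0],"delta_rot": [0,0,-7],"fingers": 1},{"xyz": [-17.4,4.4,0],"delta_rot": [0,0,-9],"fingers": 1}]'

```text
clock: 45.17
tcp_pos: [0.5101, 0.1354, 0.2795]
orientation: [-2.488, -1.916, 0.002]
contact_force: [0.3, -0.2, -1.3]
grip_width: 0.0089
```

Run:
```python
from h import *
go([0.4376,-0.3409,0.28],9.1)
```

```text
xyz [-47.9    5.17  -0.06] rot [ -0.1  -0.  -23.9] alt [-0.000e+00  1.000e-01  1.561e+02] | q7 -0.5 t 45.17 yaw -14.8 p [0.5101 0.1354 0.2795] F [ 0.3 -0.2 -1.3] w 0.0089
```

Request:
jog_arm --rows '[{"xyz": [-3.8,0.3,0],"delta_rot": [0,0,-2],"fingers": 1},{"xyz": [-7.6,0.6,0],"delta_rot": [0,0,-4],"fingers": 1},{"xyz": [-11.4,0.9,0],"delta_rot": [0,0,-6],"fingers": 1},{"xyz": [-15.2,1.2,0],"delta_rot": [0,0,-8],"fingers": 1},{"xyz": [-19,1.5,0],"delta_rot": [0,0,-10],"fingers": 1}]'

```text
clock: 45.58
tcp_pos: [0.4746, -0.0538, 0.2787]
orientation: [-2.309, -2.126, 0.003]
contact_force: [-0.6, -0.2, -1.4]
grip_width: 0.0092
```

Run:
```python
from h import *
go([0.4376,-0.3409,0.28],9.1)
```

```text
xyz [-28.92  -1.33  -0.13] rot [ -0.2  -0.  -13.8] alt [ -0.    0.3 166.2] | q7 -0.01 t 45.58 yaw -4.7 p [ 0.4746 -0.0538  0.2787] F [-0.6 -0.2 -1.4] w 0.0092
```

Request:
jog_arm --rows '[{"xyz": [-3.8,-0.1,0],"delta_rot": [0,0,-2.5],"fingers": 1},{"xyz": [-7.6,-0.2,0],"delta_rot": [0,0,-5],"fingers": 1},{"xyz": [-11.4,-0.4,0],"delta_rot": [0,0,-8],"fingers": 1},{"xyz": [-15.2,-0.6,0],"delta_rot": [0,0,-11],"fingers": 1},{"xyz": [-19,-0.8,0],"delta_rot": [0,0,-13.8],"fingers": 1}]'

```text
clock: 46.0
tcp_pos: [0.4499, -0.2439, 0.2779]
orientation: [-2.033, -2.39, 0.004]
contact_force: [2.0, -0.2, -1.7]
grip_width: 0.0094
```

Run:
```python
from h import *
go([0.4376,-0.3409,0.25],9.1)
```

```text
xyz [-9.38 -2.76  2.79] rot [-0.2 -0.1  0.1] alt [ 1.000e-01 -4.000e-01 -1.799e+02] | q7 0.71 t 46.0 yaw 9.2 p [ 0.4499 -0.2439  0.2779] F [ 2.  -0.2 -1.7] w 0.0094
```

Request:
jog_arm --rows '[{"xyz": [-3,-0.9,0],"delta_rot": [0,0,0],"fingers": 1},{"xyz": [-6,-1.8,0],"delta_rot": [0,0,0],"fingers": 1},{"xyz": [-8.5,-2.5,0],"delta_rot": [0,0,0],"fingers": 1},{"xyz": [-9.4,-2.8,0.5],"delta_rot": [0,0,0],"fingers": 1},{"xyz": [-9.4,-2.8,1.5],"delta_rot": [0,0,0],"fingers": 1}]'

```text
clock: 46.42
tcp_pos: [0.4359, -0.3446, 0.2627]
orientation: [-2.04, -2.386, 0.007]
contact_force: [0.7, -0.1, -1.5]
grip_width: 0.0091
```

Run:
```python
from h import *
for _ in range(4): imaging.grab_frame('top')
C,im=look('wrist','w30')
go([0.4376,-0.3409,0.165],9.1)
```

```text
xyz [-0.1  -0.01  9.8 ] rot [-0.2 -0.1  0.3] alt [   0.2   -0.4 -179.7] | q7 0.97 t 46.77 yaw 9.4 p [ 0.4379 -0.3401  0.263 ] F [ 1.1 -0.9 -1. ] w 0.0088
```

View pics/w30.png

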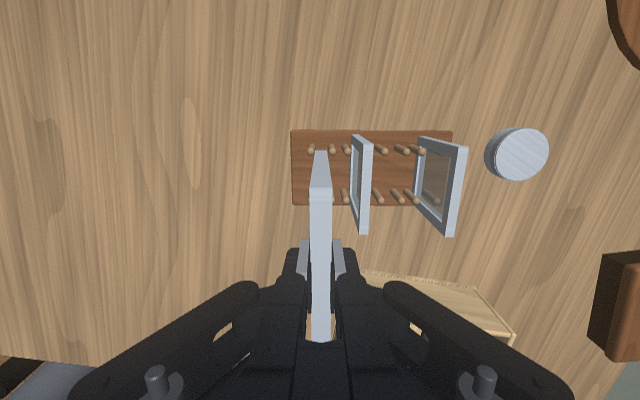

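Request:
jog_arm --rows '[{"xyz": [-0.1,0,2],"delta_rot": [0,0,0],"fingers": 1},{"xyz": [-0.1,0,4.5],"delta_rot": [-0.2,0,0.3],"fingers": 1},{"xyz": [-0.1,0,6.5],"delta_rot": [-0.2,0,0.3],"fingers": 1},{"xyz": [-0.1,0,8.5],"delta_rot": [-0.2,0,0.3],"fingers": 1},{"xyz": [-0.1,0,9.6],"delta_rot": [-0.2,0,0.3],"fingers": 1}]'

```text
clock: 47.18
tcp_pos: [0.4375, -0.3394, 0.1653]
orientation: [-2.035, -2.389, -0.002]
contact_force: [0.3, 0.6, -1.9]
grip_width: 0.0095
```

Run:
```python
from h import *
imaging.grab_frame('top')
C,im=look('side','s31');crop('s',im,(350,330),(160,120),4,'s31c.png')
look('wrist','w31')
go([0.4376,-0.3409,0.106],9.1)
```

```text
xyz [ 0.06 -0.09  6.23] rot [ 0.1 -0.  -0. ] alt [-1.0e-01 -1.0e-01  1.8e+02] | q7 1.07 t 47.53 yaw 9.1 p [ 0.4385 -0.3414  0.1683] F [-0.1  0.  -0.8] w 0.0092
```

View pics/s31c.png

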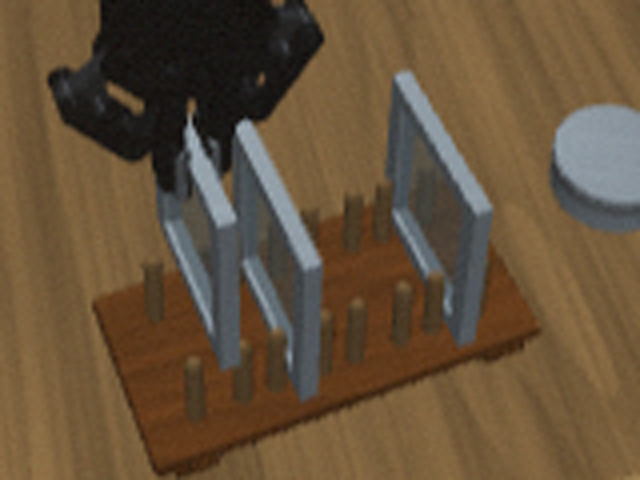

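View pics/w31.png

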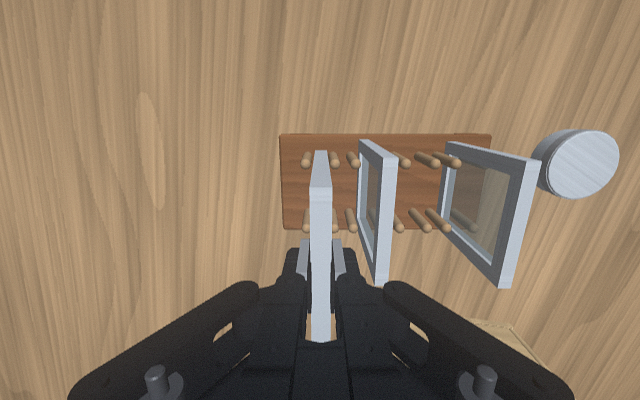

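Run:
```python
from h import *
C=loadc('s31'); K,t,A=C
a=np.radians(9.1); u=np.array([np.cos(a),np.sin(a),0]); m=np.array([-np.sin(a),np.cos(a),0]); c=np.array([.4385,-.3414,.1683])
for q in ((135,160),(120,150),(60,90),(262,110),(320,40),(185,195),(212,170)):
  for off in (-.012,0):
    px=(270+q[0]/4,270+q[1]/4); d=A@np.linalg.inv(K)@np.array([*px,1]); s=(m@(c-t)+off)/(m@d); p=t+s*d; print(q,off,'lat',round(u@(p-c),4),'z rel TCP',round(p[2]-c[2],4))
```

```text
(135, 160) -0.012 lat -0.0293 z rel TCP 0.0443
(135, 160) 0 lat -0.026 z rel TCP 0.028
(120, 150) -0.012 lat -0.0361 z rel TCP 0.055
(120, 150) 0 lat -0.0329 z rel TCP 0.0389
(60, 90) -0.012 lat -0.0608 z rel TCP 0.1085
(60, 90) 0 lat -0.0582 z rel TCP 0.0938
(262, 110) -0.012 lat 0.0341 z rel TCP 0.0512
(262, 110) 0 lat 0.039 z rel TCP 0.035
(320, 40) -0.012 lat 0.0628 z rel TCP 0.0883
(320, 40) 0 lat 0.0685 z rel TCP 0.0731
(185, 195) -0.012 lat -0.0057 z rel TCP 0.0058
(185, 195) 0 lat -0.0018 z rel TCP -0.0115
(212, 170) -0.012 lat 0.0084 z rel TCP 0.0183
(212, 170) 0 lat 0.0127 z rel TCP 0.0013
```

Request:
jog_arm --rows '[{"xyz": [0.1,-0.1,1],"delta_rot": [0,0,0],"fingers": 1},{"xyz": [0.1,-0.1,2],"delta_rot": [0,0,0],"fingers": 1},{"xyz": [0.1,-0.1,3],"delta_rot": [0,0,0],"fingers": 1},{"xyz": [0.1,-0.1,4],"delta_rot": [0,0,0],"fingers": 1},{"xyz": [0.1,-0.1,4.9],"delta_rot": [0,0,0],"fingers": 1}]'

```text
clock: 47.95
tcp_pos: [0.4369, -0.3402, 0.1177]
orientation: [-2.038, -2.39, -0.002]
contact_force: [0.3, -0.2, -1.4]
grip_width: 0.0093
```

Run:
```python
from h import *
C,im=look('side','s32');crop('s',im,(350,330),(160,120),4,'s32c.png')
go([0.4376,-0.3409,0.106],9.1)
```

```text
xyz [-0.01  0.01  1.34] rot [ 0.1 -0.  -0. ] alt [-0.0e+00 -1.0e-01  1.8e+02] | q7 1.12 t 48.2 yaw 9.1 p [ 0.4374 -0.3408  0.1194] F [-0.1 -0.2 -1.1] w 0.0091
```

View pics/s32c.png

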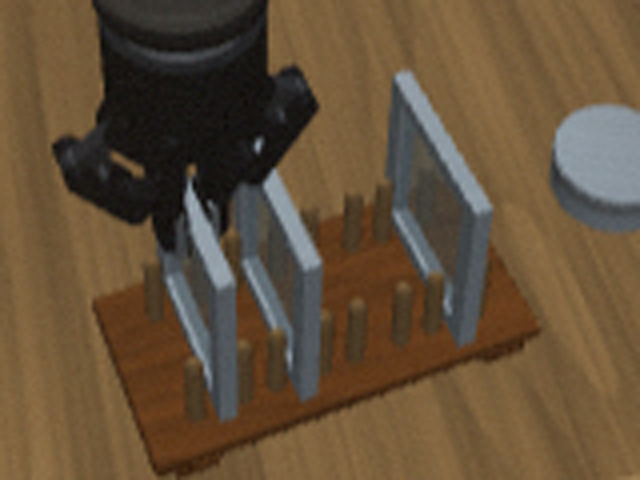

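Request:
jog_arm --rows '[{"xyz": [0,0,0.3],"delta_rot": [0,0,0],"fingers": 1},{"xyz": [0,0,0.6],"delta_rot": [0,0,0],"fingers": 1},{"xyz": [0,0,0.9],"delta_rot": [0,0,0],"fingers": 1},{"xyz": [0,0,1.15],"delta_rot": [0,0,0],"fingers": 1},{"xyz": [0,0,1.3],"delta_rot": [0,0,0],"fingers": 1}]'

```text
clock: 48.62
tcp_pos: [0.4376, -0.341, 0.1064]
orientation: [2.038, 2.389, 0.002]
contact_force: [-2.2, 4.2, 19.3]
grip_width: 0.0094
```

Run:
```python
from h import *
C,im=look('side','s33');crop('s',im,(350,330),(160,120),4,'s33c.png')
go([0.4376,-0.3409,0.106],9.1)
```

```text
xyz [-0.    0.01  0.05] rot [ 0.1 -0.  -0. ] alt [-0.0e+00 -1.0e-01  1.8e+02] | q7 1.14 t 48.72 yaw 9.1 p [ 0.4375 -0.3409  0.1065] F [-0.9  0.2  0.4] w 0.0092
```

View pics/s33c.png

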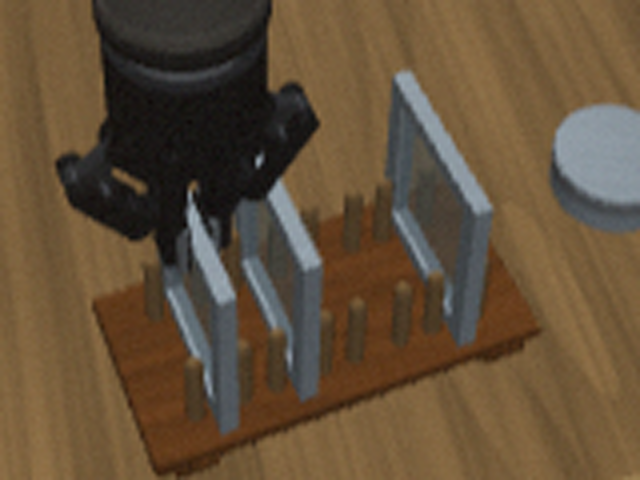

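Request:
jog_arm --rows '[{"xyz": [0,0,0],"delta_rot": [0,0,0],"fingers": 0.88},{"xyz": [0,0,0],"delta_rot": [0,0,0],"fingers": 0.8},{"xyz": [0,0,0],"delta_rot": [0,0,0],"fingers": 0.77},{"xyz": [0,0,0],"delta_rot": [0,0,0],"fingers": 0.77},{"xyz": [0,0,0],"delta_rot": [0,0,0],"fingers": 0.77}]'

```text
clock: 49.13
tcp_pos: [0.4375, -0.3409, 0.1065]
orientation: [2.039, 2.389, 0.002]
contact_force: [-0.1, 0.3, 1.2]
grip_width: 0.0195
```

Run:
```python
from h import *
C,im=look('wrist','w34')
go([0.4376,-0.3409,0.106],9.1)
```

```text
xyz [-0.    0.01  0.04] rot [ 0.1 -0.  -0. ] alt [-0.000e+00 -1.000e-01  1.799e+02] | q7 1.14 t 49.18 yaw 9.1 p [ 0.4375 -0.3409  0.1064] F [ 0.4 -0.3 -0.7] w 0.0193
```

View pics/w34.png

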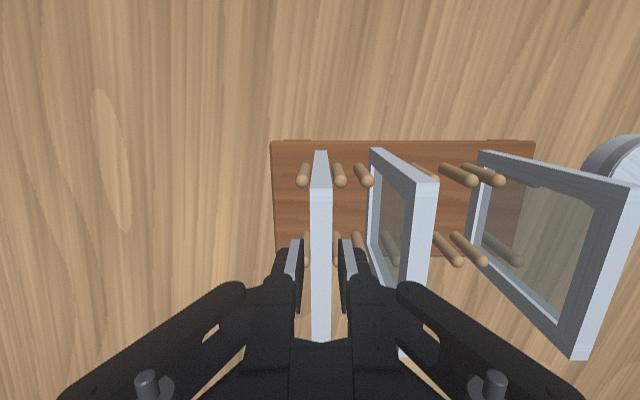

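Pane stands free between the pads at (320,240). Rise straight.

Request:
jog_arm --rows '[{"xyz": [0,0,-1],"delta_rot": [0,0,0],"fingers": 0.77},{"xyz": [0,0,-3],"delta_rot": [0,0,0],"fingers": 0.77},{"xyz": [0,0,-6],"delta_rot": [0,0,0],"fingers": 0.77},{"xyz": [0,0,-9.5],"delta_rot": [0,0,0],"fingers": 0.77},{"xyz": [0,0,-13],"delta_rot": [0,0,0],"fingers": 0.77}]'

```text
clock: 49.6
tcp_pos: [0.4366, -0.341, 0.2382]
orientation: [-2.04, -2.389, -0.001]
contact_force: [0.5, -0.6, 0.3]
grip_width: 0.0195
```

Request:
jog_arm --rows '[{"xyz": [3,0,-2],"delta_rot": [0,0,0],"fingers": 0.4},{"xyz": [7,0,-3],"delta_rot": [0,0,-4],"fingers": 0},{"xyz": [11,0.3,-3],"delta_rot": [0,0,-8],"fingers": 0},{"xyz": [15,0.6,-3],"delta_rot": [0,0,-12],"fingers": 0},{"xyz": [19,1,-3],"delta_rot": [0,0,-16],"fingers": 0}]'

```text
clock: 50.02
tcp_pos: [0.4161, -0.1507, 0.2692]
orientation: [1.684, 2.65, 0.003]
contact_force: [1.4, -0.6, -1.0]
grip_width: 0.0785
```

Run:
```python
from h import *
C,im=look('side','s35');crop('s',im,(330,300),(200,150),4,'s35c.png')
C,im=look('top','t35');crop('s',im,(300,210),(200,150),4,'t35c.png')
go([0.445,0.02,0.25],90)
```

```text
xyz [14.54  9.85  1.85] rot [  0.    0.  -65.2] alt [  0.   -0.  114.8] | q7 0.68 t 50.47 yaw 24.8 p [ 0.4166 -0.1533  0.2684] F [ 0.8 -0.1 -0.1] w 0.0853
```

View pics/s35.png

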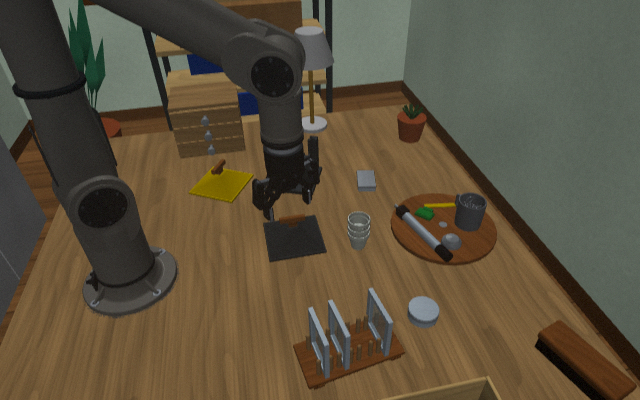

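View pics/t35c.png

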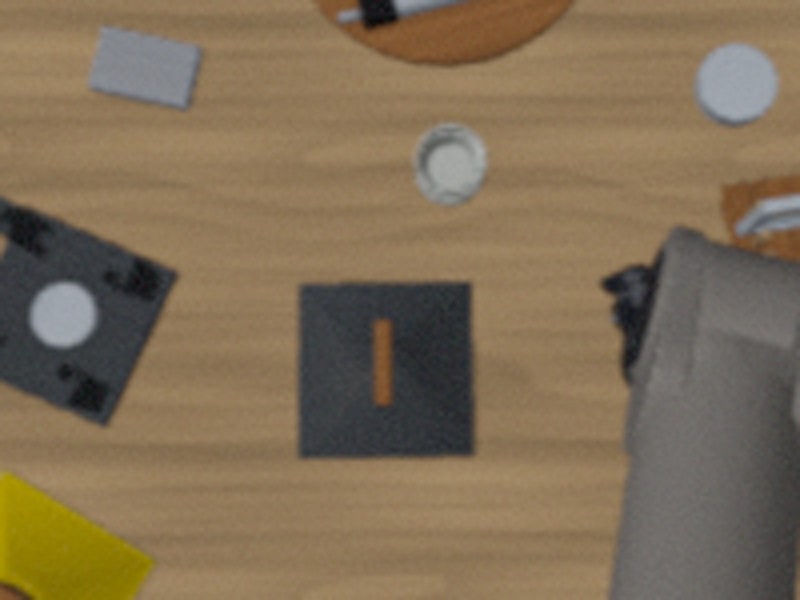

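Run:
```python
from h import *
C=loadc('t35')
f=lambda u,v:(200+u/4-.375,135+v/4-.375)
P=np.array([p2w('top',f(*q),.015,C) for q in ((299,284),(471,282),(474,456),(299,457))]);print(P.mean(0).round(4))
for i in range(4):
    d=P[(i+1)%4]-P[i];print(np.degrees(np.arctan2(d[1],d[0])).round(1),np.linalg.norm(d).round(4))
a,b=[p2w('top',f(*q),.093,C) for q in ((382,319),(383,405))];print(a,b,(a+b)/2)
```

```text
[0.4437 0.0508 0.015 ]
-89.6 0.1555
-179.5 0.1564
89.9 0.1556
0.5 0.1552
[0.48001366 0.05151902 0.093     ] [0.40700548 0.05061352 0.093     ] [0.44350957 0.05106627 0.093     ]
```

Run:
```python
from h import *
go([0.444,0.051,0.25],90.1)
```

```text
xyz [17.39 11.06  1.85] rot [  0.    0.  -65.3] alt [  0.   -0.  114.7] | q7 0.68 t 50.47 yaw 24.8 p [ 0.4166 -0.1533  0.2684] F [ 0.8 -0.1 -0.1] w 0.0853
```

Request:
jog_arm --rows '[{"xyz": [2,1.2,0],"delta_rot": [0,0,-7],"fingers": 0},{"xyz": [4,2.5,0],"delta_rot": [0,0,-14],"fingers": 0},{"xyz": [6,4,0],"delta_rot": [0,0,-21],"fingers": 0},{"xyz": [8,5.2,0],"delta_rot": [0,0,-28],"fingers": 0},{"xyz": [10,6.5,0],"delta_rot": [0,0,-35],"fingers": 0}]'

```text
clock: 50.88
tcp_pos: [0.4337, -0.0353, 0.2684]
orientation: [0.813, 3.035, -0.0]
contact_force: [0.4, -0.3, -0.4]
grip_width: 0.0848
```

Run:
```python
from h import *
go([0.444,0.051,0.25],90.1)
```

```text
xyz [3.43 7.99 1.84] rot [ -0.    0.  -30.1] alt [  0.    0.  149.9] | q7 1.0 t 50.88 yaw 60.0 p [ 0.4337 -0.0353  0.2684] F [ 0.4 -0.3 -0.4] w 0.0848
```

Request:
jog_arm --rows '[{"xyz": [0.7,1.6,0],"delta_rot": [0,0,-7],"fingers": 0},{"xyz": [1.4,3.2,0.5],"delta_rot": [0,0,-14],"fingers": 0},{"xyz": [2.1,4.8,1],"delta_rot": [0,0,-21],"fingers": 0},{"xyz": [2.8,6.5,1.5],"delta_rot": [0,0,-27],"fingers": 0},{"xyz": [3.4,8,1.8],"delta_rot": [0,0,-30.1],"fingers": 0}]'

```text
clock: 51.3
tcp_pos: [0.4445, 0.0511, 0.2497]
orientation: [0.009, -3.141, 0.001]
contact_force: [-0.2, 0.3, 0.2]
grip_width: 0.0853
```

Run:
```python
from h import *
for _ in range(3): imaging.grab_frame('top')
C,im=look('wrist','w36')
go([0.444,0.051,0.066],90.1)
```

```text
xyz [ 0.04  0.17 18.45] rot [-0.  -0.  -0.2] alt [-0.000e+00  1.000e-01  1.798e+02] | q7 1.36 t 51.6 yaw 89.9 p [0.4444 0.0495 0.2505] F [ 0.2 -0.2  0.7] w 0.0858
```

View pics/w36.png

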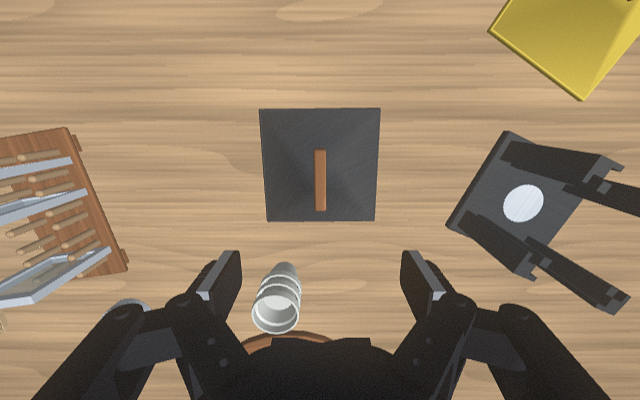

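Run:
```python
from h import *
C=loadc('w36')
a,b=[p2w('wrist',q,.093,C) for q in ((320.2,149.5),(320.7,211))];print(a,b,(a+b)/2,np.degrees(np.arctan2(*(b-a)[1::-1])))
P=np.array([p2w('wrist',q,.0145,C) for q in ((259.5,109.5),(380,108),(374,220.5),(268,221))]);print(P.mean(0),[round(np.linalg.norm(P[i]-P[i-1]),4) for i in range(4)], np.degrees(np.arctan2(P[1,1]-P[0,1],P[1,0]-P[0,0])),np.degrees(np.arctan2(P[2,1]-P[3,1],P[2,0]-P[3,0])))
```

```text
[0.40595929 0.04959443 0.093     ] [0.47661316 0.05007243 0.093     ] [0.44128623 0.04983343 0.093     ] 0.3876209012395011
[0.44236013 0.04963445 0.0145    ] [np.float64(0.1567), np.float64(0.157), np.float64(0.1577), np.float64(0.1566)] 90.61575076722077 90.24911411874419
```

Request:
jog_arm --rows '[{"xyz": [0.1,0,4],"delta_rot": [0,0,0],"fingers": 0},{"xyz": [0.2,0,8],"delta_rot": [0,0,-0.3],"fingers": 0},{"xyz": [0.2,0,12],"delta_rot": [0,0,-0.3],"fingers": 0},{"xyz": [0.2,0,15],"delta_rot": [0,0,-0.3],"fingers": 0},{"xyz": [0.2,0,17],"delta_rot": [0,0,-0.3],"fingers": 0}]'

```text
clock: 52.02
tcp_pos: [0.4411, 0.0477, 0.0781]
orientation: [0.001, -3.139, 0.004]
contact_force: [-0.6, -0.0, -0.3]
grip_width: 0.0856
```

Run:
```python
from h import *
for _ in range(2): imaging.grab_frame('top')
go([0.442,0.050,0.0655],90.3)
```

```text
xyz [-0.18  0.25  1.27] rot [-0.2 -0.3 -0.2] alt [ -0.5   0.3 179.8] | q7 1.58 t 52.12 yaw 90.1 p [0.4403 0.0476 0.0782] F [ 0.2 -0.8  0.2] w 0.0856
```

Request:
jog_arm --rows '[{"xyz": [-0.1,0.2,0.7],"delta_rot": [0,0,0],"fingers": 0},{"xyz": [-0.15,0.25,1.2],"delta_rot": [-0.2,-0.3,-0.2],"fingers": 0.3},{"xyz": [-0.15,0.25,1.2],"delta_rot": [-0.2,-0.3,-0.2],"fingers": 0.5},{"xyz": [-0.15,0.25,1.2],"delta_rot": [-0.2,-0.3,-0.2],"fingers": 0.65},{"xyz": [-0.15,0.25,1.2],"delta_rot": [-0.2,-0.3,-0.2],"fingers": 0.7}]'

```text
clock: 52.53
tcp_pos: [0.4424, 0.0502, 0.067]
orientation: [-0.007, 3.14, 0.001]
contact_force: [0.7, 0.3, -0.1]
grip_width: 0.0388
```

Request:
jog_arm --rows '[{"xyz": [0,0,0],"delta_rot": [0,0,0],"fingers": 0.85},{"xyz": [0,0,0],"delta_rot": [0,0,0],"fingers": 1},{"xyz": [0,0,0],"delta_rot": [0,0,0],"fingers": 1},{"xyz": [0,0,0],"delta_rot": [0,0,0],"fingers": 1},{"xyz": [0,0,0],"delta_rot": [0,0,0],"fingers": 1}]'

```text
clock: 52.95
tcp_pos: [0.4426, 0.0501, 0.0673]
orientation: [-0.006, 3.14, 0.002]
contact_force: [-0.7, -2.5, 4.6]
grip_width: 0.0128
```

Run:
```python
from h import *
C,im=look('wrist','w37')
go([0.442,0.050,0.0655],90.3)
```

```text
xyz [ 0.06 -0.01  0.18] rot [ 0.1  0.1 -0.1] alt [ 2.000e-01 -1.000e-01  1.799e+02] | q7 1.6 t 53.0 yaw 90.2 p [0.4426 0.0501 0.0673] F [-0.8 -1.4  5.8] w 0.0128
```

View pics/w37.png

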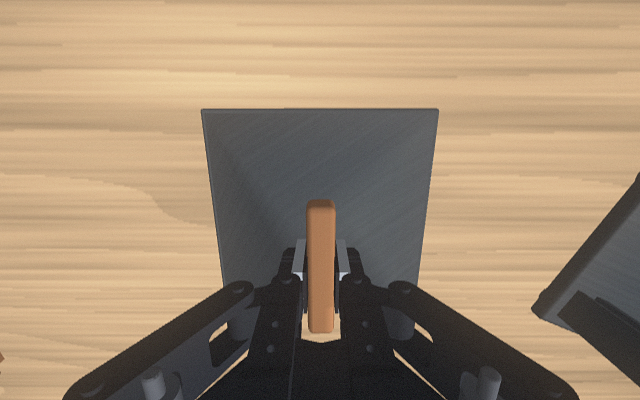

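Request:
jog_arm --rows '[{"xyz": [0,0,-1.5],"delta_rot": [0,0,0],"fingers": 1},{"xyz": [0,0,-4.5],"delta_rot": [0,0,0],"fingers": 1},{"xyz": [0,0,-8],"delta_rot": [0,0,0],"fingers": 1},{"xyz": [0,0,-11.5],"delta_rot": [0,0,0],"fingers": 1},{"xyz": [0,0,-15],"delta_rot": [0,0,0],"fingers": 1}]'

```text
clock: 53.42
tcp_pos: [0.4412, 0.0496, 0.2182]
orientation: [0.006, -3.141, 0.0]
contact_force: [0.7, 1.3, -3.7]
grip_width: 0.0136
```

Request:
jog_arm --rows '[{"xyz": [0,0.5,-3],"delta_rot": [0,0,0],"fingers": 1},{"xyz": [-0.3,2,-5.5],"delta_rot": [0,0,3],"fingers": 1},{"xyz": [-0.6,4,-7.5],"delta_rot": [0,0,6],"fingers": 1},{"xyz": [-0.9,6,-8.5],"delta_rot": [0,0,9],"fingers": 1},{"xyz": [-1.2,8,-8.5],"delta_rot": [0,0,12],"fingers": 1}]'

```text
clock: 53.83
tcp_pos: [0.4536, 0.131, 0.3053]
orientation: [0.326, 3.122, 0.004]
contact_force: [1.0, 0.4, -2.8]
grip_width: 0.0135
```

Run:
```python
from h import *
go([0.4916,0.3376,0.30],66.2)
```

```text
xyz [ 0.56 21.    0.59] rot [ 0.2  0.1 11.9] alt [  -0.2    0.3 -168.1] | q7 0.98 t 53.83 yaw 78.1 p [0.4536 0.131  0.3053] F [ 1.   0.4 -2.8] w 0.0135
```

Request:
jog_arm --rows '[{"xyz": [0.1,3.8,0],"delta_rot": [0,0,3],"fingers": 1},{"xyz": [0.2,7.6,0],"delta_rot": [0,0,6],"fingers": 1},{"xyz": [0.3,11.4,0],"delta_rot": [0,0,9],"fingers": 1},{"xyz": [0.4,15,0],"delta_rot": [0,0,11.9],"fingers": 1},{"xyz": [0.5,18,0],"delta_rot": [0,0,11.9],"fingers": 1}]'

```text
clock: 54.25
tcp_pos: [0.4849, 0.3111, 0.3045]
orientation: [0.649, 3.073, 0.003]
contact_force: [0.4, 0.3, -3.2]
grip_width: 0.0129
```

Run:
```python
from h import *
go([0.4916,0.3376,0.30],66.2)
```

```text
xyz [0.46 2.69 0.45] rot [ 0.1  0.  -0.1] alt [  0.   -0.2 179.9] | q7 0.58 t 54.25 yaw 66.1 p [0.4849 0.3111 0.3045] F [ 0.4  0.3 -3.2] w 0.0129
```

Request:
jog_arm --rows '[{"xyz": [0.3,1.5,0.5],"delta_rot": [0,0,0],"fingers": 1},{"xyz": [0.5,2.7,1.5],"delta_rot": [0,0,0],"fingers": 1},{"xyz": [0.5,2.7,3],"delta_rot": [0,0,0],"fingers": 1},{"xyz": [0.5,2.7,4.5],"delta_rot": [0,0,0],"fingers": 1},{"xyz": [0.5,2.7,5.5],"delta_rot": [0,0,0],"fingers": 1}]'

```text
clock: 54.67
tcp_pos: [0.4902, 0.3364, 0.2466]
orientation: [-0.65, -3.072, 0.003]
contact_force: [-0.7, -1.6, -4.1]
grip_width: 0.0132
```

Run:
```python
from h import *
for _ in range(4): imaging.grab_frame('top')
C,im=look('wrist','w38')
go([0.4916,0.3376,0.1993],66.2)
C,im=look('side','s38');crop('s',im,(290,150),(140,105),5,'s38c.png')
```

```text
xyz [ 0.01 -0.06  5.13] rot [ 0.2  0.  -0.1] alt [ 1.000e-01 -3.000e-01  1.799e+02] | q7 0.57 t 55.02 yaw 66.1 p [0.4919 0.338  0.2506] F [ 0.7 -0.2 -3.3] w 0.0133
```

View pics/w38.png

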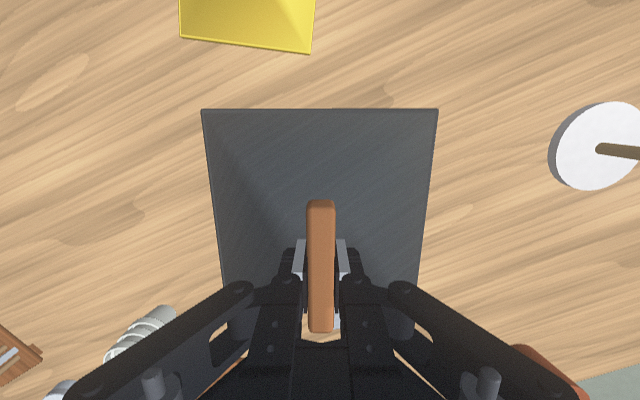

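View pics/s38c.png

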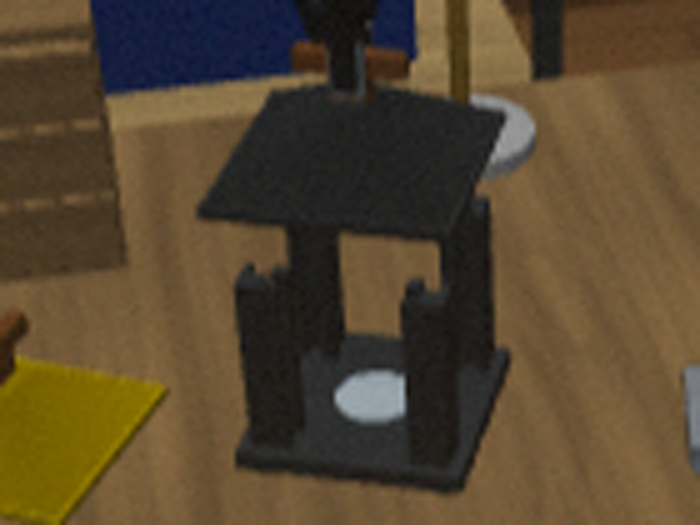

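Run:
```python
from h import *
C=loadc('w38')
for z in (.195,.198):
    a,b=[p2w('wrist',q,z,C) for q in ((201.5,109),(438,109))]; u=(b-a)/np.linalg.norm(b-a); n=np.array([u[1],-u[0],0])
    print(z,np.linalg.norm(b-a),np.degrees(np.arctan2(u[1],u[0])),(a+b)/2+n*.079)
# same for original grasp picture geometry reference: bar ends
for q in ((320,200),(321,333)): print(p2w('wrist',q,.195+.081,C))
```

```text
0.195 0.16106105304734097 66.13454541332989 [0.49134804 0.33828991 0.195     ]
0.198 0.15861457032713222 66.13454541332989 [0.49135784 0.33828306 0.198     ]
[0.45453964 0.35453076 0.276     ]
[0.52207229 0.32518214 0.276     ]
```

Run:
```python
from h import *
go([0.4924,0.3372,0.1993],66.2)
```

```text
xyz [-0.09 -0.07  5.12] rot [ 0.2  0.  -0.1] alt [ 1.000e-01 -3.000e-01  1.799e+02] | q7 0.57 t 55.07 yaw 66.1 p [0.4918 0.338  0.2506] F [-0.4  0.7 -3.8] w 0.0132
```

Request:
jog_arm --rows '[{"xyz": [-0.1,-0.1,0.8],"delta_rot": [0,0,0],"fingers": 1},{"xyz": [-0.1,-0.1,1.6],"delta_rot": [0.2,0,0],"fingers": 1},{"xyz": [-0.1,-0.1,2.4],"delta_rot": [0.2,0,0],"fingers": 1},{"xyz": [-0.1,-0.1,3.2],"delta_rot": [0.2,0,0],"fingers": 1},{"xyz": [-0.1,-0.1,3.6],"delta_rot": [0.2,0,0],"fingers": 1}]'

```text
clock: 55.48
tcp_pos: [0.4916, 0.3364, 0.2126]
orientation: [-0.649, -3.073, 0.003]
contact_force: [-0.3, -0.3, -3.7]
grip_width: 0.013
```

Run:
```python
from h import *
for _ in range(2): imaging.grab_frame('top')
go([0.4924,0.3372,0.1993],66.2)
```

```text
xyz [-0.04  0.1   1.38] rot [-0.1 -0.  -0.1] alt [ -0.    0.2 179.9] | q7 0.59 t 55.58 yaw 66.1 p [0.4917 0.3364 0.2131] F [ 0.7  0.3 -2.7] w 0.0132
```

Request:
jog_arm --rows '[{"xyz": [0,0.1,0.3],"delta_rot": [0,0,0],"fingers": 1},{"xyz": [0,0.1,0.6],"delta_rot": [0,0,0],"fingers": 1},{"xyz": [0,0.1,0.9],"delta_rot": [0,0,0],"fingers": 1},{"xyz": [0,0.1,1.1],"delta_rot": [0,0,0],"fingers": 1},{"xyz": [0,0.1,1.3],"delta_rot": [0,0,0],"fingers": 1}]'

```text
clock: 56.0
tcp_pos: [0.4921, 0.3373, 0.1999]
orientation: [-0.65, -3.073, 0.003]
contact_force: [-1.5, -1.0, -0.5]
grip_width: 0.0132
```

Run:
```python
from h import *
imaging.grab_frame('top')
go([0.4924,0.3372,0.1993],66.2)
C,im=look('side','s39');crop('s',im,(290,150),(140,105),5,'s39c.png')
```

```text
xyz [-0.03  0.01  0.05] rot [-0.1 -0.  -0.1] alt [ -0.    0.2 179.9] | q7 0.59 t 56.05 yaw 66.1 p [0.4921 0.3373 0.1998] F [ 0.8  0.5 -2.5] w 0.0131
```

View pics/s39c.png

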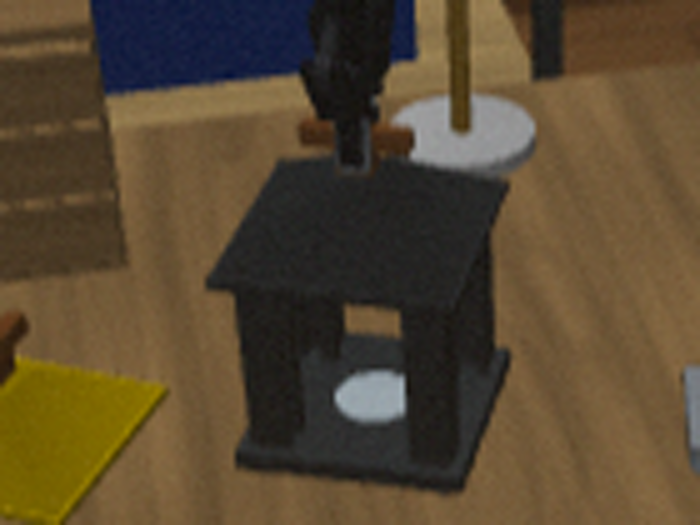

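Nearly seated; ease down another ~2 mm until contact.

Request:
jog_arm --rows '[{"xyz": [0,0,0.05],"delta_rot": [0,0,0],"fingers": 1},{"xyz": [0,0,0.1],"delta_rot": [0,0,0],"fingers": 1},{"xyz": [0,0,0.15],"delta_rot": [0,0,0],"fingers": 1},{"xyz": [0,0,0.2],"delta_rot": [0,0,0],"fingers": 1},{"xyz": [0,0,0.2],"delta_rot": [0,0,0],"fingers": 1}]'

```text
clock: 56.57
tcp_pos: [0.4922, 0.3372, 0.1995]
orientation: [-0.65, -3.073, 0.002]
contact_force: [-5.2, -4.0, 7.5]
grip_width: 0.0129
```

Request:
jog_arm --rows '[{"xyz": [0,0,0],"delta_rot": [0,0,0],"fingers": 0.7},{"xyz": [0,0,0],"delta_rot": [0,0,0],"fingers": 0.3},{"xyz": [0,0,0],"delta_rot": [0,0,0],"fingers": 0},{"xyz": [0,0,0],"delta_rot": [0,0,0],"fingers": 0},{"xyz": [0,0,0],"delta_rot": [0,0,0],"fingers": 0}]'

```text
clock: 56.98
tcp_pos: [0.4922, 0.3373, 0.1995]
orientation: [-0.65, -3.073, 0.002]
contact_force: [0.5, -0.6, -0.3]
grip_width: 0.0727
```

Request:
jog_arm --rows '[{"xyz": [0,0,-1.5],"delta_rot": [0,0,0],"fingers": 0},{"xyz": [0,0,-4],"delta_rot": [0,0,0],"fingers": 0},{"xyz": [0,0,-8],"delta_rot": [0,0,0],"fingers": 0},{"xyz": [0,0,-12],"delta_rot": [0,0,0],"fingers": 0},{"xyz": [0,0,-15],"delta_rot": [0,0,0],"fingers": 0}]'

```text
clock: 57.4
tcp_pos: [0.493, 0.3376, 0.3527]
orientation: [0.65, 3.072, 0.002]
contact_force: [1.2, 1.2, 0.7]
grip_width: 0.0857
```

Run:
```python
from h import *
for _ in range(3): imaging.grab_frame('top')
C,im=look('wrist','w40'); look('side','s40'); 
C,im=look('top','t40'); crop('t',im,(300,200),(266,180),3,'t40c.png')
go([0.4924,0.3372,0.1993],66.2)
```

```text
xyz [-0.06  0.07 14.89] rot [-0.2 -0.1 -0.1] alt [-1.000e-01  3.000e-01  1.799e+02] | q7 0.55 t 57.9 yaw 66.1 p [0.4919 0.3372 0.3482] F [-0.6 -0.3 -0.4] w 0.0851
```

View pics/w40.png

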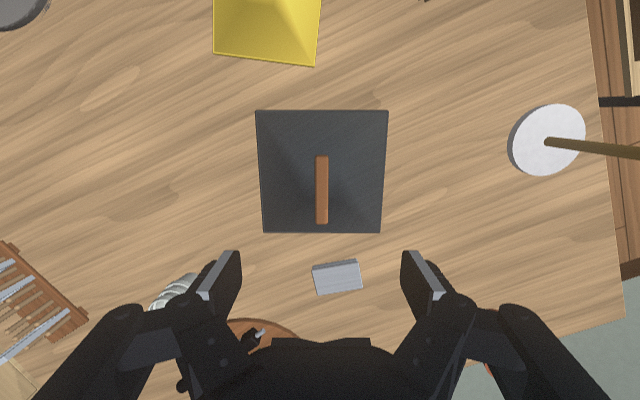

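View pics/s40.png

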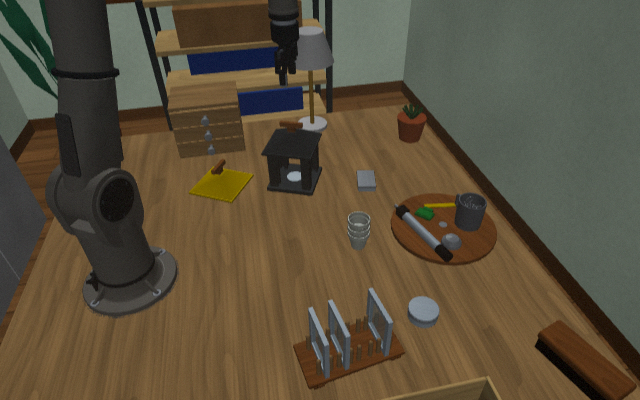

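View pics/t40c.png

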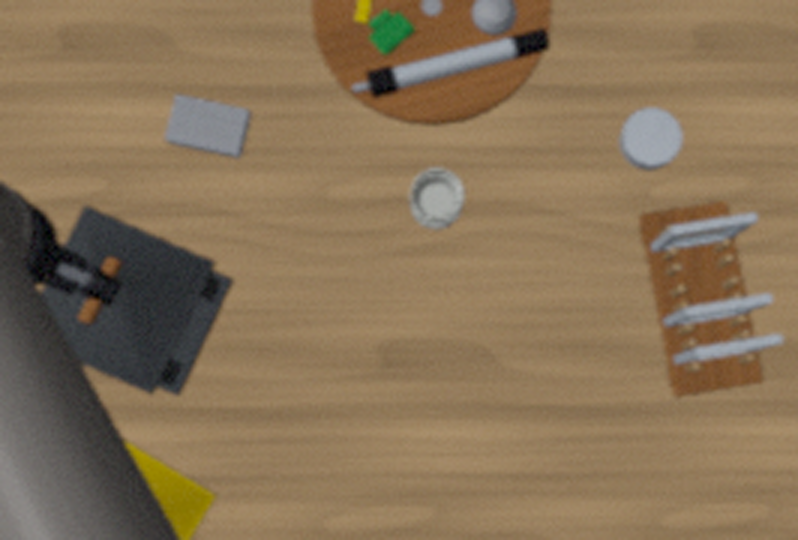

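Run:
```python
from h import *
C=loadc('w40')
P=np.array([p2w('wrist',q,.147,C) for q in ((255.5,111),(388.5,110.5),(380,233),(263.5,233))]);print('roof',P.mean(0),[round(np.linalg.norm(P[i]-P[i-1]),4) for i in range(4)],np.degrees(np.arctan2(P[1,1]-P[0,1],P[1,0]-P[0,0])))
T=loadc('t40'); a=np.radians(9.08); Rr=np.array([[np.cos(a),np.sin(a)],[-np.sin(a),np.cos(a)]])
f=lambda u,v:(167+u/3,110+v/3)
for n,(p,q) in {'s4':((655,240),(757,218)),'s2':((668,318),(771,300)),'s1':((678,358),(781,341))}.items():
    A,B=[p2w('top',f(*w),.135,T)[:2] for w in (p,q)]; m=(A+B)/2
    print(n,'rack frame',(Rr@(m-[.5058,-.33])).round(4),'len',np.linalg.norm(A-B).round(4))
S=loadc('s40'); im=cv2.imread('pics/s40.png'); crop('s',im,(345,335),(130,100),6,'s40r.png'); crop('s',im,(292,155),(80,60),8,'s40l.png')
```

```text
roof [0.49253147 0.33805639 0.147     ] [np.float64(0.1582), np.float64(0.1576), np.float64(0.1584), np.float64(0.1584)] 66.35551155172647
s4 rack frame [0.0646 0.0111] len 0.118
s2 rack frame [-0.026   0.0141] len 0.1168
s1 rack frame [-0.0717  0.0122] len 0.116
```

View pics/s40r.png

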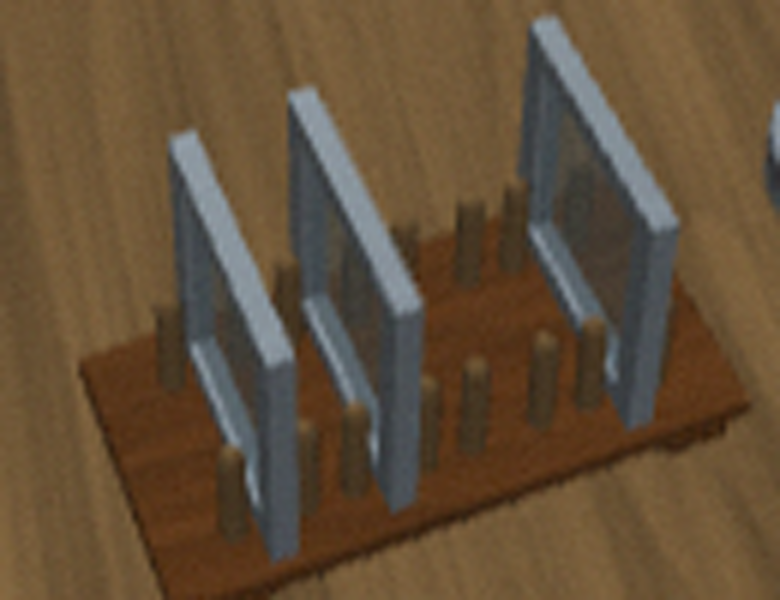

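View pics/s40l.png

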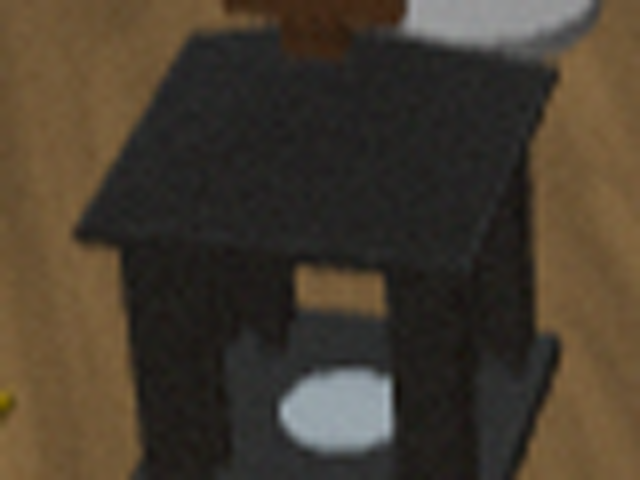

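Run:
```python
from h import *
print(r.hand_in()); print(r.get_obs()['clock'])
```

```text
the job is handed in; nothing more can be done
None
the job is handed in; nothing more can be done
```

I handed the job in after about 58 s of the 210 s allowed; the hand-in gives no verdict. Everything in the task looks done by my last pictures.

- **Panes:** There were three panes and no fourth. I lifted each straight up and stood it in the rack, counting slots from the robot's end: slots 4, 2 and 1, in that order. The side picture shows all three upright in their slots. My top-view estimate of their position along the slot reads up to 14 mm off centre. That reading is biased, because it made the panes about 117 mm wide instead of 96. Even so it is inside the 25 mm limit.
- **Roof:** While it stood on the bench it had been shifted about 3 cm, so I measured it again before gripping it. It is now back on the empty lantern, touching down at the expected height. It is about 1 mm off centre and 0.2° from square.
- **Cups:** All three are nested in one upright stack. After the third cup went in I checked this only by eye, in the pictures.
- **Bystanders and look-alike:** I never touched the pump, either tin or the yellow roof. The patch tin measured in place within 2 pixels in the last top picture; I compared the others only by eye.

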